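# Load the slide-drying cabinet and log the batch

### The job

Pull the drying cabinet's front door all the way down, slide every slide magazine on the bench, right way up and rounded end first, fully home into a bay of its own, and push the door fully shut again. Then pick up the hand scanner, hold its window level over the middle of the paper label on the cabinet's roof, about 4 cm above it, steady for two seconds, and lay the scanner flat, window down, in the middle of its mat. Leave everything else on the bench where it stands.

Things in the scene. Friction and masses are not known exactly. Their poses are not given: they have to be found in the camera images.
- cabinet: fixed grey metal drying cabinet, 270 deep (x) x 180 wide (y) x 115 high. Origin on the bench, 60 mm behind the front (hinge) plane, under the label; x points into the cabinet, y left, z up. Chamber floor z = 60, ceiling z = 90, solid roof top z = 115; roof, walls and dividers begin at x = -52. A magazine is home when its end plate stops against the dividers: its origin then at x = -17
- door (a joint): bottom-hinged front door, rad: 0 shut (upright), 1.571 fully down, level and flush with the chamber floor (inner face then at cabinet z = 60). Panel 180 wide, 8 thick, 55 high. Stays at any angle by friction. When shut, its inner face is 3 mm in front of a home magazine's end plate
- hinge (a point): middle of the door's hinge axis (axis along the cabinet's y), at cabinet (-60, 0, 60)
- door_bar (a point): middle of the door's handle: a round steel bar 10 thick, 110 long, parallel to the hinge, 100 from the hinge along the door and 6 to its outer side, on two side arms; 40 mm open gap between bar and door edge. Shut: above the roof's front edge at height 160; down: level, 100 in front of the hinge, height 54. Can be pinched from above at every door angle
- bay0 (a point): middle of the floor edge at the mouth of bay 0 (bay 0 rightmost, 3 leftmost seen by the robot), at cabinet x = -52; straight bay, 29 wide, 30 high, 100 deep, along the cabinet's x; bays 40 apart (cabinet y = -60, -20, 20, 60), dividers 11 thick
- bay1 (a point): middle of the floor edge at the mouth of bay 1 (bay 0 rightmost, 3 leftmost seen by the robot), at cabinet x = -52; straight bay, 29 wide, 30 high, 100 deep, along the cabinet's x; bays 40 apart (cabinet y = -60, -20, 20, 60), dividers 11 thick
- bay2 (a point): middle of the floor edge at the mouth of bay 2 (bay 0 rightmost, 3 leftmost seen by the robot), at cabinet x = -52; straight bay, 29 wide, 30 high, 100 deep, along the cabinet's x; bays 40 apart (cabinet y = -60, -20, 20, 60), dividers 11 thick
- bay3 (a point): middle of the floor edge at the mouth of bay 3 (bay 0 rightmost, 3 leftmost seen by the robot), at cabinet x = -52; straight bay, 29 wide, 30 high, 100 deep, along the cabinet's x; bays 40 apart (cabinet y = -60, -20, 20, 60), dividers 11 thick
- label (a point): centre of the paper label with dark bars, 34 x 56, lying on the cabinet's roof, height 116; directly above the cabinet's origin
- mag0: black plastic slide magazine (may be absent), 80 long (x) x 26 wide (y) x 22 high, 70 g; at its -x end a plate 5 thick, 34 wide, 25 high; its +x end (the nose, goes into the bay first) has rounded corners of radius 6. Origin: centre of underside, 40 mm from either end
- mag1: black plastic slide magazine (may be absent), 80 long (x) x 26 wide (y) x 22 high, 70 g; at its -x end a plate 5 thick, 34 wide, 25 high; its +x end (the nose, goes into the bay first) has rounded corners of radius 6. Origin: centre of underside, 40 mm from either end
- mag2: black plastic slide magazine (may be absent), 80 long (x) x 26 wide (y) x 22 high, 70 g; at its -x end a plate 5 thick, 34 wide, 25 high; its +x end (the nose, goes into the bay first) has rounded corners of radius 6. Origin: centre of underside, 40 mm from either end
- mag3: black plastic slide magazine (may be absent), 80 long (x) x 26 wide (y) x 22 high, 70 g; at its -x end a plate 5 thick, 34 wide, 25 high; its +x end (the nose, goes into the bay first) has rounded corners of radius 6. Origin: centre of underside, 40 mm from either end
- scanner: grey hand scanner, 140 g, lying on its mat. Origin on its underside, x towards the head: handle 28 wide (y) x 24 high from x = -70 to 20; head 46 wide x 30 high from x = 20 to 65; flat underside all along
- window (a point): centre of the scanner's window, in the underside of the head, looking down (-z), at scanner (42.5, 0, 0)
- mat: fixed black rubber mat of the scanner, 180 x 90 (x, y), 3 thick, origin at the centre of its underside
- dish: bystander: closed clear dish, 60 across, 14 high; origin at the centre of its underside
- oil: bystander: small amber bottle, 32 across, 60 high; origin at the centre of its underside
- reagent: bystander: amber bottle, 70 across, 150 high; origin at the centre of its underside
- beaker: bystander: glass beaker, 72 across, 90 high; origin at the centre of its underside
- stainjar: bystander: glass jar, 60 across, 75 high; origin at the centre of its underside

How it is judged:
On the way, in this order (a step that is already met when the one before it is completed fails the run):
1. the door is pulled all the way down (value of joint door above 1.4 rad), for 0.2 s.
2. every magazine present is fully home in a bay (x of mag0 in the frame of cabinet between -0.023 and -0.008 m and y of mag0 in the frame of cabinet between -0.075 and 0.075 m and z of mag0 in the frame of cabinet between 0.054 and 0.068 m and angle between the x axis of each of mag0, mag1, mag2, mag3 and the x axis of cabinet, either way round below 0.15 rad and x of mag1 in the frame of cabinet between -0.023 and -0.008 m and y of mag1 in the frame of cabinet between -0.075 and 0.075 m and z of mag1 in the frame of cabinet between 0.054 and 0.068 m and x of mag2 in the frame of cabinet between -0.023 and -0.008 m and y of mag2 in the frame of cabinet between -0.075 and 0.075 m and z of mag2 in the frame of cabinet between 0.054 and 0.068 m and x of mag3 in the frame of cabinet between -0.023 and -0.008 m and y of mag3 in the frame of cabinet between -0.075 and 0.075 m and z of mag3 in the frame of cabinet between 0.054 and 0.068 m), for 0.3 s.
3. the door is pushed shut over the magazines (all of step 2 and value of joint door below 0.06 rad), for 0.3 s.
4. with the door shut, the scanner is held level and still for a second with its window over the label (x of label in the frame of window between -0.017 and 0.017 m and y of label in the frame of window between -0.017 and 0.017 m and z of label in the frame of window between -0.09 and -0.01 m and angle between scanner's own z axis and vertical below 0.2 rad and linear speed of scanner below 0.03 m/s and angular speed of scanner below 0.25 rad/s and value of joint door below 0.06 rad), for 1 s.
At the end, for the whole second after the job is handed in: Every magazine present home in a bay, nose first, upright, within 6 mm; door shut within 0.06 rad; scanner flat and still, window down, its origin within 40 x 35 mm of the mat's centre, after 1 s held 10-90 mm over the label, within 17 mm of its centre (all of step 3 and x of scanner in the frame of mat between -0.04 and 0.04 m and y of scanner in the frame of mat between -0.035 and 0.035 m and z of scanner in the frame of mat between -0.003 and 0.009 m and angle between scanner's own z axis and vertical below 0.1 rad and linear speed of each of scanner, mag0, mag1, mag2, mag3 below 0.02 m/s); the robot touches nothing.
It fails at once if a bystander is pushed more than 40 mm from its place (distance of any of dish, oil, reagent, beaker, stainjar from where it was at the start of the episode above 0.04 m).
Of mag0, mag1, mag2, mag3 only 2 to 4 are there at a start; the rules pass over those that are not, and their reading is None.
At some moment in a run one of mag0, mag1, mag2, mag3 may be knocked a few centimetres aside while the robot is not near it.
Once in a run the grip may slacken for a moment while it holds something.
It also fails if it takes over 210 s, if anything falls off the work surface, if the arm or the gripper's body presses on something with over 40 N, if the wrist force passes 120 N, or if a joint passes its speed limit or range.

### The arm

A 7-joint arm with a two-finger parallel gripper is mounted at the origin on the work surface. World frame = base frame: x ahead of the robot, y to its left, z up, the work surface at z = 0. Lengths are in m, angles in rad, forces in N, time in s.
With the tool pointing down it reaches from about 0.4 to 0.85 m from the base axis. Payload 10.4 kg.
Tool frame: the origin (TCP) lies at the very end of the fingers, on their centre line; the grasp point (between the pads) lies 19 mm behind it (arm.pinch_z is the distance from the TCP to the grasp point, in m); x points along the fingers, z is the direction in which the jaws open and shut, and the axes are right-handed (so a half turn about x gives the same grasp; the last joint's range is limited). The gripper opens to 87 mm and grips with 3 to 60 N. Pads are 19 mm wide; open, the fingers measure 117 mm over their backs; the gripper's body (75 mm by 190 mm) begins 51 mm behind the grasp point.
Start: joints at [1.19, 0.332, -0.065, 1.46, 0.022, 1.35, -0.088], TCP at [0.219, -0.585, 0.186] pointing down, gripper open.
Joint ranges: [-2.6, 2.6], [-0.5, 2.12], [-1.47, 1.34], [0.16, 2.42], [-1.27, 4.41], [0.06, 2.06], [-2.6, 2.6]. Speed limits (rad/s): [2.22, 2.22, 2.79, 2.79, 3.14, 3.14, 3.14].

### API

Orientations are given as a unit quaternion [w, x, y, z].
In Python, from station import arm gives the robot as it stands.
- The arm moves only by the tool play_rows, never from a script. Its argument "moves" is a list of rows, each an object with "travel": the shift along the tool's x, y, z in units of 0.2 m (1.0 is 0.2 m), a list of three; "rot": the turn, a rotation vector about the tool's x, y, z in units of 90 degrees (1.0 is 90 degrees), a list of three. A call has exactly 5 rows; each row is the pose to reach, as a shift and turn from the pose commanded when the call began, along the tool's axes at that moment; what a row does not reach only later rows make up. A row lasts 1/12 s, in which the tool goes at most 41.7 mm and 7.16 degrees, less where a joint would pass 70% of its speed; a pose out of reach is approached as far as the arm can. A call with a number of a shift or a turn outside -1 to 1 is refused whole. A call with a gripper value outside its range is refused whole. "jaw" is the opening, from 0 (shut) to 1 (fully open), set as the call begins (left out, the last holds). The fingers move at their own pace and stop on an object; "grip_force" is the grip in N (left out, the last holds). Time passes only in rows, so rows that repeat a pose let the fingers close, or fill a call up. It gives the time, the measured TCP pose, the force and the opening at its end, in the units of the state.
- arm.sense(): the state, without advancing time (a new reading comes with each control period).
- arm.snapshot(name): name is "side" or "top"; returns the picture (400x640x3 uint8, blue, green, red); there is no depth.
- arm.calibration(name): a dict with "fx", "fy", "cx", "cy" (pixels), "R" (3x3) and "t" (3): a world point X has camera coordinates R X + t. Camera axes: x right, y down, z forward; pixel columns grow to the right and rows downward; lengths in m; the calibration is good to about 2 mm. A picture is of the moment at which its call begins. calibration takes no time and is no camera call.
- arm.close_job(): hands the job in, once; it reports no verdict.
Trained networks look in the newest picture that a camera, given by its name, has taken for a name from the list of things; names that differ only in an ending like _2 or _b are one class to them, and where a whole thing is asked for, a point or a joint stands for the part that bears it (a point fixed in the world has none). Each returns a list of dicts, best first, with "confidence" (0 to 1); they miss things now and then, are a little off and sometimes report something else, mostly with a low value. They report only what shows in the picture. A call takes as long as a camera call.
- arm.spot_in(camera, name): "rect" ([left, top, width, height] as shares, 0 to 1, of the picture: columns of its width, rows of its height, round what is visible of it).
- arm.tip_of(camera, name): "at" ([column, row] as shares, 0 to 1, of the picture: columns of its width, rows of its height: a listed point, or the origin of a listed thing).
The state is a dict: "clock": time; "qpos": joint angles; "qvel": joint speeds; "joint_torque": joint torques, N m; "eef_pos": TCP position; "ee_rot": TCP orientation; "wrist_force": force on the tool from outside, world axes, zero at the start; "ft_torque": the same for the moment, N m; "opening": finger opening in m.
Only numpy, scipy, OpenCV 4.12 (cv2) and the standard library are available. Lean on these libraries where they do the work, as an engineer would, in place of code of your own. Each camera call takes 0.05 s, during which the arm holds its last target.

## Working session

There is one attempt and no reset: what is moved stays moved. The work goes in short steps, Python scripts to look and compute and a tool call to move; the robot and the scene stay as the last step left them, time stands still between calls to the robot, and variables do not carry over. Pictures are saved under pics/ and viewed, and the job is handed in when it is done.

Besides the shell and the picture viewer there is one more tool, called after ">>>" in YAML: its name, and indented under it one key for each argument. play_rows: Moves the arm, as the interface text tells. Its arguments: {"type":"object","properties":{"moves":{"type":"array","items":{"type":"object","properties":{"travel":{"type":"array","items":{"type":"number","minimum":-1,"maximum":1}},"rot":{"type":"array","items":{"type":"number","minimum":-1,"maximum":1}}}}},"jaw":{"type":"number"},"grip_force":{"type":"number"}},"required":["moves"]}

```bash
ls; mkdir -p pics
cat > h.py <<'E'
import numpy as np,cv2
from station import arm
from scipy.spatial.transform import Rotation as Ro
def cal(n):
    c=arm.calibration(n);return c,np.array(c['R']),np.array(c['t'])
def ray(n,u,v,z):
    c,R,t=cal(n);d=R.T@np.array([(u-c['cx'])/c['fx'],(v-c['cy'])/c['fy'],1.]);o=-R.T@t
    return o+d*(z-o[2])/d[2]
def proj(n,X):
    c,R,t=cal(n);p=np.atleast_2d(X)@R.T+t
    return np.c_[p[:,0]/p[:,2]*c['fx']+c['cx'],p[:,1]/p[:,2]*c['fy']+c['cy']]
def snap(n,f):
    im=np.array(arm.snapshot(n));cv2.imwrite('pics/'+f,im);return im
def Rt(s=None):
    s=s or arm.sense();w,x,y,z=s['ee_rot'];return Ro.from_quat([x,y,z,w]).as_matrix()
E
python3 - <<'E'
from h import *
s=arm.sense();print(s);print(Rt(s))
for n in('side','top'):
    snap(n,n+'0.png');c,R,t=cal(n);print(n,c['fx'],-R.T@t,R[2])
    for k in['door_bar','hinge','label','bay0','bay3','scanner','window','mat','mag0','mag1','dish','oil','reagent','beaker','stainjar']:
        for d in arm.tip_of(n,k)[:5]:
            u,v=d['at'][0]*640,d['at'][1]*400
            z={'door_bar':.16,'hinge':.06,'label':.116,'bay0':.06,'bay3':.06,'window':.003,'scanner':.003}.get(k,0)
            print(k,round(d['confidence'],2),round(u),round(v),ray(n,u,v,z).round(3))
E
```

```text
pics
{'clock': 0.0, 'qpos': array([ 1.19041691,  0.33285281, -0.06468289,  1.46092367,  0.02160798,
        1.34990083, -0.08846817]), 'qvel': array([ 0.00097822,  0.00096566,  0.00129877, -0.00116816,  0.00070211,
        0.00161624, -0.00074204]), 'joint_torque': array([-8.51869790e-04, -6.23252892e+01,  2.38920422e-02, -3.89893985e+01,
       -6.14648801e-02,  3.98844620e-02,  1.31796151e-04]), 'eef_pos': array([ 0.21870146, -0.58502813,  0.18557426]), 'ee_rot': array([ 0.58057846,  0.40329813,  0.58141556, -0.40278434]), 'wrist_force': array([-0.55747973, -0.29212186, -0.42279404]), 'ft_torque': array([ 0.02196563, -0.00322435, -0.04059768]), 'opening': 0.08746407512474413}
[[-5.58544296e-04  9.36663432e-01  3.50230358e-01]
 [ 1.27179904e-03  3.50230795e-01 -9.36662572e-01]
 [-9.99999035e-01 -7.77449044e-05 -1.38686706e-03]]
side 459.48226905481033 [0.04713067 0.82068681 0.83903702] [ 0.42148378 -0.68373996 -0.5956938 ]
door_bar 0.84 323 186 [ 0.547 -0.033  0.16 ]
hinge 0.96 320 212 [ 0.562 -0.045  0.06 ]
hinge 0.25 313 212 [ 0.576 -0.033  0.06 ]
label 0.81 298 191 [ 0.622 -0.028
[... 2041 characters left out ...]
18 [ 0.519 -0.293  0.003]
window 0.62 423 202 [ 0.568 -0.292  0.003]
mat 0.71 424 221 [ 0.51  -0.292  0.   ]
mag0 0.82 249 192 [0.606 0.249 0.   ]
mag0 0.78 215 223 [0.506 0.353 0.   ]
mag0 0.52 421 265 [ 0.373 -0.277  0.   ]
mag0 0.49 247 272 [0.357 0.254 0.   ]
mag1 0.82 249 192 [0.606 0.249 0.   ]
mag1 0.78 215 223 [0.506 0.353 0.   ]
mag1 0.52 421 265 [ 0.373 -0.277  0.   ]
mag1 0.49 247 272 [0.357 0.254 0.   ]
dish 0.6 252 233 [0.476 0.24  0.   ]
oil 0.58 399 161 [ 0.701 -0.22   0.   ]
oil 0.57 356 198 [ 0.584 -0.085  0.   ]
reagent 0.89 209 161 [0.706 0.378 0.   ]
beaker 0.83 459 164 [ 0.689 -0.41   0.   ]
stainjar 0.73 191 206 [0.56 0.43 0.  ]
stainjar 0.67 249 189 [0.613 0.251 0.   ]
```

View pics/side0.png

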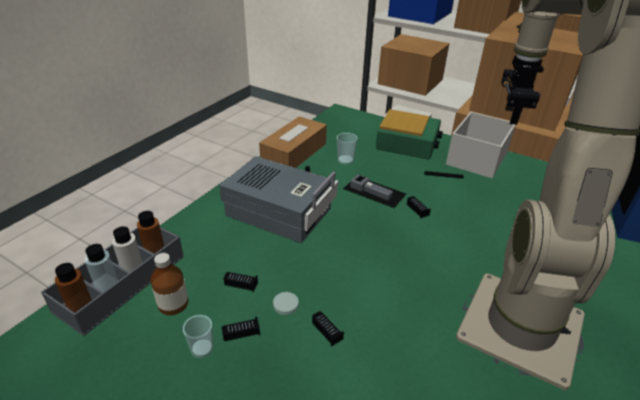

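View pics/top0.png

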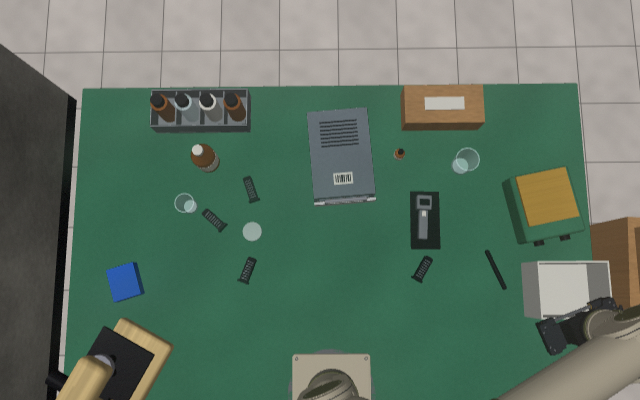

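Run:
```python
import cv2,numpy as np
im=cv2.imread('pics/top0.png');s=cv2.imread('pics/side0.png')
def cr(i,u,v,r=22,k=8): return cv2.resize(i[v-r:v+r,u-r:u+r],None,fx=2*r*k/(2*r)*0+ 260/(2*r),fy=260/(2*r),interpolation=cv2.INTER_CUBIC)
a=np.hstack([cr(im,251,189),cr(im,214,220),cr(im,247,270)]);b=np.hstack([cr(im,423,268),cr(im,344,185,40),cr(im,424,220,34)])
cv2.imwrite('pics/z1.png',np.vstack([a,b]))
a=np.hstack([cr(s,240,281,24),cr(s,240,329,24),cr(s,327,327,24)]);b=np.hstack([cr(s,418,206,24),cr(s,310,200,40),cr(s,375,190,34)])
cv2.imwrite('pics/z2.png',np.vstack([a,b]))
```

```text
(no output)
```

View pics/z1.png

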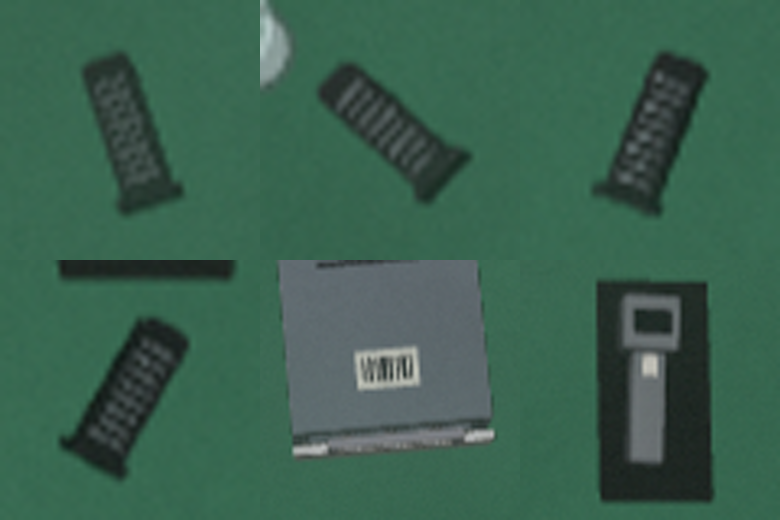

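View pics/z2.png

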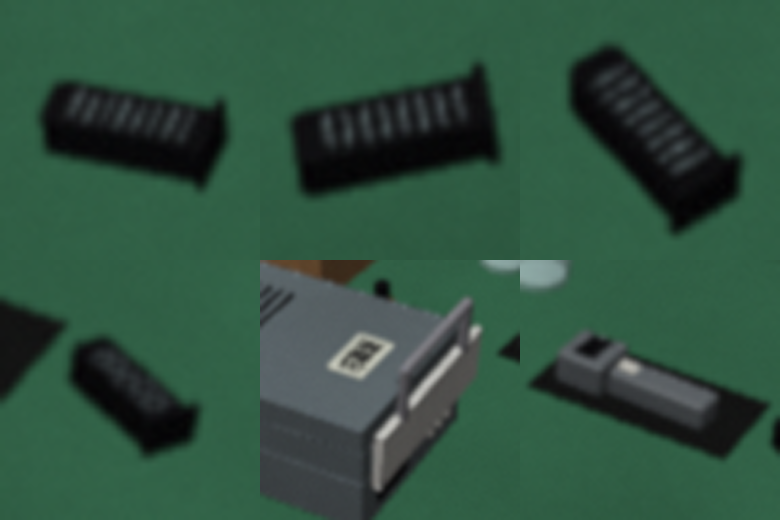

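```bash
cat >> h.py <<'E'
from scipy.optimize import minimize
def box(x0,x1,y0,y1,z0,z1): return np.array([[x,y,z] for x in(x0,x1) for y in(y0,y1) for z in(z0,z1)])/1000.
MAG=[np.vstack([box(-40,34,-13,13,0,22),box(-40,40,-7,7,0,22),]),box(-40,-35,-17,17,0,25)]
SCAN=[box(-70,20,-14,14,0,24),box(20,65,-23,23,0,30)]
def cabparts(door=0):
    c,s=np.cos(door),np.sin(door)
    P=[box(-52,210,-90,90,0,115)]
    def dr(B): # B in door coords: x outward(-) , z up from hinge
        B=B.copy();x,z=B[:,0].copy(),B[:,2].copy()
        B[:,0]=-.06+x*c-z*s; B[:,2]=.06+x*s*1+z*c
        return B
    P.append(dr(box(-8,0,-90,90,0,55)));P.append(dr(box(-11,-1,-55,55,95,105)))
    P.append(dr(box(-11,-1,-55,-47,50,105)));P.append(dr(box(-11,-1,47,55,50,105)))
    return P
def pose(x,y,yaw,z=0):
    return lambda B: B@Ro.from_euler('z',yaw).as_matrix().T+np.array([x,y,z])
K=4
def sil(n,parts,x,y,yaw,z,roi):
    u0,v0,u1,v1=roi;m=np.zeros(((v1-v0)*K,(u1-u0)*K),np.uint8)
    for B in parts:
        p=(proj(n,pose(x,y,yaw,z)(B))-[u0,v0]+.5)*K
        cv2.fillConvexPoly(m,cv2.convexHull((p*16).round().astype(np.int32)),255,shift=4)
    return m
def fit(masks,parts,p0,z=0):
    # masks: list of (cam,soft mask 0..1 at K res, roi)
    def f(q):
        c=0
        for n,m,roi in masks:
            s=cv2.GaussianBlur(sil(n,parts,q[0],q[1],q[2],z,roi)/255.,(0,0),K*.7)
            c+=np.abs(s-m).sum()/m.sum()
        return c
    best=None
    for dy in(-.15,0,.15):
        r=minimize(f,np.array(p0)+[0,0,dy],method='Nelder-Mead',options=dict(initial_simplex=np.array(p0)+[0,0,dy]+np.array([[0,0,0],[.01,0,0],[0,.01,0],[0,0,.1]]),xatol=2e-4,fatol=1e-4))
        if best is None or r.fun<best.fun: best=r
    return best
def darkmask(im,roi):
    u0,v0,u1,v1=roi;g=im[v0:v1,u0:u1,1].astype(float)
    bg=np.percentile(g,80);fg=np.percentile(g,4)
    m=np.clip((bg-g)/(bg-fg)*1.3-.1,0,1)
    return cv2.resize(m,None,fx=K,fy=K,interpolation=cv2.INTER_LINEAR)
def fitmag(ims,p0,r=.07):
    ms=[]
    for n,im in ims.items():
        c=proj(n,[[p0[0],p0[1],.01]])[0];w=30 if n=='top' else 34
        roi=[int(c[0])-w,int(c[1])-w,int(c[0])+w,int(c[1])+w]
        m=darkmask(im,roi)
        # keep blob nearest centre
        b=(m>.4).astype(np.uint8);k,l,st,ce=cv2.connectedComponentsWithStats(b)
        ok=[i for i in range(1,k) if st[i,4]>150*K]
        i=min(ok,key=lambda i:np.hypot(*(ce[i]-w*K)))
        mm=cv2.dilate((l==i).astype(np.uint8),np.ones((5,5)));m=(m*mm>.5).astype(float)
        # fill holes
        m8=m.astype(np.uint8);cs,_=cv2.findContours(m8,cv2.RETR_EXTERNAL,cv2.CHAIN_APPROX_NONE);cv2.drawContours(m8,cs,-1,1,-1)
        ms.append((n,cv2.GaussianBlur(m8.astype(float),(0,0),K*.7),roi))
    return fit(ms,MAG,p0),ms
E
python3 - <<'E'
from h import *
ims={n:cv2.imread(f'pics/{n}0.png') for n in('side','top')}
for p in[(.61,.245,.3),(.51,.36,.8),(.36,.253,-.45),(.368,-.274,-.5)]:
    for sub in({'top':ims['top']},{'side':ims['side']},ims):
        r,_=fitmag(sub,p);print(list(sub),r.x.round(4),round(r.fun,3))
E
```

```text
['top'] [0.6127 0.2454 0.3222] 0.034
['side'] [0.6135 0.2444 0.3206] 0.038
['side', 'top'] [0.6128 0.2451 0.319 ] 0.095
['top'] [0.5182 0.3577 0.847 ] 0.033Traceback (most recent call last):
  File "<stdin>", line 5, in <module>
  File "h.py", line 71, in fitmag
    return fit(ms,MAG,p0),ms
           ~~~^^^^^^^^^^^
  File "h.py", line 49, in fit
    r=minimize(f,np.array(p0)+[0,0,dy],method='Nelder-Mead',options=dict(initial_simplex=np.array(p0)+[0,0,dy]+np.array([[0,0,0],[.01,0,0],[0,.01,0],[0,0,.1]]),xatol=2e-4,fatol=1e-4))
    res = _minimize_neldermead(fun, x0, args, callback, bounds=bounds,
                               **options)
    fxcc = func(xcc)
    fx = function(np.copy(x), *(wrapper_args + args))
  File "h.py", line 44, in f
    s=cv2.GaussianBlur(sil(n,parts,q[0],q[1],q[2],z,roi)/255.,(0,0),K*.7)
                       ~~~^^^^^^^^^^^^^^^^^^^^^^^^^^^^^^
  File "h.py", line 36, in sil
    p=(proj(n,pose(x,y,yaw,z)(B))-[u0,v0]+.5)*K
       ~~~~^^^^^^^^^^^^^^^^^^^^^^
  File "h.py", line 10, in proj
    c,R,t=cal(n);p=np.atleast_2d(X)@R.T+t
          ~~~^^^
  File "h.py", line 5, in cal
    c=arm.calibration(n);return c,np.array(c['R']),np.array(c['t'])
ValueError: time passes only in moves, steps and waits
```

```bash
python3 - <<'E'
s=open('h.py').read()
s=s.replace("""    c=arm.calibration(n);return c,np.array(c['R']),np.array(c['t'])""","""    if n not in CC:
        import os,pickle
        f='cal.pkl'
        if not os.path.exists(f): pickle.dump({k:arm.calibration(k) for k in('side','top')},open(f,'wb'))
        CC.update(pickle.load(open(f,'rb')))
    c=CC[n];return c,np.array(c['R']),np.array(c['t'])""").replace("def cal(n)","CC={}\ndef cal(n)",1)
open('h.py','w').write(s)
E
cat > m.py <<'E'
from h import *
ims={n:cv2.imread(f'pics/{n}0.png') for n in('side','top')}
for p in[(.61,.245,.3),(.51,.36,.8),(.36,.253,-.45),(.368,-.274,-.5)]:
    for sub in({'top':ims['top']},{'side':ims['side']}):
        r,_=fitmag(sub,p);print(list(sub),r.x.round(4),round(r.fun,3))
# cabinet
for n,im in ims.items():
    P=pose(.621,-.038,.08)
    o=cv2.resize(im,None,fx=1,fy=1)
    print(n,im[190 if n=='side' else 150, 260 if n=='side' else 340])
    roi=[290,90,395,215] if n=='top' else [205,145,350,250]
    u0,v0,u1,v1=roi
    r=im[v0:v1,u0:u1].astype(int);nb=(r[...,2]-r[...,1]+18)  # green excess
    cv2.imwrite(f'pics/c_{n}.png',cv2.resize(np.clip(r[...,1:2]-r[...,2:3],0,80).astype(np.uint8)*3,None,fx=4,fy=4))
E
python3 m.py
```

```text
['top'] [0.6127 0.2454 0.3222] 0.034
['side'] [0.6135 0.2444 0.3206] 0.038
['top'] [0.5182 0.3577 0.847 ] 0.033
['side'] [0.5183 0.3565 0.8399] 0.036
['top'] [ 0.3634  0.2502 -0.3653] 0.024
['side'] [ 0.3641  0.2487 -0.3624] 0.037
['top'] [ 0.3648 -0.2792 -0.5438] 0.026
['side'] [ 0.3657 -0.2831 -0.5308] 0.035
side [99 95 85]
top [110 104  95]
```

View pics/c_top.png

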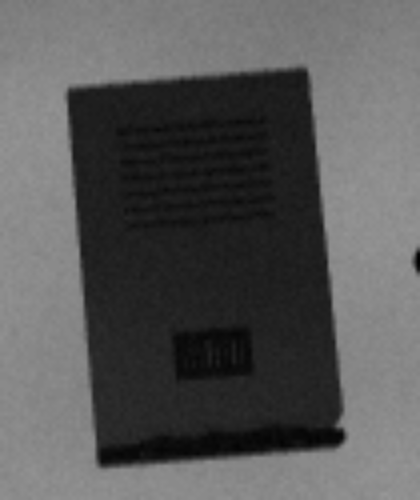

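View pics/c_side.png

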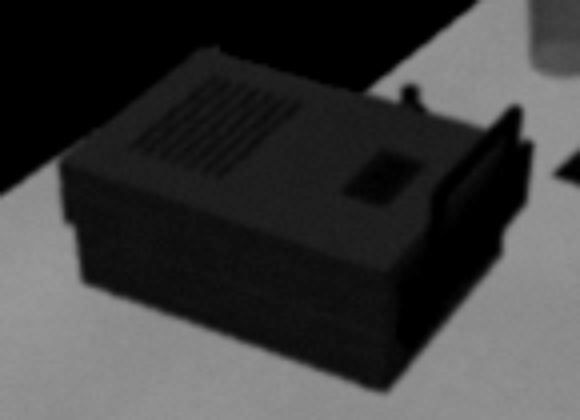

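```bash
cat > m2.py <<'E'
from h import *
ims={n:cv2.imread(f'pics/{n}0.png') for n in('side','top')}
def cabfit(im):
    roi=[290,90,395,215];u0,v0,u1,v1=roi
    r=im[v0:v1,u0:u1].astype(int);e=r[...,1]-r[...,2]
    e=cv2.resize(e.astype(np.float32),None,fx=K,fy=K)
    m8=(e<24).astype(np.uint8);k,l,st,ce=cv2.connectedComponentsWithStats(m8);i=1+np.argmax(st[1:,4])
    m=cv2.GaussianBlur((l==i).astype(float),(0,0),K*.7)
    return fit([('top',m,roi)],cabparts(0),(.621,-.042,.08)),m
r,m=cabfit(ims['top']);print('cab',r.x.round(4),round(r.fun,4))
q=r.x
s=sil('top',cabparts(0),*q,0,[290,90,395,215])
cv2.imwrite('pics/cf.png',np.dstack([(m*255).astype(np.uint8),s,s]))
# label
for n,c,w in(('top',(344,178),14),('side',(300,189),14)):
    im=ims[n];u0,v0=c[0]-w,c[1]-w;g=im[v0:v0+2*w,u0:u0+2*w].min(2)
    g=cv2.resize(g,None,fx=4,fy=4,interpolation=cv2.INTER_CUBIC)
    m=cv2.morphologyEx((g>135).astype(np.uint8),cv2.MORPH_CLOSE,np.ones((15,15)))
    k,l,st,ce=cv2.connectedComponentsWithStats(m);i=1+np.argmin([np.hypot(*(x-w*4)) if a>200 else 1e9 for x,a in zip(ce[1:],st[1:,4])])
    u=(ce[i]+.5)/4-.5+[u0,v0];print('label',n,u,ray(n,*u,.116),st[i])
P=pose(*q)
for k,X in dict(bar=(-.066,0,.16),hinge=(-.06,0,.06),label=(0,0,.116)).items():
    print(k,P(np.array([X])).round(4),[proj(n,P(np.array([X])))[0].round(1) for n in('top','side')])
# scanner & mat
im=ims['top'];hsv=None
roi=[405,185,445,255];u0,v0,u1,v1=roi
r=im[v0:v1,u0:u1].astype(int)
e=cv2.resize((r[...,1]-r[...,2]).astype(np.float32),None,fx=K,fy=K);m8=(e<22).astype(np.uint8)
k,l,st,ce=cv2.connectedComponentsWithStats(m8);i=1+np.argmax(st[1:,4]);m8=(l==i).astype(np.uint8)
f=fit([('top',cv2.GaussianBlur(m8.astype(float),(0,0),K*.7),roi)],[box(-90,90,-45,45,0,3)],(.51,-.292,0.03));print('mat',f.x.round(4),round(f.fun,4))
g=cv2.resize(r[...,1].astype(np.float32),None,fx=K,fy=K);b=((g>70)&(cv2.erode(m8,np.ones((9,9)))>0)).astype(np.uint8)
cs,_=cv2.findContours(b,cv2.RETR_EXTERNAL,cv2.CHAIN_APPROX_NONE);b[:]=0;cv2.drawContours(b,[max(cs,key=cv2.contourArea)],-1,1,-1)
f=fit([('top',cv2.GaussianBlur(b.astype(float),(0,0),K*.7),roi)],SCAN,(.518,-.292,0.03),.003);print('scan',f.x.round(4),round(f.fun,4))
E
python3 m2.py
```

```text
cab [ 0.6221 -0.0383  0.0788] 0.0176
label top [342.72516648 177.90059656] [ 0.62248229 -0.03848446  0.116     ] [  13   31   80   53 3604]
label side [300.42546154 189.29515385] [ 0.62230291 -0.03849315  0.116     ] [  20   31   80   55 1625]
bar [[ 0.5563 -0.0435  0.16  ]] [array([345.4, 197.8]), array([322.3, 182.6])]
hinge [[ 0.5623 -0.0431  0.06  ]] [array([343.8, 201.5]), array([319.4, 212. ])]
label [[ 0.6221 -0.0383  0.116 ]] [array([342.7, 178. ]), array([300.5, 189.3])]
mat [ 0.5138 -0.2935 -0.0106] 0.0479
scan [ 0.5222 -0.2857 -0.0968] 0.2118
```

View pics/cf.png

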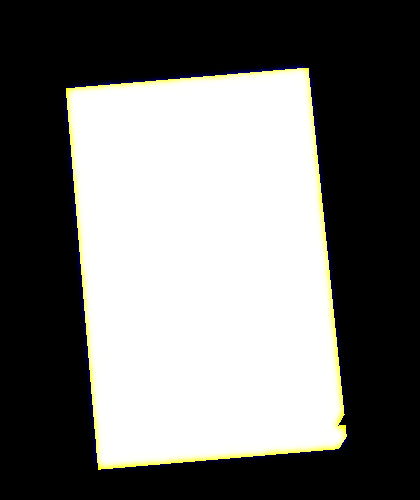

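```bash
cat >> h.py <<'E'
CAB=(.6223,-.0384,.0788)
def c2w(x,y,z): return pose(*CAB)(np.array([[x,y,z]])/1000.)[0]
def go(X,head_deg,s=None,tilt=None):
    """X: target TCP world, head: heading (deg) of tool z; prints row numbers"""
    s=s or arm.sense();R0=Rt(s);h=np.radians(head_deg)
    z=np.array([np.cos(h),np.sin(h),0]);x=np.array([0,0,-1.]);R1=np.c_[x,np.cross(z,x),z]
    t=R0.T@(np.array(X)-s['eef_pos'])/.2;r=Ro.from_matrix(R0.T@R1).as_rotvec()/(np.pi/2)
    print('from',s['eef_pos'].round(4),'head',np.degrees(np.arctan2(R0[1,2],R0[0,2])).round(1),'travel',t.round(3),'rot',r.round(3),'|d| mm',round(np.linalg.norm(t)*200),'t',round(s['clock'],1),'F',np.round(s['wrist_force'],1),'open',round(s['opening'],4))
E
python3 -c "
from h import *
b=c2w(-66,0,160);print(b);go([b[0],b[1],.25],4.5)
ims={n:cv2.imread(f'pics/{n}0.png') for n in('side','top')}
"
```

```text
[ 0.55650481 -0.04359542  0.16      ]
from [ 0.2189 -0.5855  0.1864] head -69.5 travel [-0.318  2.53  -1.947] rot [-0.822  0.     0.   ] |d| mm 642 t 1.6 F [ 0.5 -0.2 -0.5] open 0.087
```

>>> play_rows:
  moves:
    - {"travel": [-0.3,0.75,-0.6],"rot": [-0.3,0,0]}
    - {"travel": [-0.3,0.75,-0.6],"rot": [-0.3,0,0]}
    - {"travel": [-0.3,0.75,-0.6],"rot": [-0.3,0,0]}
    - {"travel": [-0.3,0.75,-0.6],"rot": [-0.3,0,0]}
    - {"travel": [-0.3,0.75,-0.6],"rot": [-0.3,0,0]}
  jaw: 0.6

```text
clock: 2.02
eef_pos: [0.3189, -0.418, 0.2475]
ee_rot: [0.66, 0.253, 0.66, -0.254]
wrist_force: [0.3, -0.8, 1.5]
opening: 0.0615
```

```bash
python3 -c "
from h import *
go([.5565,-.0436,.25],4.5)"
```

```text
from [ 0.3189 -0.418   0.2475] head -42.0 travel [-0.013  2.186 -0.371] rot [-0.517  0.001  0.   ] |d| mm 443 t 2.0 F [ 0.3 -0.8  1.5] open 0.0615
```

>>> play_rows:
  moves:
    - {"travel": [0,1,-0.17],"rot": [-0.35,0,0]}
    - {"travel": [0,1,-0.17],"rot": [-0.35,0,0]}
    - {"travel": [0,1,-0.17],"rot": [-0.35,0,0]}
    - {"travel": [0,1,-0.17],"rot": [-0.35,0,0]}
    - {"travel": [0,1,-0.17],"rot": [-0.35,0,0]}

```text
clock: 2.43
eef_pos: [0.4286, -0.2474, 0.2468]
ee_rot: [0.704, 0.065, 0.704, -0.065]
wrist_force: [1.2, 0.1, -0.4]
opening: 0.0523
```

```bash
python3 -c "
from h import *
go([.5565,-.0436,.25],4.5)"
```

```text
from [ 0.4286 -0.2474  0.2468] head -10.5 travel [-0.016  1.118  0.443] rot [-0.167  0.001  0.   ] |d| mm 241 t 2.4 F [ 1.2  0.1 -0.4] open 0.0523
```

>>> play_rows:
  moves:
    - {"travel": [0,0.9,0.36],"rot": [-0.167,0,0]}
    - {"travel": [0,0.9,0.36],"rot": [-0.167,0,0]}
    - {"travel": [0,0.9,0.36],"rot": [-0.167,0,0]}
    - {"travel": [0,0.9,0.36],"rot": [-0.167,0,0]}
    - {"travel": [0,0.9,0.36],"rot": [-0.167,0,0]}

```text
clock: 2.85
eef_pos: [0.5339, -0.0828, 0.2467]
ee_rot: [0.707, -0.026, 0.706, 0.026]
wrist_force: [-0.0, -0.1, 0.4]
opening: 0.0523
```

```bash
python3 -c "
from h import *
go([.5565,-.0436,.145],4.5)"
```

```text
from [ 0.5339 -0.0828  0.2467] head 4.2 travel [0.509 0.187 0.126] rot [-0.003  0.001 -0.001] |d| mm 111 t 2.9 F [-0.  -0.1  0.4] open 0.0523
```

>>> play_rows:
  moves:
    - {"travel": [0,0.187,0.126],"rot": [0,0,0]}
    - {"travel": [0.2,0.187,0.126],"rot": [0,0,0]}
    - {"travel": [0.4,0.187,0.126],"rot": [0,0,0]}
    - {"travel": [0.515,0.187,0.126],"rot": [0,0,0]}
    - {"travel": [0.515,0.187,0.126],"rot": [0,0,0]}

```text
clock: 3.27
eef_pos: [0.5518, -0.0479, 0.1383]
ee_rot: [0.704, -0.025, 0.709, 0.025]
wrist_force: [-1.8, 0.3, -0.2]
opening: 0.052
```

```bash
python3 -c "
from h import *
go([.5565,-.0436,.143],4.5)
a=snap('top','t1.png');b=snap('side','s1.png')
f=lambda i,u,v:cv2.resize(i[v-50:v+50,u-65:u+65],None,fx=3,fy=3)
cv2.imwrite('pics/z3.png',np.hstack([f(a,345,185),f(b,315,185)]))"
```

```text
from [ 0.5518 -0.0479  0.1383] head 4.1 travel [-0.024  0.02   0.025] rot [-0.005 -0.005 -0.001] |d| mm 8 t 3.3 F [-1.8  0.3 -0.2] open 0.052
```

View pics/z3.png

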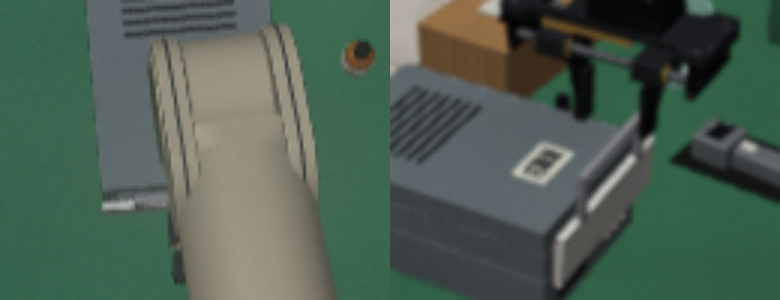

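```bash
python3 -c "
from h import *
s=arm.sense();print(s['eef_pos'],s['clock'])
print(proj('side',[s['eef_pos'],[.5565,-.0436,.16]]))
b=snap('side','s2.png')
f=lambda i,u,v:cv2.resize(i[v-60:v+60,u-70:u+70],None,fx=5,fy=5)
p=proj('side',[s['eef_pos']])[0];cv2.circle(b,tuple(int(x) for x in p),1,(0,0,255),-1)
cv2.imwrite('pics/z4.png',f(b,325,175))"
```

```text
[ 0.55493819 -0.0481025   0.14391294] 3.3667
[[323.48445472 186.99210268]
 [322.25436675 182.59049315]]
```

View pics/z4.png

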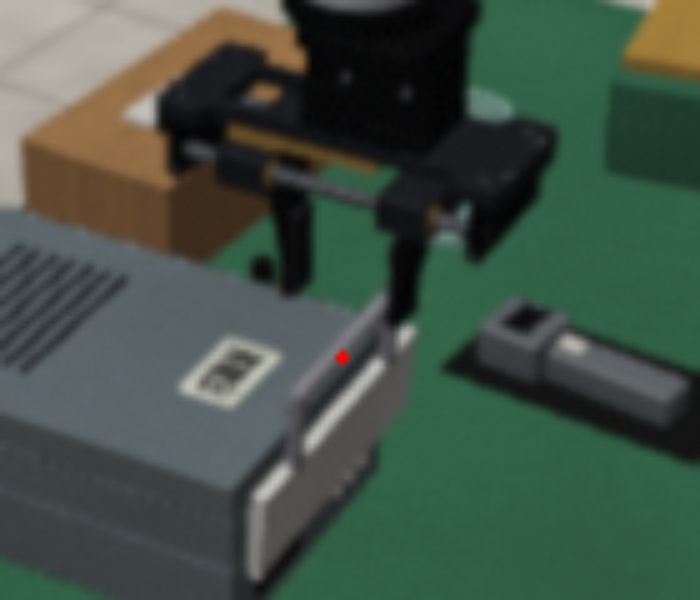

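```bash
python3 -c "
from h import *
s=arm.sense();print(s['eef_pos'],s['clock']);R=Rt(s);E=s['eef_pos']
for d in(-.033,.033): print(proj('side',[E+R[:,2]*d]),proj('side',[E+R[:,2]*d+[0,0,.03]]), proj('side',[E+R[:,2]*d+[.02,-.04,.0]]))
for z in(.12,.144,.16,.18): print(z,ray('side',313,173,z),ray('side',335.4,178,z))
for n in('side','top'):
  print(cal(n)[0], arm.calibration(n)['t'])
b=snap('side','s3.png')
a=snap('top','t3.png')
f=lambda i,u,v:cv2.resize(i[v-60:v+60,u-70:u+70],None,fx=5,fy=5)
cv2.imwrite('pics/z5.png',f(b,325,175));cv2.imwrite('pics/z6.png',f(a,345,190))"
```

```text
[ 0.55584786 -0.04812539  0.14515412] 3.4167
[[334.3372553  190.03127668]] [[334.81477281 180.55918648]] [[335.41124781 180.62044681]]
[[312.30305901 183.03147831]] [[312.44717774 173.6474536 ]] [[313.97716074 173.99954951]]
0.12 [ 0.63432881 -0.12164594  0.12      ] [ 0.5675786  -0.13487311  0.12      ]
0.144 [ 0.61472932 -0.09019278  0.144     ] [ 0.5502071  -0.10297846  0.144     ]
0.16 [ 0.601663   -0.06922401  0.16      ] [ 0.5386261  -0.08171535  0.16      ]
0.18 [ 0.5853301  -0.04301304  0.18      ] [ 0.52414985 -0.05513647  0.18      ]
{'fx': 459.48226905481033, 'fy': 459.48226905481033, 'cx': 314.31186228491146, 'cy': 202.21825593058662, 'R': array([[-0.84514067, -0.53432439,  0.01531971],
       [-0.32876842,  0.49698804, -0.80306551],
       [ 0.42148378, -0.68373996, -0.5956938 ]]), 't': array([0.46549123, 0.28142523, 1.0410807 ])} [0.46549123 0.28142523 1.0410807 ]
{'fx': 504.60211697487244, 'fy': 504.60211697487244, 'cx': 317.50000187481396, 'cy': 207.08204168526666, 'R': array([[-0.00568591, -0.99990802, -0.01231327],
       [-0.98861607,  0.00747224, -0.15027452],
       [ 0.1503527 ,  0.01131865, -0.98856763]]), 't': array([0.03965599, 0.54847046, 1.48518801])} [0.03965599 0.54847046 1.48518801]
```

View pics/z5.png

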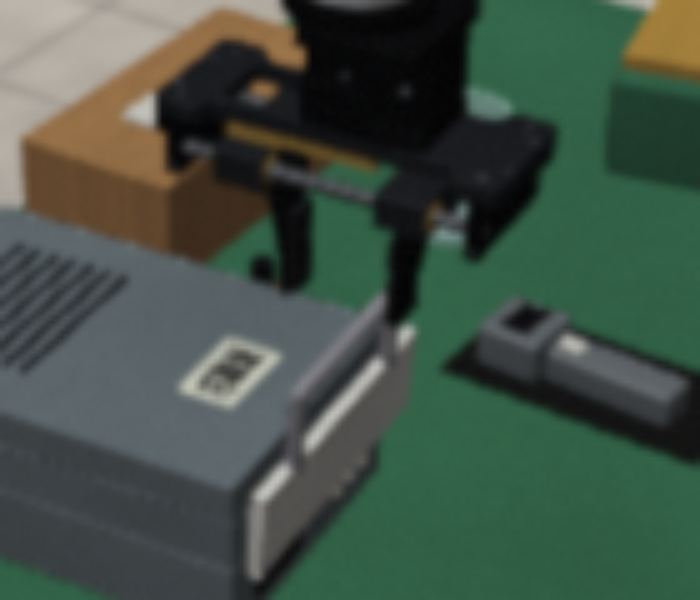

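View pics/z6.png

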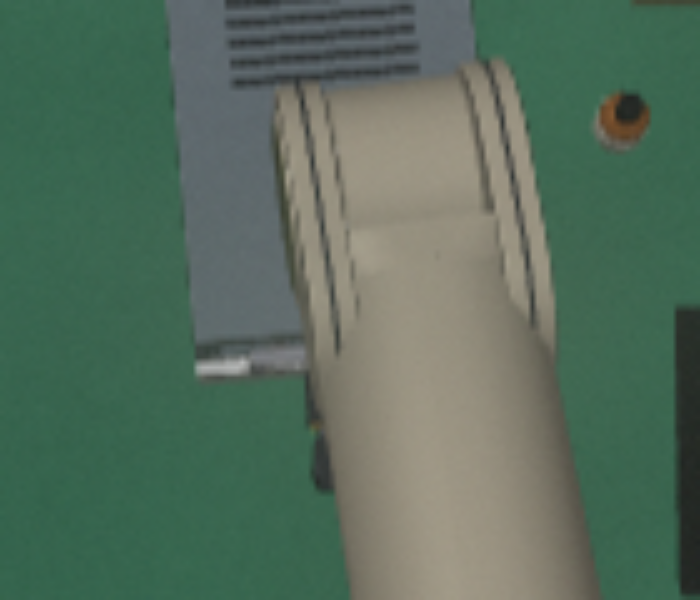

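```bash
python3 -c "
from h import *
print(ray('top',317,205+22,.23),ray('top',317,200+22,.25),ray('top',339,222,.23),ray('top',339,222,.26))
E0=np.array([.2187,-.585,.1856]);print('start',proj('side',[E0,E0+[0,0,.03]]),proj('top',[E0]))
a=cv2.imread('pics/side0.png');cv2.circle(a,tuple(int(round(x)) for x in proj('side',[E0])[0]),1,(0,0,255),-1)
b=cv2.imread('pics/top0.png');cv2.circle(b,tuple(int(round(x)) for x in proj('top',[E0])[0]),1,(0,0,255),-1)
f=lambda i,u,v:cv2.resize(i[v-50:v+50,u-40:u+40],None,fx=5,fy=5)
cv2.imwrite('pics/z7.png',np.hstack([f(a,515,100),f(b,580,310)]))"
```

```text
[0.46705234 0.03548792 0.23      ] [0.47786734 0.03516214 0.25      ] [ 0.47989033 -0.02256301  0.23      ] [ 0.47624024 -0.02162501  0.26      ]
start [[506.8273456  127.85053171]
 [509.426678   119.02457365]] [[553.49537868 321.07521721]]
```

View pics/z7.png

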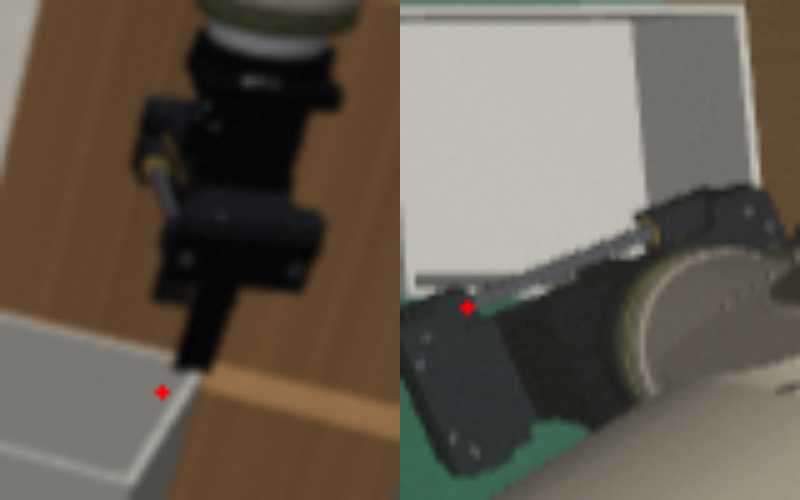

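>>> play_rows:
  moves:
    - {"travel": [0,0,0],"rot": [0,0,0]}
    - {"travel": [0,0,0],"rot": [0,0,0]}
    - {"travel": [0,0,0],"rot": [0,0,0]}
    - {"travel": [0,0,0],"rot": [0,0,0]}
    - {"travel": [0,0,0],"rot": [0,0,0]}
  jaw: 0
  grip_force: 15

```text
clock: 3.93
eef_pos: [0.555, -0.0481, 0.1435]
ee_rot: [0.707, -0.025, 0.707, 0.025]
wrist_force: [0.0, -0.2, -0.0]
opening: 0.0266
```

>>> play_rows:
  moves:
    - {"travel": [0,0,0],"rot": [0,0,0]}
    - {"travel": [0,0,0],"rot": [0,0,0]}
    - {"travel": [0,0,0],"rot": [0,0,0]}
    - {"travel": [0,0,0],"rot": [0,0,0]}
    - {"travel": [0,0,0],"rot": [0,0,0]}

```text
clock: 4.35
eef_pos: [0.555, -0.048, 0.1433]
ee_rot: [0.707, -0.025, 0.707, 0.025]
wrist_force: [0.2, -0.1, -0.8]
opening: 0.0012
```

```bash
python3 -c "
from h import *
go([.5565,-.0436,.143],4.5)
b=snap('side','s4.png')
f=lambda i,u,v:cv2.resize(i[v-60:v+60,u-70:u+70],None,fx=5,fy=5)
cv2.imwrite('pics/z8.png',f(b,325,175))"
```

```text
from [ 0.555  -0.048   0.1433] head 4.0 travel [0.002 0.022 0.009] rot [-0.005  0.     0.   ] |d| mm 5 t 4.3 F [ 0.2 -0.1 -0.8] open 0.0012
```

View pics/z8.png

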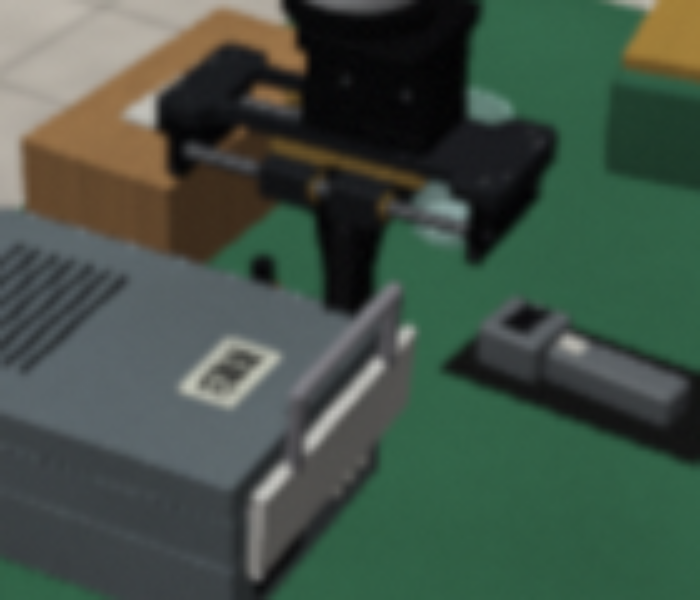

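```bash
python3 -c "
from h import *
E0=np.array([.2187,-.585,.1856]);R=np.array([.35,-.937,0])
for d in([0,0,0],[.026,-.048,0],[0,0,.035]):
  D=np.array(d)
  print(d,'finger near',proj('side',[E0+D-R*.05])[0].round(),'body top',[proj('top',[E0+D+k*R+[0,0,.1]])[0].round() for k in(-.095,0,.095)])
s=arm.sense();E=s['eef_pos'];R=Rt(s)[:,2]
for d in([0,0,0],[.026,-.048,0],[0,0,.035]):
  D=np.array(d)
  print(d,'tip',proj('side',[E+D])[0].round(),'body top',[proj('top',[E+D+k*R+[0,0,.1]])[0].round() for k in(-.095,0,.095)],'side',[proj('side',[E+D+k*R+[0,0,.1]])[0].round() for k in(-.095,0,.095)])
b=snap('side','s5.png');a=snap('top','t5.png')
for i,n in((a,'z9.png'),(b,'z10.png')): cv2.imwrite('pics/'+n,cv2.resize(i[60:400,200:600],None,fx=2,fy=1.75))
"
```

```text
[0, 0, 0] finger near [509. 135.] body top [array([536., 338.]), array([572., 324.]), array([607., 310.])]
[0.026, -0.048, 0] finger near [504. 127.] body top [array([555., 327.]), array([591., 313.]), array([626., 299.])]
[0, 0, 0.035] finger near [512. 125.] body top [array([542., 340.]), array([579., 325.]), array([616., 311.])]
[0, 0, 0] tip [323. 187.] body top [array([352., 229.]), array([348., 193.]), array([345., 158.])] side [array([359., 165.]), array([325., 155.]), array([292., 145.])]
[0.026, -0.048, 0] tip [324. 176.] body top [array([370., 219.]), array([367., 183.]), array([363., 148.])] side [array([359., 153.]), array([326., 144.]), array([294., 135.])]
[0, 0, 0.035] tip [324. 176.] body top [array([352., 227.]), array([349., 191.]), array([346., 155.])] side [array([360., 152.]), array([325., 143.]), array([292., 133.])]
```

View pics/z9.png

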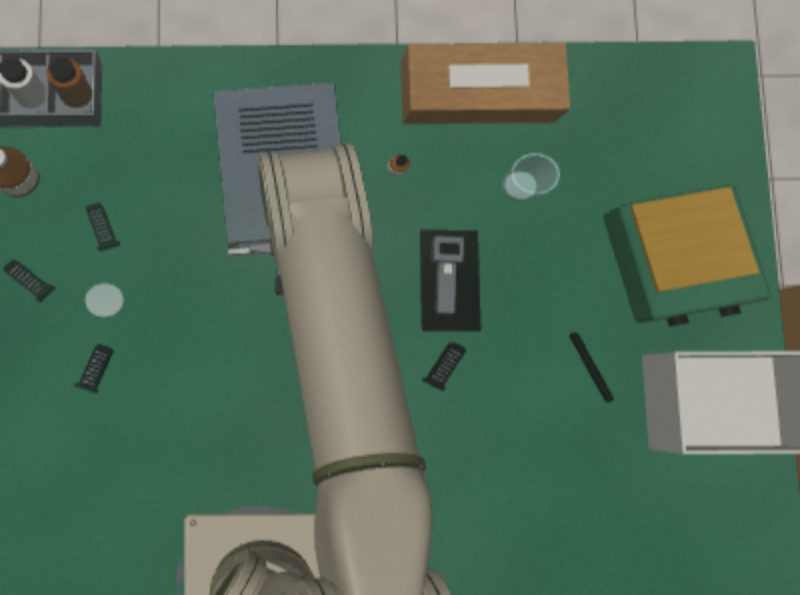

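View pics/z10.png

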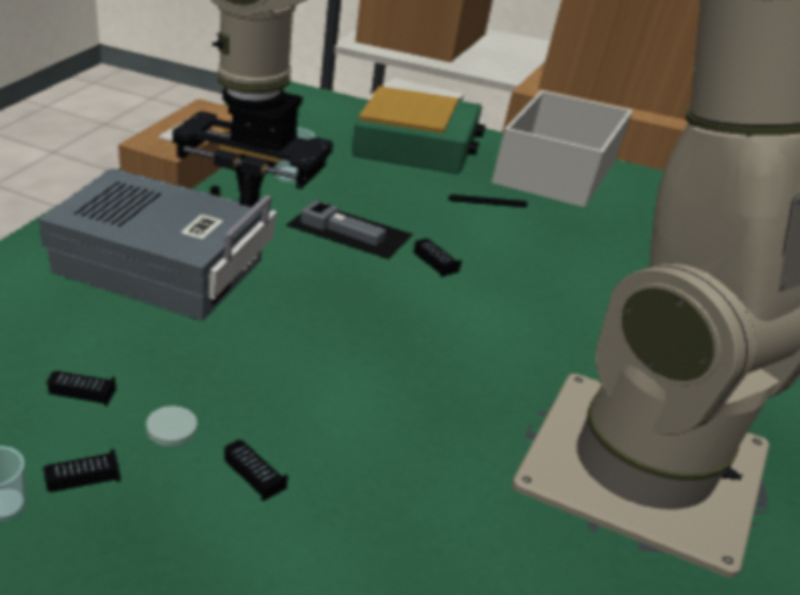

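```bash
python3 -c "
from h import *
print(proj('top',[[0,0,0],[0.1,0.1,0.0],[.1,-.1,0]]),proj('side',[[0,0,0],[.1,.1,0],[.1,-.1,0],[-.1,.1,0],[-.1,-.1,0]]))
a=cv2.imread('pics/top0.png');cv2.imwrite('pics/z11.png',cv2.resize(a[320:400,260:400],None,fx=5,fy=5))
# base plate corners in side full px: crop->px x/2+200,y/1.75+60
for u,v in((573/2+200,373/1.75+60),(770/2+200,440/1.75+60),(515/2+200,478/1.75+60),(740/2+200,570/1.75+60)): print(ray('side',u,v,.02))
"
```

```text
[[330.97337785 393.4283862 ]
 [297.03050374 358.44571589]
 [364.3144617  358.17124621]] [[519.75699755 326.425635  ]
 [462.60987449 337.25162271]
 [487.63851703 281.55797076]
 [559.50489927 381.95116048]
 [574.09570732 316.1316749 ]]
[ 0.10911052 -0.10544466  0.02      ]
[-0.11566058 -0.10669074  0.02      ]
[0.11150915 0.11265898 0.02      ]
[-0.11535187  0.11466595  0.02      ]
```

View pics/z11.png

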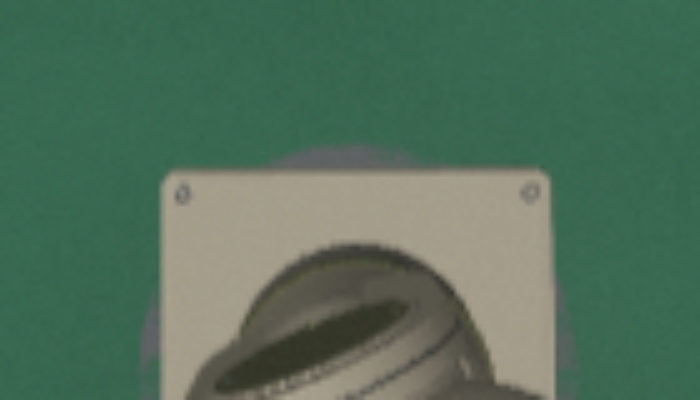

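>>> play_rows:
  moves:
    - {"travel": [0,0,0.2],"rot": [0,0,0]}
    - {"travel": [0,0,0.4],"rot": [0,0,0]}
    - {"travel": [0,0,0.4],"rot": [0,0,0]}
    - {"travel": [0.1,0,0.4],"rot": [0,0,0]}
    - {"travel": [0.2,0,0.4],"rot": [0,0,0]}

```text
clock: 4.92
eef_pos: [0.636, -0.0418, 0.1031]
ee_rot: [0.707, -0.025, 0.706, 0.025]
wrist_force: [-0.1, -0.5, -1.1]
opening: 0.0006
```

```bash
python3 -c "
from h import *
go([.635,-.042,.08],4.5)
b=snap('side','s6.png')
f=lambda i,u,v:cv2.resize(i[v-60:v+60,u-70:u+70],None,fx=5,fy=5)
cv2.imwrite('pics/z12.png',f(b,310,175))
E=arm.sense()['eef_pos'];print([proj('side',[E+[0,0,d]])[0] for d in(0,.03,.035,.04)])"
```

```text
from [ 0.636  -0.0418  0.1031] head 4.0 travel [ 0.116 -0.001 -0.005] rot [-0.005  0.001 -0.   ] |d| mm 23 t 4.9 F [-0.1 -0.5 -1.1] open 0.0006
[array([297.96850298, 192.67790004]), array([297.90432262, 183.76007602]), array([297.89344853, 182.24912829]), array([297.88252281, 180.73100577])]
```

View pics/z12.png

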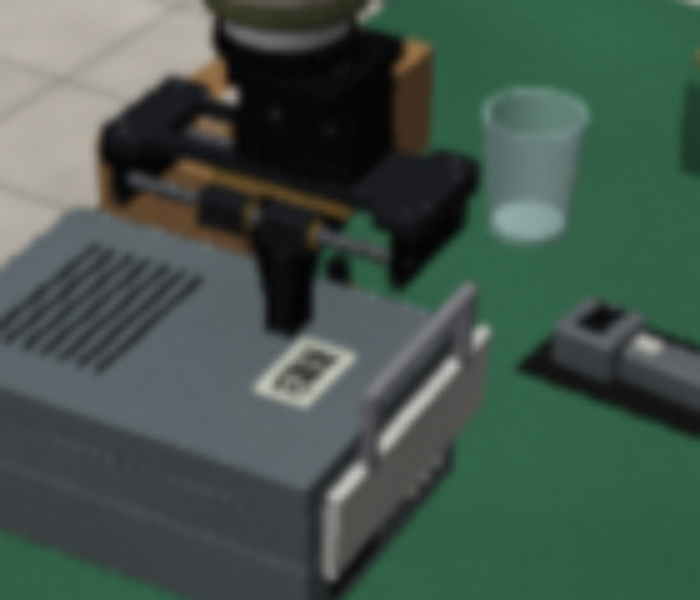

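>>> play_rows:
  moves:
    - {"travel": [0.04,0,0],"rot": [0,0,0]}
    - {"travel": [0.07,0,0],"rot": [0,0,0]}
    - {"travel": [0.08,0,0],"rot": [0,0,0]}
    - {"travel": [0.09,0,0],"rot": [0,0,0]}
    - {"travel": [0.1,0,0],"rot": [0,0,0]}

```text
clock: 5.38
eef_pos: [0.6352, -0.0425, 0.0841]
ee_rot: [0.707, -0.025, 0.706, 0.025]
wrist_force: [0.0, -0.2, 0.8]
opening: 0.0003
```

```bash
python3 -c "
from h import *
go([.635,-.042,.08],4.5)"
```

```text
from [ 0.6352 -0.0425  0.0841] head 4.0 travel [ 0.021  0.003 -0.001] rot [-0.005  0.001  0.   ] |d| mm 4 t 5.4 F [ 0.  -0.2  0.8] open 0.0003
```

>>> play_rows:
  moves:
    - {"travel": [0.01,0,0],"rot": [0,0,0]}
    - {"travel": [0.015,0,0],"rot": [0,0,0]}
    - {"travel": [0.02,0,0],"rot": [0,0,0]}
    - {"travel": [0.025,0,0],"rot": [0,0,0]}
    - {"travel": [0.025,0,0],"rot": [0,0,0]}

```text
clock: 5.8
eef_pos: [0.6349, -0.0424, 0.0793]
ee_rot: [0.707, -0.025, 0.706, 0.025]
wrist_force: [-3.5, 1.1, 6.6]
opening: 0.0005
```

>>> play_rows:
  moves:
    - {"travel": [-0.2,0,0],"rot": [0,0,0]}
    - {"travel": [-0.4,0,0],"rot": [0,0,0]}
    - {"travel": [-0.42,0,0],"rot": [0,0,0]}
    - {"travel": [-0.42,0,-0.2],"rot": [0,0,0]}
    - {"travel": [-0.42,0,-0.39],"rot": [0,0,0]}
  jaw: 0.55

```text
clock: 6.22
eef_pos: [0.557, -0.0472, 0.1619]
ee_rot: [0.707, -0.024, 0.706, 0.026]
wrist_force: [-0.1, -0.9, 0.4]
opening: 0.0259
```

```bash
cat >> h.py <<'E'
ZO=.0357
def gt(X,h): # X true tip position
    go([X[0],X[1],X[2]-ZO],h)
E
python3 -c "
from h import *
print(arm.pinch_z)
gt([.5565,-.0436,.141],4.5)"
```

```text
0.0187
from [ 0.557  -0.0472  0.1619] head 4.1 travel [ 0.283  0.018 -0.001] rot [-0.005  0.    -0.001] |d| mm 57 t 6.2 F [-0.1 -0.9  0.4] open 0.0259
```

>>> play_rows:
  moves:
    - {"travel": [0,0.018,0],"rot": [-0.005,0,0]}
    - {"travel": [0,0.018,0],"rot": [-0.005,0,0]}
    - {"travel": [0.1,0.018,0],"rot": [-0.005,0,0]}
    - {"travel": [0.2,0.018,0],"rot": [-0.005,0,0]}
    - {"travel": [0.28,0.018,0],"rot": [-0.005,0,0]}

```text
clock: 6.63
eef_pos: [0.5579, -0.0443, 0.1057]
ee_rot: [0.707, -0.028, 0.706, 0.028]
wrist_force: [-0.3, 0.1, -0.4]
opening: 0.0472
```

>>> play_rows:
  moves:
    - {"travel": [0,0,0],"rot": [0,0,0]}
    - {"travel": [0,0,0],"rot": [0,0,0]}
    - {"travel": [0,0,0],"rot": [0,0,0]}
    - {"travel": [0,0,0],"rot": [0,0,0]}
    - {"travel": [0,0,0],"rot": [0,0,0]}
  jaw: 0
  grip_force: 15

```text
clock: 7.05
eef_pos: [0.5576, -0.0443, 0.1075]
ee_rot: [0.707, -0.028, 0.706, 0.028]
wrist_force: [0.4, 0.4, -0.2]
opening: 0.0225
```

>>> play_rows:
  moves:
    - {"travel": [0,0,0],"rot": [0,0,0]}
    - {"travel": [0,0,0],"rot": [0,0,0]}
    - {"travel": [0,0,0],"rot": [0,0,0]}
    - {"travel": [0,0,0],"rot": [0,0,0]}
    - {"travel": [0,0,0],"rot": [0,0,0]}

```text
clock: 7.47
eef_pos: [0.5569, -0.0444, 0.1068]
ee_rot: [0.707, -0.028, 0.706, 0.027]
wrist_force: [-3.0, -1.3, 5.6]
opening: 0.0097
```

```bash
python3 -c "
from h import *
gt([.5565,-.0436,.141],4.5)"
```

```text
from [ 0.5569 -0.0444  0.1068] head 4.5 travel [ 0.007  0.004 -0.002] rot [-0.  0.  0.] |d| mm 2 t 7.5 F [-3.  -1.3  5.6] open 0.0097
```

>>> play_rows:
  moves:
    - {"travel": [0.013,0,-0.087],"rot": [0,0,0]}
    - {"travel": [0.04,0,-0.169],"rot": [0,0,0]}
    - {"travel": [0.082,0,-0.246],"rot": [0,0,0]}
    - {"travel": [0.137,0,-0.315],"rot": [0,0,0]}
    - {"travel": [0.2,0,-0.373],"rot": [0,0,0]}

```text
clock: 7.88
eef_pos: [0.4834, -0.0498, 0.0669]
ee_rot: [0.708, -0.028, 0.705, 0.028]
wrist_force: [8.3, 2.3, -2.3]
opening: 0.0095
```

>>> play_rows:
  moves:
    - {"travel": [0.075,0,-0.046],"rot": [0,0,0]}
    - {"travel": [0.156,0,-0.078],"rot": [0,0,0]}
    - {"travel": [0.242,0,-0.095],"rot": [0,0,0]}
    - {"travel": [0.326,0,-0.098],"rot": [0,0,0]}
    - {"travel": [0.326,0,-0.098],"rot": [0,0,0]}

```text
clock: 8.3
eef_pos: [0.4639, -0.0512, -0.0002]
ee_rot: [0.707, -0.027, 0.706, 0.028]
wrist_force: [5.2, 0.6, -3.0]
opening: 0.0092
```

```bash
python3 -c "
from h import *
gt(c2w(-160,0,35.5),4.5)
b=snap('side','s7.png')
cv2.imwrite('pics/z13.png',cv2.resize(b[120:260,200:400],None,fx=4,fy=4))"
```

```text
from [ 4.639e-01 -5.120e-02 -2.000e-04] head 4.5 travel [-0.     0.001 -0.005] rot [ 0.     0.002 -0.   ] |d| mm 1 t 8.3 F [ 5.2  0.6 -3. ] open 0.0092
```

View pics/z13.png

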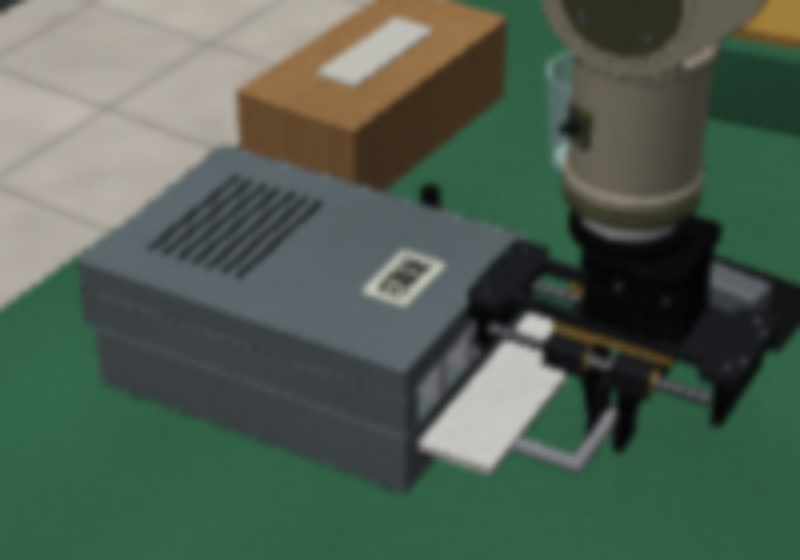

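>>> play_rows:
  moves:
    - {"travel": [0,0,0],"rot": [0,0,0]}
    - {"travel": [0,0,0],"rot": [0,0,0]}
    - {"travel": [0,0,0],"rot": [0,0,0]}
    - {"travel": [0,0,0],"rot": [0,0,0]}
    - {"travel": [0,0,0],"rot": [0,0,0]}
  jaw: 0.36

```text
clock: 8.77
eef_pos: [0.4628, -0.0518, 0.0012]
ee_rot: [0.707, -0.028, 0.707, 0.028]
wrist_force: [-0.4, -0.2, -1.1]
opening: 0.0291
```

>>> play_rows:
  moves:
    - {"travel": [-0.1,0,0],"rot": [0,0,0]}
    - {"travel": [-0.2,0,0],"rot": [0,0,0]}
    - {"travel": [-0.4,0,0],"rot": [0,0,0]}
    - {"travel": [-0.6,0,0],"rot": [0,0,0]}
    - {"travel": [-0.8,0,0],"rot": [0,0,0]}

```text
clock: 9.18
eef_pos: [0.4622, -0.0513, 0.1629]
ee_rot: [0.706, -0.028, 0.707, 0.028]
wrist_force: [0.2, -0.9, 0.2]
opening: 0.0315
```

```bash
cat >> h.py <<'E'
def mags(tag,guess,cams=('top','side')):
    ims={n:snap(n,f'{n}_{tag}.png') for n in cams}
    for p in guess:
        for n in cams:
            try:
                r,_=fitmag({n:ims[n]},p);print('mag',n,r.x.round(4),round(r.fun,3))
            except Exception as e: print(n,p,'ERR',e)
    return ims
E
python3 -c "
from h import *
gt([.4,.2,.2],0)
ims=mags('a',[(.6128,.245,.32),(.5182,.357,.845),(.3636,.25,-.364)])
cv2.imwrite('pics/z14.png',cv2.resize(ims['side'][120:360,180:400],None,fx=3,fy=2.5))"
```

```text
from [ 0.4622 -0.0513  0.1629] head 4.5 travel [-0.007  1.277 -0.211] rot [ 0.05 -0.   -0.  ] |d| mm 259 t 9.2 F [ 0.2 -0.9  0.2] open 0.0315
mag top [0.6125 0.2454 0.3231] 0.036
mag side [0.6136 0.2441 0.3241] 0.041
mag top [0.5183 0.3578 0.8454] 0.033
mag side [0.5184 0.3567 0.8548] 0.036
mag top [ 0.3634  0.2502 -0.3647] 0.024
mag side [ 0.364  0.249 -0.367] 0.032
```

View pics/z14.png

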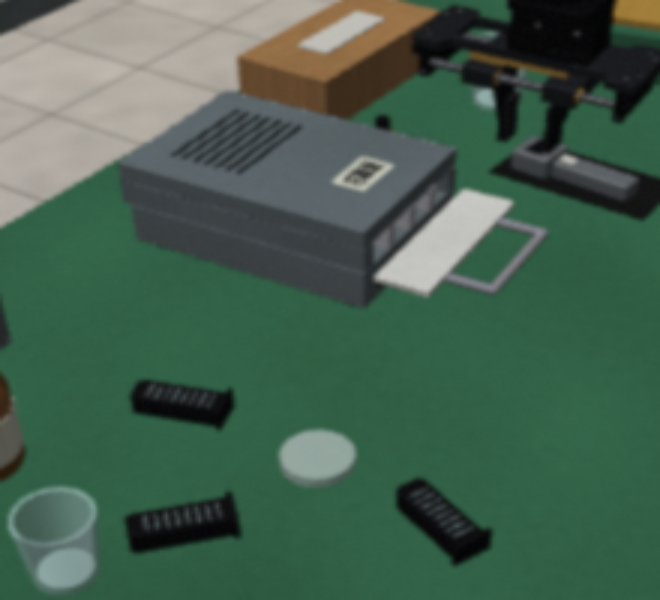

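```bash
cat >> h.py <<'E'
def grasp(p,off=-.022):
    x,y,a=p;return np.array([x+off*np.cos(a),y+off*np.sin(a)]),np.degrees(a)+90
E
python3 -c "
from h import *
gt([.43,.12,.16],69)"
```

```text
from [ 0.4662 -0.0518  0.1674] head 4.5 travel [ 0.211  0.871 -0.115] rot [-0.717  0.004  0.005] |d| mm 181 t 9.3 F [ 1.2  0.8 -0.7] open 0.0315
```

>>> play_rows:
  moves:
    - {"travel": [0.2,0.87,-0.12],"rot": [-0.4,0,0]}
    - {"travel": [0.2,0.87,-0.12],"rot": [-0.4,0,0]}
    - {"travel": [0.2,0.87,-0.12],"rot": [-0.4,0,0]}
    - {"travel": [0.2,0.87,-0.12],"rot": [-0.4,0,0]}
    - {"travel": [0.2,0.87,-0.12],"rot": [-0.4,0,0]}
  jaw: 0.5

```text
clock: 9.7
eef_pos: [0.4229, 0.1252, 0.1203]
ee_rot: [0.662, -0.247, 0.663, 0.248]
wrist_force: [-1.2, 0.3, -0.1]
opening: 0.043
```

```bash
python3 -c "
from h import *
g,h=grasp((.3637,.2496,-.365));print(g,h)
gt([*g,.1],h)"
```

```text
[0.34314928 0.25745288] 69.08704047772495
from [0.4229 0.1252 0.1203] head 41.0 travel [0.28  0.76  0.133] rot [-0.312  0.    -0.001] |d| mm 164 t 9.7 F [-1.2  0.3 -0.1] open 0.043
```

>>> play_rows:
  moves:
    - {"travel": [0.28,0.76,0.133],"rot": [-0.312,0,0]}
    - {"travel": [0.28,0.76,0.133],"rot": [-0.312,0,0]}
    - {"travel": [0.28,0.76,0.133],"rot": [-0.312,0,0]}
    - {"travel": [0.28,0.76,0.133],"rot": [-0.312,0,0]}
    - {"travel": [0.28,0.76,0.133],"rot": [-0.312,0,0]}

```text
clock: 10.12
eef_pos: [0.3422, 0.2579, 0.0635]
ee_rot: [0.581, -0.401, 0.582, 0.403]
wrist_force: [-1.3, -0.0, -0.2]
opening: 0.0433
```

```bash
python3 -c "
from h import *
g,h=grasp((.3637,.2496,-.365))
gt([*g,.005],h)
b=snap('side','s8.png')
cv2.imwrite('pics/z15.png',cv2.resize(b[240:360,250:410],None,fx=4,fy=4))"
```

```text
from [0.3422 0.2579 0.0635] head 69.2 travel [ 0.471 -0.006 -0.001] rot [ 0.002 -0.    -0.002] |d| mm 94 t 10.1 F [-1.3 -0.  -0.2] open 0.0433
```

View pics/z15.png

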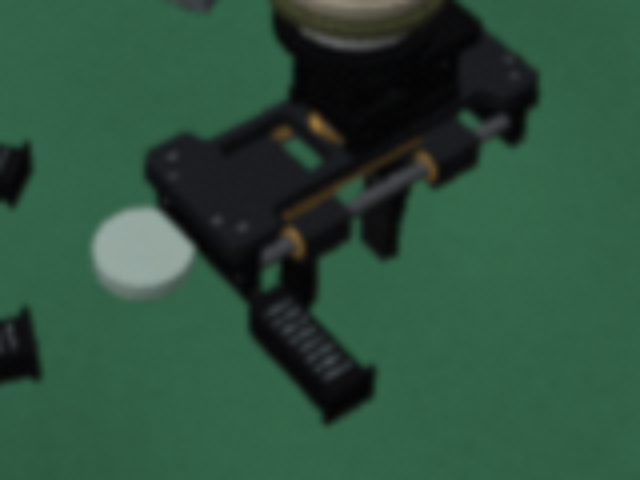

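>>> play_rows:
  moves:
    - {"travel": [0.15,0,0],"rot": [0,0,0]}
    - {"travel": [0.3,0,0],"rot": [0,0,0]}
    - {"travel": [0.4,0,0],"rot": [0,0,0]}
    - {"travel": [0.45,0,0],"rot": [0,0,0]}
    - {"travel": [0.47,0,0],"rot": [0,0,0]}

```text
clock: 10.58
eef_pos: [0.3467, 0.2516, -0.0305]
ee_rot: [0.584, -0.397, 0.586, 0.397]
wrist_force: [-0.6, -0.5, -0.6]
opening: 0.0433
```

>>> play_rows:
  moves:
    - {"travel": [0,0,0],"rot": [0,0,0]}
    - {"travel": [0,0,0],"rot": [0,0,0]}
    - {"travel": [0,0,0],"rot": [0,0,0]}
    - {"travel": [0,0,0],"rot": [0,0,0]}
    - {"travel": [0,0,0],"rot": [0,0,0]}
  jaw: 0
  grip_force: 20

```text
clock: 11.0
eef_pos: [0.3482, 0.2532, -0.028]
ee_rot: [0.586, -0.397, 0.584, 0.397]
wrist_force: [-0.3, -1.3, 7.6]
opening: 0.0258
```

```bash
python3 -c "
from h import *
g,h=grasp((.3637,.2496,-.365))
gt([*g,.005],h)
b=snap('side','s9.png')
cv2.imwrite('pics/z16.png',cv2.resize(b[240:360,250:410],None,fx=4,fy=4))"
```

```text
from [ 0.3482  0.2532 -0.028 ] head 68.3 travel [0.013 0.031 0.01 ] rot [-0.008  0.001  0.001] |d| mm 7 t 11.0 F [-0.3 -1.3  7.6] open 0.0258
```

View pics/z16.png

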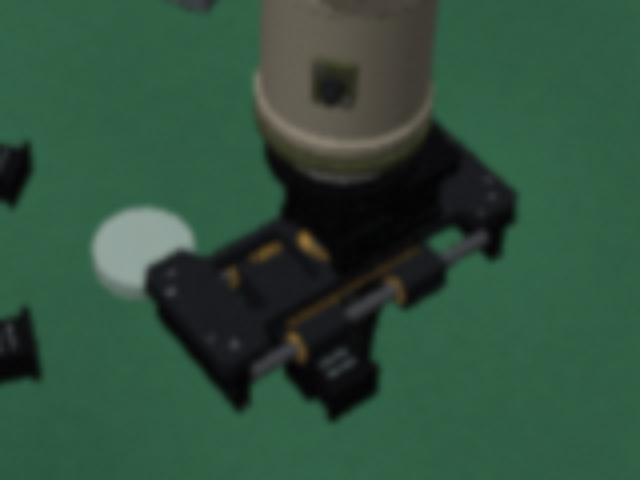

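>>> play_rows:
  moves:
    - {"travel": [-0.1,0,0],"rot": [0,0,0]}
    - {"travel": [-0.3,0,0],"rot": [0,0,0]}
    - {"travel": [-0.5,0,0],"rot": [0,0,0]}
    - {"travel": [-0.6,0,0],"rot": [0,0,0]}
    - {"travel": [-0.6,0,0],"rot": [0,0,0]}

```text
clock: 11.47
eef_pos: [0.3497, 0.2546, 0.0954]
ee_rot: [0.587, -0.398, 0.583, 0.396]
wrist_force: [0.8, 0.4, -0.6]
opening: 0.0258
```

```bash
python3 -c "
from h import *
P=c2w(-131,60,110);print(P)
gt(P,94.5)"
```

```text
[0.4869834  0.01110169 0.11      ]
from [0.3497 0.2546 0.0954] head 68.4 travel [ 0.109 -1.086 -0.879] rot [-0.29   0.002  0.004] |d| mm 280 t 11.5 F [ 0.8  0.4 -0.6] open 0.0258
```

>>> play_rows:
  moves:
    - {"travel": [0,-0.7,-0.6],"rot": [-0.2,0,0]}
    - {"travel": [0,-0.7,-0.6],"rot": [-0.2,0,0]}
    - {"travel": [0,-0.7,-0.6],"rot": [-0.2,0,0]}
    - {"travel": [0,-0.7,-0.6],"rot": [-0.2,0,0]}
    - {"travel": [0,-0.7,-0.6],"rot": [-0.2,0,0]}

```text
clock: 11.88
eef_pos: [0.4334, 0.0879, 0.0909]
ee_rot: [0.515, -0.485, 0.515, 0.484]
wrist_force: [0.7, 1.1, -0.8]
opening: 0.0257
```

```bash
python3 -c "
from h import *
gt(c2w(-131,60,90),94.5)"
```

```text
from [0.4334 0.0879 0.0909] head 86.5 travel [ 0.184 -0.291 -0.367] rot [-0.089 -0.001  0.   ] |d| mm 101 t 11.9 F [ 0.7  1.1 -0.8] open 0.0257
```

>>> play_rows:
  moves:
    - {"travel": [0.05,-0.291,-0.367],"rot": [-0.089,0,0]}
    - {"travel": [0.05,-0.291,-0.367],"rot": [-0.089,0,0]}
    - {"travel": [0.1,-0.291,-0.367],"rot": [-0.089,0,0]}
    - {"travel": [0.18,-0.291,-0.367],"rot": [-0.089,0,0]}
    - {"travel": [0.18,-0.291,-0.367],"rot": [-0.089,0,0]}

```text
clock: 12.3
eef_pos: [0.4847, 0.012, 0.0521]
ee_rot: [0.48, -0.517, 0.482, 0.52]
wrist_force: [-1.4, -0.0, -1.4]
opening: 0.0261
```

```bash
python3 -c "
from h import *
gt(c2w(-131,60,70),94.5)
b=snap('side','s10.png')
cv2.imwrite('pics/z17.png',cv2.resize(b[120:270,230:400],None,fx=4,fy=4))"
```

```text
from [0.4847 0.012  0.0521] head 94.3 travel [ 0.089 -0.011 -0.005] rot [-0.003  0.001 -0.003] |d| mm 18 t 12.3 F [-1.4 -0.  -1.4] open 0.0261
```

View pics/z17.png

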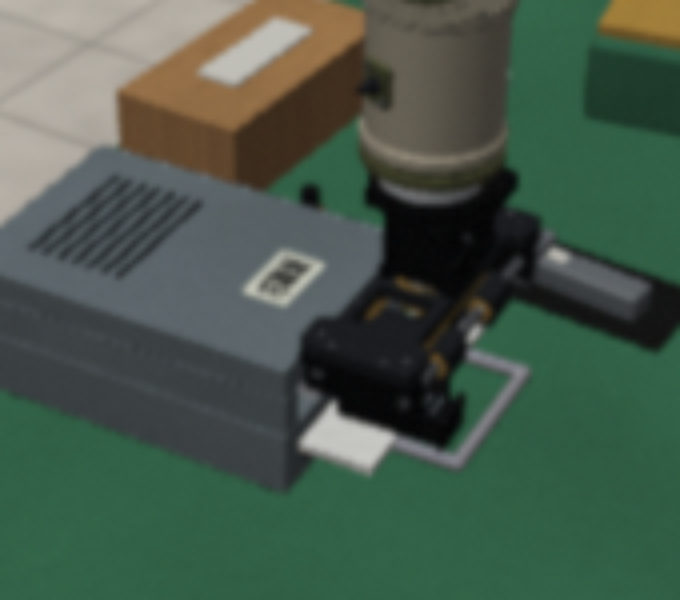

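>>> play_rows:
  moves:
    - {"travel": [0.089,0,-0.003],"rot": [-0.003,0,0]}
    - {"travel": [0.089,0,-0.003],"rot": [-0.003,0,0]}
    - {"travel": [0.089,0,-0.003],"rot": [-0.003,0,0]}
    - {"travel": [0.089,0,-0.003],"rot": [-0.003,0,0]}
    - {"travel": [0.089,0,-0.003],"rot": [-0.003,0,0]}

```text
clock: 12.77
eef_pos: [0.4872, 0.0126, 0.0384]
ee_rot: [-0.479, 0.52, -0.479, -0.52]
wrist_force: [-0.2, 0.0, -0.7]
opening: 0.0258
```

```bash
python3 -c "
from h import *
gt(c2w(-131,60,70),94.5);gt(c2w(-72,60,70),94.5)"
```

```text
from [0.4872 0.0126 0.0384] head 94.7 travel [ 0.02   0.002 -0.008] rot [ 0.002 -0.     0.001] |d| mm 4 t 12.8 F [-0.2  0.  -0.7] open 0.0258
from [0.4872 0.0126 0.0384] head 94.7 travel [ 0.021 -0.293 -0.008] rot [ 0.002 -0.     0.001] |d| mm 59 t 12.8 F [-0.2  0.  -0.7] open 0.0258
```

>>> play_rows:
  moves:
    - {"travel": [0.02,0,-0.008],"rot": [0.002,0,0]}
    - {"travel": [0.02,-0.07,-0.008],"rot": [0.002,0,0]}
    - {"travel": [0.02,-0.15,-0.008],"rot": [0.002,0,0]}
    - {"travel": [0.02,-0.22,-0.008],"rot": [0.002,0,0]}
    - {"travel": [0.02,-0.293,-0.008],"rot": [0.002,0,0]}

```text
clock: 13.18
eef_pos: [0.546, 0.0153, 0.0335]
ee_rot: [-0.48, 0.519, -0.48, -0.519]
wrist_force: [0.5, 0.6, -1.1]
opening: 0.0261
```

```bash
python3 -c "
from h import *
gt(c2w(-72,60,68),94.5)
b=snap('side','s11.png')
cv2.imwrite('pics/z18.png',cv2.resize(b[120:270,230:400],None,fx=4,fy=4))"
```

```text
from [0.546  0.0153 0.0335] head 94.4 travel [0.006 0.001 0.003] rot [-0.001 -0.     0.   ] |d| mm 1 t 13.2 F [ 0.5  0.6 -1.1] open 0.0261
```

View pics/z18.png

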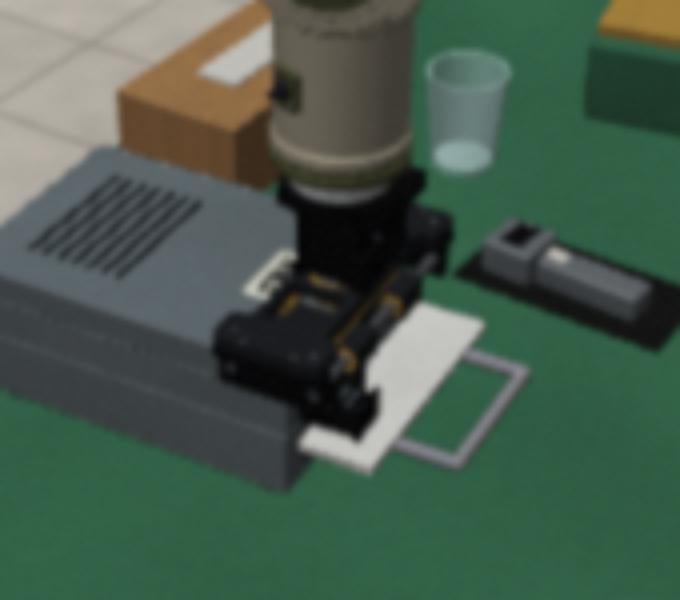

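>>> play_rows:
  moves:
    - {"travel": [0.005,0,0.003],"rot": [0,0,0]}
    - {"travel": [0.005,0,0.003],"rot": [0,0,0]}
    - {"travel": [0.005,0,0.003],"rot": [0,0,0]}
    - {"travel": [0.005,0,0.003],"rot": [0,0,0]}
    - {"travel": [0.005,0,0.003],"rot": [0,0,0]}
  jaw: 0.42

```text
clock: 13.65
eef_pos: [0.5448, 0.0159, 0.0325]
ee_rot: [-0.48, 0.519, -0.48, -0.519]
wrist_force: [-0.2, 0.1, 0.0]
opening: 0.0362
```

>>> play_rows:
  moves:
    - {"travel": [-0.1,0,0],"rot": [0,0,0]}
    - {"travel": [-0.25,0,0],"rot": [0,0,0]}
    - {"travel": [-0.3,0.1,0],"rot": [0,0,0]}
    - {"travel": [-0.3,0.25,0],"rot": [0,0,0]}
    - {"travel": [-0.3,0.29,0],"rot": [0,0,0]}

```text
clock: 14.07
eef_pos: [0.4846, 0.0114, 0.0926]
ee_rot: [-0.479, 0.519, -0.481, -0.519]
wrist_force: [0.3, -0.7, -0.4]
opening: 0.0365
```

```bash
python3 -c "
from h import *
gt(c2w(-130,60,68),94.5)
b=snap('side','s12.png')
cv2.imwrite('pics/z18.png',cv2.resize(b[120:270,230:400],None,fx=4,fy=4))"
```

```text
from [0.4846 0.0114 0.0926] head 94.5 travel [ 0.301 -0.017 -0.002] rot [-0.    -0.001 -0.001] |d| mm 60 t 14.1 F [ 0.3 -0.7 -0.4] open 0.0365
```

View pics/z18.png

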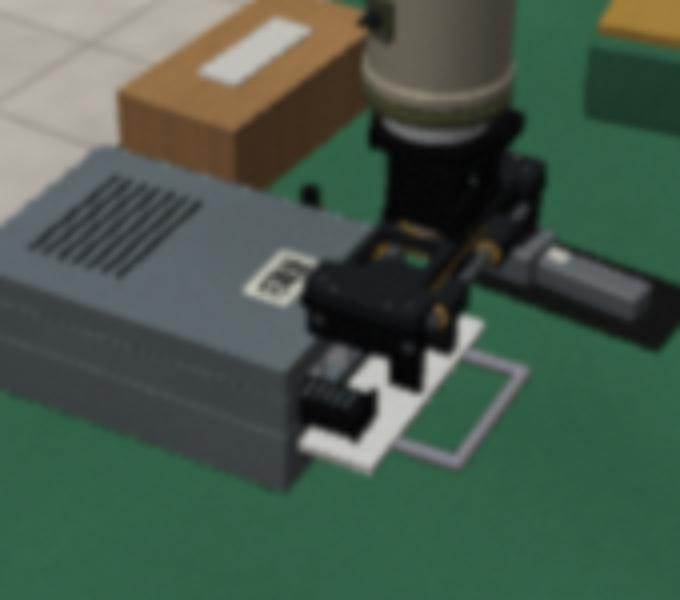

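>>> play_rows:
  moves:
    - {"travel": [0,0,0],"rot": [0,0,0]}
    - {"travel": [0,0,0],"rot": [0,0,0]}
    - {"travel": [0.1,0,0],"rot": [0,0,0]}
    - {"travel": [0.2,0,0],"rot": [0,0,0]}
    - {"travel": [0.29,0,0],"rot": [0,0,0]}
  jaw: 0

```text
clock: 14.53
eef_pos: [0.4882, 0.0118, 0.0333]
ee_rot: [0.48, -0.519, 0.48, 0.519]
wrist_force: [0.1, -0.5, 0.7]
opening: 0.0107
```

>>> play_rows:
  moves:
    - {"travel": [0,0,0],"rot": [0,0,0]}
    - {"travel": [0,-0.08,0],"rot": [0,0,0]}
    - {"travel": [0,-0.16,0],"rot": [0,0,0]}
    - {"travel": [0,-0.22,0],"rot": [0,0,0]}
    - {"travel": [0,-0.25,0],"rot": [0,0,0]}

```text
clock: 14.95
eef_pos: [0.5392, 0.0159, 0.035]
ee_rot: [0.481, -0.519, 0.48, 0.519]
wrist_force: [0.0, -0.1, -0.2]
opening: 0.0004
```

```bash
python3 -c "
from h import *
gt(c2w(-66.5,60,68),94.5)
b=snap('side','s13.png')
cv2.imwrite('pics/z18.png',cv2.resize(b[120:270,230:400],None,fx=4,fy=4))"
```

```text
from [0.5392 0.0159 0.035 ] head 94.5 travel [ 0.013 -0.06  -0.003] rot [-0.     0.001  0.001] |d| mm 12 t 14.9 F [ 0.  -0.1 -0.2] open 0.0004
```

View pics/z18.png

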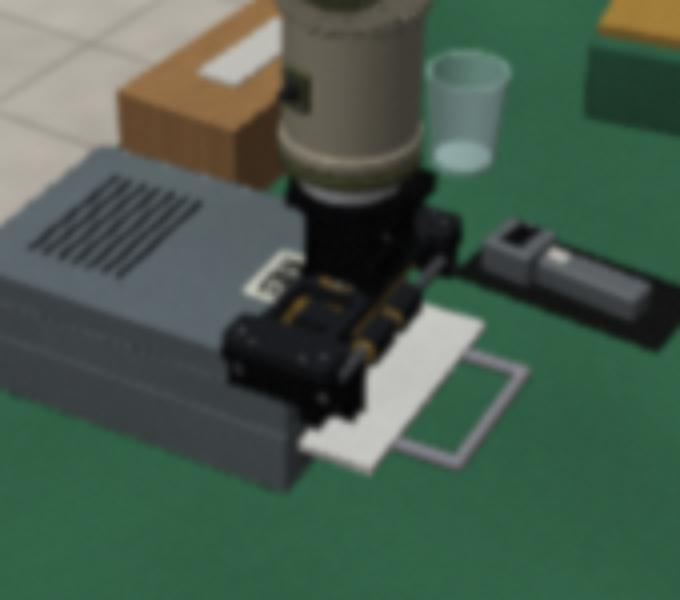

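Push the last 12 mm slowly, a touch beyond, to feel the stop.

>>> play_rows:
  moves:
    - {"travel": [0,-0.02,0],"rot": [0,0,0]}
    - {"travel": [0,-0.035,0],"rot": [0,0,0]}
    - {"travel": [0,-0.045,0],"rot": [0,0,0]}
    - {"travel": [0,-0.055,0],"rot": [0,0,0]}
    - {"travel": [0,-0.06,0],"rot": [0,0,0]}

```text
clock: 15.42
eef_pos: [0.5492, 0.0163, 0.0345]
ee_rot: [-0.48, 0.519, -0.48, -0.519]
wrist_force: [-0.9, 0.1, 0.7]
opening: 0.0003
```

>>> play_rows:
  moves:
    - {"travel": [0,-0.005,0],"rot": [0,0,0]}
    - {"travel": [0,-0.01,0],"rot": [0,0,0]}
    - {"travel": [0,-0.015,0],"rot": [0,0,0]}
    - {"travel": [0,-0.015,0],"rot": [0,0,0]}
    - {"travel": [0,-0.015,0],"rot": [0,0,0]}

```text
clock: 15.83
eef_pos: [0.5507, 0.0165, 0.0341]
ee_rot: [0.479, -0.519, 0.481, 0.52]
wrist_force: [-6.2, -0.7, 5.0]
opening: 0.0002
```

```bash
python3 -c "
from h import *
gt(c2w(-66.5,60,68),94.5)"
```

```text
from [0.5507 0.0165 0.0341] head 94.5 travel [ 0.009 -0.003 -0.002] rot [-0.    -0.    -0.002] |d| mm 2 t 15.8 F [-6.2 -0.7  5. ] open 0.0002
```

>>> play_rows:
  moves:
    - {"travel": [0,0.05,0],"rot": [0,0,0]}
    - {"travel": [-0.2,0.1,0],"rot": [0,0,0]}
    - {"travel": [-0.4,0.1,0.1],"rot": [0,0,0]}
    - {"travel": [-0.6,0.1,0.2],"rot": [0,0,0]}
    - {"travel": [-0.6,0.1,0.4],"rot": [0,0,0]}
  jaw: 0.5

```text
clock: 16.25
eef_pos: [0.5297, 0.0905, 0.1603]
ee_rot: [-0.483, 0.52, -0.48, -0.515]
wrist_force: [3.2, -0.4, -0.4]
opening: 0.0259
```

```bash
python3 -c "
from h import *
g,h=grasp((.6128,.2448,.3225));print(g,h);gt([*g,.13],h)
b=snap('side','s14.png');a=snap('top','t14.png')
cv2.imwrite('pics/z18.png',np.hstack([cv2.resize(b[150:270,230:350],None,fx=3.3,fy=3.3),cv2.resize(a[120:240,280:400],None,fx=3.3,fy=3.3)]))"
```

```text
[0.59193419 0.23782735] 108.47788889296905
from [0.5297 0.0905 0.1603] head 94.1 travel [ 0.331 -0.36   0.713] rot [-0.16  -0.002  0.005] |d| mm 173 t 16.2 F [ 3.2 -0.4 -0.4] open 0.0259
```

View pics/z18.png

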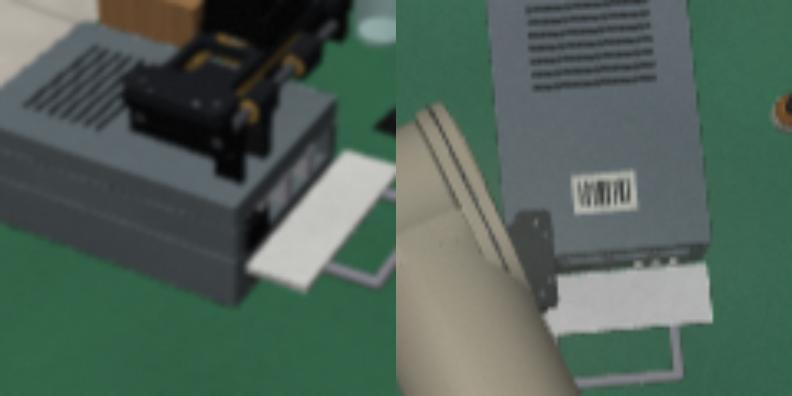

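>>> play_rows:
  moves:
    - {"travel": [0,-0.36,0.713],"rot": [-0.16,0,0]}
    - {"travel": [0,-0.36,0.713],"rot": [-0.16,0,0]}
    - {"travel": [0.1,-0.36,0.713],"rot": [-0.16,0,0]}
    - {"travel": [0.2,-0.36,0.713],"rot": [-0.16,0,0]}
    - {"travel": [0.33,-0.36,0.713],"rot": [-0.16,0,0]}

```text
clock: 16.77
eef_pos: [0.587, 0.2489, 0.088]
ee_rot: [0.411, -0.576, 0.408, 0.577]
wrist_force: [-0.8, 0.8, -0.1]
opening: 0.0429
```

```bash
python3 -c "
from h import *
ims=mags('b',[(.6128,.2448,.3225)])
g,h=grasp((.6128,.2448,.3225));gt([*g,.006],h)
cv2.imwrite('pics/z18.png',cv2.resize(ims['side'][210:360,180:340],None,fx=4,fy=4))"
```

```text
mag top [0.6679 0.1812 0.1959] 0.667
mag side [0.6135 0.2443 0.3228] 0.064
from [0.5837 0.2422 0.0829] head 109.1 travel [ 0.563 -0.036 -0.035] rot [ 0.007  0.001 -0.005] |d| mm 113 t 16.9 F [-0.1 -0.5 -0.7] open 0.0436
```

View pics/z18.png

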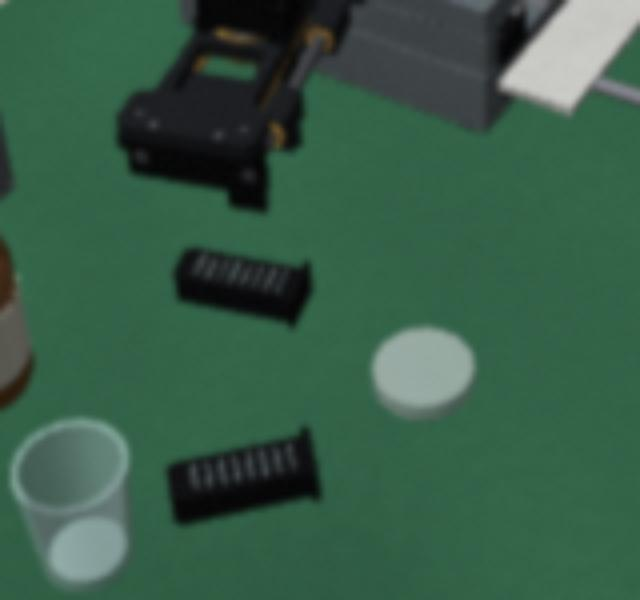

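>>> play_rows:
  moves:
    - {"travel": [0.15,-0.036,-0.035],"rot": [0.007,0,0]}
    - {"travel": [0.3,-0.036,-0.035],"rot": [0.007,0,0]}
    - {"travel": [0.35,-0.036,-0.035],"rot": [0.007,0,0]}
    - {"travel": [0.4,-0.036,-0.035],"rot": [0.007,0,0]}
    - {"travel": [0.4,-0.036,-0.035],"rot": [0.007,0,0]}

```text
clock: 17.28
eef_pos: [0.5954, 0.2362, 0.0078]
ee_rot: [0.414, -0.573, 0.415, 0.573]
wrist_force: [0.1, -0.0, 0.5]
opening: 0.0436
```

```bash
python3 -c "
from h import *
g,h=grasp((.6130,.2446,.3225));gt([*g,.006],h)"
```

```text
from [0.5954 0.2362 0.0078] head 108.2 travel [0.187 0.013 0.012] rot [-0.003 -0.    -0.001] |d| mm 38 t 17.3 F [ 0.1 -0.   0.5] open 0.0436
```

>>> play_rows:
  moves:
    - {"travel": [0.06,0.013,0.012],"rot": [-0.003,0,0]}
    - {"travel": [0.12,0.013,0.012],"rot": [-0.003,0,0]}
    - {"travel": [0.17,0.013,0.012],"rot": [-0.003,0,0]}
    - {"travel": [0.187,0.013,0.012],"rot": [-0.003,0,0]}
    - {"travel": [0.187,0.013,0.012],"rot": [-0.003,0,0]}

```text
clock: 17.7
eef_pos: [0.5919, 0.2381, -0.0304]
ee_rot: [0.412, -0.574, 0.414, 0.574]
wrist_force: [0.6, -0.1, -0.7]
opening: 0.0439
```

>>> play_rows:
  moves:
    - {"travel": [0,0,0],"rot": [0,0,0]}
    - {"travel": [0,0,0],"rot": [0,0,0]}
    - {"travel": [0,0,0],"rot": [0,0,0]}
    - {"travel": [0,0,0],"rot": [0,0,0]}
    - {"travel": [0,0,0],"rot": [0,0,0]}
  jaw: 0
  grip_force: 20

```text
clock: 18.12
eef_pos: [0.5929, 0.2386, -0.0287]
ee_rot: [-0.413, 0.574, -0.413, -0.574]
wrist_force: [-0.8, -0.9, 2.2]
opening: 0.026
```

```bash
cat >> h.py <<'E'
def along(p):
    s=arm.sense();d=s['eef_pos'][:2]-np.array(p[:2]);a=p[2]
    print('pinch along mag x: %.1f mm, across %.1f, tipz %.1f'%(1e3*(d[0]*np.cos(a)+d[1]*np.sin(a)),1e3*(-d[0]*np.sin(a)+d[1]*np.cos(a)),1e3*(s['eef_pos'][2]+ZO)))
E
python3 -c "
from h import *
along((.6130,.2446,.3225));gt(c2w(-135,20,150),94.5)"
```

```text
pinch along mag x: -20.9 mm, across 0.7, tipz 7.0
from [ 0.5929  0.2386 -0.0287] head 108.5 travel [-0.716  0.931 -1.1  ] rot [0.156 0.    0.001] |d| mm 322 t 18.1 F [-0.8 -0.9  2.2] open 0.026
```

>>> play_rows:
  moves:
    - {"travel": [-0.15,0,0],"rot": [0,0,0]}
    - {"travel": [-0.35,0,0],"rot": [0,0,0]}
    - {"travel": [-0.55,0,0],"rot": [0,0,0]}
    - {"travel": [-0.7,0.1,-0.1],"rot": [0.05,0,0]}
    - {"travel": [-0.7,0.25,-0.25],"rot": [0.1,0,0]}

```text
clock: 18.53
eef_pos: [0.5638, 0.1811, 0.1174]
ee_rot: [-0.46, 0.541, -0.453, -0.539]
wrist_force: [0.7, 0.7, 1.6]
opening: 0.0259
```

>>> play_rows:
  moves:
    - {"travel": [0,0.65,-0.75],"rot": [0.05,0,0]}
    - {"travel": [0,0.65,-0.75],"rot": [0.05,0,0]}
    - {"travel": [0,0.65,-0.75],"rot": [0.05,0,0]}
    - {"travel": [0,0.65,-0.75],"rot": [0.05,0,0]}
    - {"travel": [0,0.65,-0.75],"rot": [0.05,0,0]}

```text
clock: 18.95
eef_pos: [0.456, 0.0036, 0.1105]
ee_rot: [-0.478, 0.521, -0.479, -0.521]
wrist_force: [2.1, -0.7, 0.8]
opening: 0.0257
```

```bash
python3 -c "
from h import *
gt(c2w(-136,20,90),94.5)"
```

```text
from [0.456  0.0036 0.1105] head 94.9 travel [ 0.281 -0.131 -0.175] rot [ 0.004 -0.001 -0.   ] |d| mm 71 t 18.9 F [ 2.1 -0.7  0.8] open 0.0257
```

>>> play_rows:
  moves:
    - {"travel": [0.05,-0.131,-0.175],"rot": [0.004,0,0]}
    - {"travel": [0.15,-0.131,-0.175],"rot": [0.004,0,0]}
    - {"travel": [0.25,-0.131,-0.175],"rot": [0.004,0,0]}
    - {"travel": [0.28,-0.131,-0.175],"rot": [0.004,0,0]}
    - {"travel": [0.28,-0.131,-0.175],"rot": [0.004,0,0]}

```text
clock: 19.37
eef_pos: [0.4858, -0.0258, 0.0536]
ee_rot: [0.479, -0.519, 0.48, 0.521]
wrist_force: [-0.2, -0.1, 0.0]
opening: 0.0256
```

```bash
python3 -c "
from h import *
gt(c2w(-136,20,69),94.5)"
```

```text
from [ 0.4858 -0.0258  0.0536] head 94.7 travel [ 0.101  0.004 -0.017] rot [ 0.002  0.001 -0.002] |d| mm 21 t 19.4 F [-0.2 -0.1  0. ] open 0.0256
```

>>> play_rows:
  moves:
    - {"travel": [0.1,0,-0.017],"rot": [0.002,0,0]}
    - {"travel": [0.1,0,-0.017],"rot": [0.002,0,0]}
    - {"travel": [0.1,0,-0.017],"rot": [0.002,0,0]}
    - {"travel": [0.1,0,-0.017],"rot": [0.002,0,0]}
    - {"travel": [0.1,0,-0.017],"rot": [0.002,0,0]}

```text
clock: 19.78
eef_pos: [0.4881, -0.0293, 0.036]
ee_rot: [-0.48, 0.52, -0.48, -0.519]
wrist_force: [0.2, 0.3, -0.3]
opening: 0.0256
```

```bash
python3 -c "
from h import *
gt(c2w(-72,20,69),94.5)"
```

```text
from [ 0.4881 -0.0293  0.036 ] head 94.5 travel [ 0.014 -0.305  0.002] rot [ 0.    -0.     0.001] |d| mm 61 t 19.8 F [ 0.2  0.3 -0.3] open 0.0256
```

>>> play_rows:
  moves:
    - {"travel": [0.012,0,0.002],"rot": [0,0,0]}
    - {"travel": [0.012,-0.08,0.002],"rot": [0,0,0]}
    - {"travel": [0.012,-0.16,0.002],"rot": [0,0,0]}
    - {"travel": [0.012,-0.24,0.002],"rot": [0,0,0]}
    - {"travel": [0.012,-0.305,0.002],"rot": [0,0,0]}

```text
clock: 20.2
eef_pos: [0.5494, -0.0244, 0.0328]
ee_rot: [-0.48, 0.519, -0.48, -0.519]
wrist_force: [0.1, 0.4, -1.1]
opening: 0.0256
```

>>> play_rows:
  moves:
    - {"travel": [0.005,0,0],"rot": [0,0,0]}
    - {"travel": [0.005,0,0],"rot": [0,0,0]}
    - {"travel": [0.005,0,0],"rot": [0,0,0]}
    - {"travel": [0.005,0,0],"rot": [0,0,0]}
    - {"travel": [0.005,0,0],"rot": [0,0,0]}
  jaw: 0.42

```text
clock: 20.62
eef_pos: [0.5477, -0.0247, 0.0315]
ee_rot: [-0.48, 0.519, -0.48, -0.519]
wrist_force: [1.0, 0.1, -0.1]
opening: 0.0361
```

```bash
python3 -c "
from h import *
gt(c2w(-72,20,69),94.5)"
```

```text
from [ 0.5477 -0.0247  0.0315] head 94.5 travel [-0.009 -0.007  0.002] rot [-0. -0. -0.] |d| mm 2 t 20.6 F [ 1.   0.1 -0.1] open 0.0361
```

>>> play_rows:
  moves:
    - {"travel": [-0.1,0,0],"rot": [0,0,0]}
    - {"travel": [-0.25,0,0],"rot": [0,0,0]}
    - {"travel": [-0.3,0.1,0],"rot": [0,0,0]}
    - {"travel": [-0.3,0.25,0],"rot": [0,0,0]}
    - {"travel": [-0.3,0.29,0],"rot": [0,0,0]}

```text
clock: 21.03
eef_pos: [0.4875, -0.0293, 0.0916]
ee_rot: [-0.479, 0.519, -0.481, -0.519]
wrist_force: [0.2, -0.4, -0.7]
opening: 0.0363
```

>>> play_rows:
  moves:
    - {"travel": [0,0,0],"rot": [0,0,0]}
    - {"travel": [0,0,0],"rot": [0,0,0]}
    - {"travel": [0.1,0,0],"rot": [0,0,0]}
    - {"travel": [0.2,0,0],"rot": [0,0,0]}
    - {"travel": [0.28,0,0],"rot": [0,0,0]}
  jaw: 0

```text
clock: 21.45
eef_pos: [0.491, -0.0288, 0.0341]
ee_rot: [0.48, -0.519, 0.48, 0.519]
wrist_force: [0.6, -0.5, -1.2]
opening: 0.0109
```

>>> play_rows:
  moves:
    - {"travel": [0,0,0],"rot": [0,0,0]}
    - {"travel": [0,-0.08,0],"rot": [0,0,0]}
    - {"travel": [0,-0.16,0],"rot": [0,0,0]}
    - {"travel": [0,-0.22,0],"rot": [0,0,0]}
    - {"travel": [0,-0.25,0],"rot": [0,0,0]}

```text
clock: 21.87
eef_pos: [0.5423, -0.0246, 0.036]
ee_rot: [-0.481, 0.519, -0.48, -0.519]
wrist_force: [-0.6, -0.5, -0.2]
opening: 0.0002
```

```bash
python3 -c "
from h import *
gt(c2w(-66.5,20,69),94.5)"
```

```text
from [ 0.5423 -0.0246  0.036 ] head 94.5 travel [ 0.014 -0.061 -0.   ] rot [-0.     0.001  0.001] |d| mm 12 t 21.9 F [-0.6 -0.5 -0.2] open 0.0002
```

>>> play_rows:
  moves:
    - {"travel": [0,-0.02,0],"rot": [0,0,0]}
    - {"travel": [0,-0.035,0],"rot": [0,0,0]}
    - {"travel": [0,-0.045,0],"rot": [0,0,0]}
    - {"travel": [0,-0.055,0],"rot": [0,0,0]}
    - {"travel": [0,-0.06,0],"rot": [0,0,0]}

```text
clock: 22.28
eef_pos: [0.5521, -0.0242, 0.0355]
ee_rot: [-0.48, 0.519, -0.48, -0.519]
wrist_force: [0.3, 0.2, 0.3]
opening: 0.0005
```

>>> play_rows:
  moves:
    - {"travel": [0,-0.005,0],"rot": [0,0,0]}
    - {"travel": [0,-0.01,0],"rot": [0,0,0]}
    - {"travel": [0,-0.015,0],"rot": [0,0,0]}
    - {"travel": [0,-0.015,0],"rot": [0,0,0]}
    - {"travel": [0,-0.015,0],"rot": [0,0,0]}

```text
clock: 22.7
eef_pos: [0.5539, -0.0241, 0.0352]
ee_rot: [0.479, -0.519, 0.481, 0.52]
wrist_force: [-6.1, -0.8, 5.0]
opening: 0.0007
```

```bash
python3 -c "
from h import *
gt(c2w(-66.5,20,69),94.5)"
```

```text
from [ 0.5539 -0.0241  0.0352] head 94.5 travel [ 0.01  -0.003  0.002] rot [-0.    -0.    -0.002] |d| mm 2 t 22.7 F [-6.1 -0.8  5. ] open 0.0007
```

>>> play_rows:
  moves:
    - {"travel": [0,0.05,0],"rot": [0,0,0]}
    - {"travel": [-0.2,0.1,0],"rot": [0,0,0]}
    - {"travel": [-0.4,0.1,0.1],"rot": [0,0,0]}
    - {"travel": [-0.5,0.1,0.2],"rot": [-0.05,0,0]}
    - {"travel": [-0.5,0.1,0.4],"rot": [-0.1,0,0]}
  jaw: 0.5

```text
clock: 23.12
eef_pos: [0.5323, 0.0517, 0.1404]
ee_rot: [-0.44, 0.557, -0.438, -0.552]
wrist_force: [1.8, -0.4, -0.5]
opening: 0.0261
```

```bash
python3 -c "
from h import *
g,h=grasp((.5183,.3573,.849));print(g,h);gt([*g,.1],h)"
```

```text
[0.50376385 0.34078636] 138.6441168066069
from [0.5323 0.0517 0.1404] head 103.3 travel [ 0.376 -0.191  1.441] rot [-0.393 -0.004  0.003] |d| mm 300 t 23.1 F [ 1.8 -0.4 -0.5] open 0.0261
```

>>> play_rows:
  moves:
    - {"travel": [0,-0.13,0.95],"rot": [-0.35,0,0]}
    - {"travel": [0,-0.13,0.95],"rot": [-0.35,0,0]}
    - {"travel": [0,-0.13,0.95],"rot": [-0.35,0,0]}
    - {"travel": [0,-0.13,0.95],"rot": [-0.35,0,0]}
    - {"travel": [0,-0.13,0.95],"rot": [-0.35,0,0]}

```text
clock: 23.53
eef_pos: [0.5085, 0.2498, 0.1358]
ee_rot: [0.268, -0.655, 0.267, 0.655]
wrist_force: [-1.1, 1.2, 0.7]
opening: 0.0429
```

```bash
python3 -c "
from h import *
g,h=grasp((.5183,.3573,.849));gt([*g,.1],h)
mags('c',[(.5183,.3573,.849)],('side',))"
```

```text
from [0.5085 0.2498 0.1358] head 135.6 travel [ 0.358 -0.308  0.335] rot [-0.034  0.001  0.001] |d| mm 116 t 23.5 F [-1.1  1.2  0.7] open 0.0429
mag side [0.5184 0.3567 0.8533] 0.036
```

>>> play_rows:
  moves:
    - {"travel": [0,-0.308,0.335],"rot": [-0.034,0,0]}
    - {"travel": [0.1,-0.308,0.335],"rot": [-0.034,0,0]}
    - {"travel": [0.3,-0.308,0.335],"rot": [-0.034,0,0]}
    - {"travel": [0.45,-0.308,0.335],"rot": [-0.034,0,0]}
    - {"travel": [0.45,-0.308,0.335],"rot": [-0.034,0,0]}

```text
clock: 24.0
eef_pos: [0.5027, 0.3344, 0.039]
ee_rot: [0.25, -0.659, 0.255, 0.662]
wrist_force: [0.2, -1.2, -0.8]
opening: 0.0434
```

```bash
python3 -c "
from h import *
g,h=grasp((.5183,.3572,.849));gt([*g,.006],h)"
```

```text
from [0.5027 0.3344 0.039 ] head 138.1 travel [ 0.343 -0.03   0.016] rot [-0.006  0.002 -0.005] |d| mm 69 t 24.0 F [ 0.2 -1.2 -0.8] open 0.0434
```

>>> play_rows:
  moves:
    - {"travel": [0,-0.03,0.016],"rot": [-0.005,0,0]}
    - {"travel": [0.12,-0.03,0.016],"rot": [-0.005,0,0]}
    - {"travel": [0.24,-0.03,0.016],"rot": [-0.005,0,0]}
    - {"travel": [0.31,-0.03,0.016],"rot": [-0.005,0,0]}
    - {"travel": [0.335,-0.03,0.016],"rot": [-0.005,0,0]}

```text
clock: 24.42
eef_pos: [0.5085, 0.342, -0.0217]
ee_rot: [-0.251, 0.661, -0.251, -0.661]
wrist_force: [-0.2, 0.0, -0.2]
opening: 0.0432
```

>>> play_rows:
  moves:
    - {"travel": [0,0,0],"rot": [0,0,0]}
    - {"travel": [0,0,0],"rot": [0,0,0]}
    - {"travel": [0,0,0],"rot": [0,0,0]}
    - {"travel": [0,0,0],"rot": [0,0,0]}
    - {"travel": [0,0,0],"rot": [0,0,0]}
  jaw: 0
  grip_force: 20

```text
clock: 24.83
eef_pos: [0.5087, 0.3433, -0.0201]
ee_rot: [-0.251, 0.662, -0.25, -0.661]
wrist_force: [-0.7, -0.6, 7.0]
opening: 0.0256
```

```bash
python3 -c "
from h import *
along((.5183,.3572,.849));gt(c2w(-140,-20,160),94.5)"
```

```text
pinch along mag x: -16.8 mm, across -2.0, tipz 15.6
from [ 0.5087  0.3433 -0.0201] head 138.5 travel [-0.724  1.624 -1.277] rot [ 0.489 -0.     0.001] |d| mm 438 t 24.8 F [-0.7 -0.6  7. ] open 0.0256
```

>>> play_rows:
  moves:
    - {"travel": [0,0,0],"rot": [0,0,0]}
    - {"travel": [0,-0.02,0],"rot": [0,0,0]}
    - {"travel": [0.02,-0.02,0],"rot": [0,0,0]}
    - {"travel": [0.04,-0.02,0],"rot": [0,0,0]}
    - {"travel": [0.045,-0.02,0],"rot": [0,0,0]}
  jaw: 0.5

```text
clock: 25.25
eef_pos: [0.5101, 0.3453, -0.0317]
ee_rot: [0.25, -0.661, 0.251, 0.661]
wrist_force: [0.7, -1.6, -1.2]
opening: 0.0425
```

>>> play_rows:
  moves:
    - {"travel": [0,0,0],"rot": [0,0,0]}
    - {"travel": [0,0,0],"rot": [0,0,0]}
    - {"travel": [0,0,0],"rot": [0,0,0]}
    - {"travel": [0,0,0],"rot": [0,0,0]}
    - {"travel": [0,0,0],"rot": [0,0,0]}
  jaw: 0

```text
clock: 25.67
eef_pos: [0.5106, 0.3457, -0.0306]
ee_rot: [-0.251, 0.661, -0.251, -0.661]
wrist_force: [0.3, -0.2, -0.6]
opening: 0.0261
```

```bash
python3 -c "
from h import *
along((.5183,.3572,.849));gt(c2w(-140,-20,160),94.5)"
```

```text
pinch along mag x: -13.7 mm, across -1.8, tipz 5.1
from [ 0.5106  0.3457 -0.0306] head 138.5 travel [-0.774  1.641 -1.278] rot [ 0.489 -0.     0.   ] |d| mm 444 t 25.7 F [ 0.3 -0.2 -0.6] open 0.0261
```

>>> play_rows:
  moves:
    - {"travel": [-0.15,0,0],"rot": [0,0,0]}
    - {"travel": [-0.35,0,0],"rot": [0,0,0]}
    - {"travel": [-0.55,0,0],"rot": [0,0,0]}
    - {"travel": [-0.7,0.1,-0.1],"rot": [0.05,0,0]}
    - {"travel": [-0.75,0.2,-0.15],"rot": [0.1,0,0]}

```text
clock: 26.08
eef_pos: [0.5084, 0.2972, 0.1242]
ee_rot: [-0.304, 0.64, -0.301, -0.638]
wrist_force: [1.0, -0.7, -0.7]
opening: 0.0255
```

```bash
python3 -c "
from h import *
gt([.45,.1,.15],94.5)
b=snap('side','s15.png')
cv2.imwrite('pics/z18.png',cv2.resize(b[180:360,160:340],None,fx=3.3,fy=3.3))"
```

```text
from [0.5084 0.2972 0.1242] head 129.4 travel [ 0.044  0.851 -0.577] rot [0.387 0.001 0.004] |d| mm 206 t 26.1 F [ 1.  -0.7 -0.7] open 0.0255
```

View pics/z18.png

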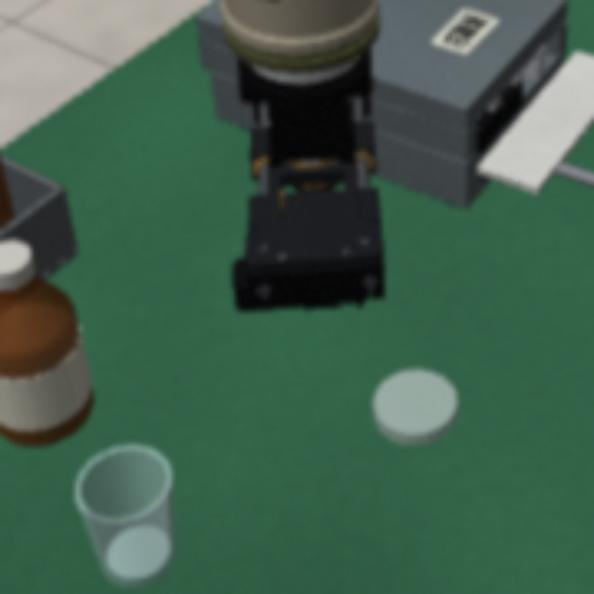

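>>> play_rows:
  moves:
    - {"travel": [0,0.83,-0.57],"rot": [0.387,0,0]}
    - {"travel": [0,0.83,-0.57],"rot": [0.387,0,0]}
    - {"travel": [0,0.83,-0.57],"rot": [0.387,0,0]}
    - {"travel": [0,0.83,-0.57],"rot": [0.387,0,0]}
    - {"travel": [0,0.83,-0.57],"rot": [0.387,0,0]}

```text
clock: 26.55
eef_pos: [0.4497, 0.0995, 0.119]
ee_rot: [-0.481, 0.518, -0.482, -0.518]
wrist_force: [0.9, -1.0, -0.9]
opening: 0.0257
```

```bash
python3 -c "
from h import *
gt(c2w(-131,-20,100),94.5)"
```

```text
from [0.4497 0.0995 0.119 ] head 94.2 travel [ 0.274 -0.156 -0.854] rot [-0.003 -0.001 -0.   ] |d| mm 182 t 26.6 F [ 0.9 -1.  -0.9] open 0.0257
```

>>> play_rows:
  moves:
    - {"travel": [0,-0.1,-0.854],"rot": [-0.003,0,0]}
    - {"travel": [0,-0.1,-0.854],"rot": [-0.003,0,0]}
    - {"travel": [0,-0.1,-0.854],"rot": [-0.003,0,0]}
    - {"travel": [0.05,-0.156,-0.854],"rot": [-0.003,0,0]}
    - {"travel": [0.26,-0.156,-0.854],"rot": [-0.003,0,0]}

```text
clock: 26.97
eef_pos: [0.5009, -0.0732, 0.0745]
ee_rot: [-0.481, 0.523, -0.479, -0.515]
wrist_force: [1.5, -1.7, -0.7]
opening: 0.0257
```

```bash
python3 -c "
from h import *
gt(c2w(-131,-20,67.5),94.5)"
```

```text
from [ 0.5009 -0.0732  0.0745] head 94.4 travel [0.213 0.038 0.027] rot [-0.001 -0.004  0.006] |d| mm 44 t 27.0 F [ 1.5 -1.7 -0.7] open 0.0257
```

>>> play_rows:
  moves:
    - {"travel": [0.02,0.038,0.027],"rot": [0,-0.004,0.006]}
    - {"travel": [0.08,0.038,0.027],"rot": [0,-0.004,0.006]}
    - {"travel": [0.14,0.038,0.027],"rot": [0,-0.004,0.006]}
    - {"travel": [0.19,0.038,0.027],"rot": [0,-0.004,0.006]}
    - {"travel": [0.19,0.038,0.027],"rot": [0,-0.004,0.006]}

```text
clock: 27.38
eef_pos: [0.487, -0.0593, 0.0311]
ee_rot: [0.476, -0.517, 0.479, 0.526]
wrist_force: [-0.4, -1.4, -1.0]
opening: 0.0257
```

```bash
python3 -c "
from h import *
gt(c2w(-131,-20,67.5),94.5)"
```

```text
from [ 0.487  -0.0593  0.0311] head 95.0 travel [-0.004 -0.027 -0.049] rot [ 0.006  0.004 -0.007] |d| mm 11 t 27.4 F [-0.4 -1.4 -1. ] open 0.0257
```

>>> play_rows:
  moves:
    - {"travel": [0,0,0],"rot": [0,0,0]}
    - {"travel": [0,0,0],"rot": [0,0,0]}
    - {"travel": [0,0,0],"rot": [0,0,0]}
    - {"travel": [0,0,0],"rot": [0,0,0]}
    - {"travel": [0,0,0],"rot": [0,0,0]}

```text
clock: 27.8
eef_pos: [0.4878, -0.0602, 0.0327]
ee_rot: [0.477, -0.517, 0.479, 0.525]
wrist_force: [-0.5, 0.0, -0.9]
opening: 0.026
```

```bash
python3 -c "
from h import *
gt(c2w(-131,-20,67.5),94.5);gt(c2w(-72,-20,67.5),94.5)"
```

```text
from [ 0.4878 -0.0602  0.0327] head 94.9 travel [ 0.004 -0.024 -0.044] rot [ 0.005  0.004 -0.005] |d| mm 10 t 27.8 F [-0.5  0.  -0.9] open 0.026
from [ 0.4878 -0.0602  0.0327] head 94.9 travel [ 0.002 -0.318 -0.046] rot [ 0.005  0.004 -0.005] |d| mm 64 t 27.8 F [-0.5  0.  -0.9] open 0.026
```

>>> play_rows:
  moves:
    - {"travel": [0.003,-0.024,-0.044],"rot": [0.005,0.004,-0.005]}
    - {"travel": [0.003,-0.024,-0.044],"rot": [0.005,0.004,-0.005]}
    - {"travel": [0.003,-0.024,-0.044],"rot": [0.005,0.004,-0.005]}
    - {"travel": [0.003,-0.024,-0.044],"rot": [0.005,0.004,-0.005]}
    - {"travel": [0.003,-0.024,-0.044],"rot": [0.005,0.004,-0.005]}

```text
clock: 28.22
eef_pos: [0.493, -0.0684, 0.0315]
ee_rot: [0.48, -0.519, 0.481, 0.52]
wrist_force: [1.1, -0.1, 1.1]
opening: 0.0258
```

```bash
python3 -c "
from h import *
gt(c2w(-72,-20,67.5),94.5)"
```

```text
from [ 0.493  -0.0684  0.0315] head 94.5 travel [-0.002 -0.296 -0.001] rot [-0.     0.    -0.001] |d| mm 59 t 28.2 F [ 1.1 -0.1  1.1] open 0.0258
```

>>> play_rows:
  moves:
    - {"travel": [0,0,0],"rot": [0,0,0]}
    - {"travel": [0,-0.08,-0.001],"rot": [0,0,0]}
    - {"travel": [0,-0.16,-0.001],"rot": [0,0,0]}
    - {"travel": [0,-0.24,-0.001],"rot": [0,0,0]}
    - {"travel": [0,-0.295,-0.001],"rot": [0,0,0]}

```text
clock: 28.63
eef_pos: [0.5531, -0.0639, 0.0315]
ee_rot: [0.48, -0.519, 0.48, 0.519]
wrist_force: [0.0, 0.7, -0.5]
opening: 0.026
```

>>> play_rows:
  moves:
    - {"travel": [0.005,0,0],"rot": [0,0,0]}
    - {"travel": [0.005,0,0],"rot": [0,0,0]}
    - {"travel": [0.005,0,0],"rot": [0,0,0]}
    - {"travel": [0.005,0,0],"rot": [0,0,0]}
    - {"travel": [0.005,0,0],"rot": [0,0,0]}
  jaw: 0.42

```text
clock: 29.05
eef_pos: [0.5514, -0.0643, 0.0306]
ee_rot: [0.48, -0.519, 0.481, 0.519]
wrist_force: [0.1, -0.3, 0.1]
opening: 0.0361
```

```bash
python3 -c "
from h import *
gt(c2w(-72,-20,67.5),94.5)"
```

```text
from [ 0.5514 -0.0643  0.0306] head 94.5 travel [-0.006 -0.004  0.001] rot [-0.    -0.    -0.001] |d| mm 1 t 29.1 F [ 0.1 -0.3  0.1] open 0.0361
```

>>> play_rows:
  moves:
    - {"travel": [-0.1,0,0],"rot": [0,0,0]}
    - {"travel": [-0.25,0,0],"rot": [0,0,0]}
    - {"travel": [-0.3,0.1,0],"rot": [0,0,0]}
    - {"travel": [-0.3,0.25,0],"rot": [0,0,0]}
    - {"travel": [-0.3,0.29,0],"rot": [0,0,0]}

```text
clock: 29.47
eef_pos: [0.4913, -0.0691, 0.0908]
ee_rot: [0.479, -0.519, 0.481, 0.519]
wrist_force: [-0.5, 0.1, -0.7]
opening: 0.0364
```

>>> play_rows:
  moves:
    - {"travel": [0,0,0],"rot": [0,0,0]}
    - {"travel": [0,0,0],"rot": [0,0,0]}
    - {"travel": [0.1,0,0],"rot": [0,0,0]}
    - {"travel": [0.2,0,0],"rot": [0,0,0]}
    - {"travel": [0.28,0,0],"rot": [0,0,0]}
  jaw: 0

```text
clock: 29.88
eef_pos: [0.4948, -0.0684, 0.0333]
ee_rot: [0.48, -0.519, 0.48, 0.52]
wrist_force: [-0.2, -0.5, 1.0]
opening: 0.0109
```

>>> play_rows:
  moves:
    - {"travel": [0,0,0],"rot": [0,0,0]}
    - {"travel": [0,-0.08,0],"rot": [0,0,0]}
    - {"travel": [0,-0.16,0],"rot": [0,0,0]}
    - {"travel": [0,-0.22,0],"rot": [0,0,0]}
    - {"travel": [0,-0.25,0],"rot": [0,0,0]}

```text
clock: 30.3
eef_pos: [0.546, -0.0642, 0.0351]
ee_rot: [0.48, -0.519, 0.48, 0.519]
wrist_force: [-0.2, 0.2, 1.0]
opening: 0.0004
```

>>> play_rows:
  moves:
    - {"travel": [0,-0.02,0],"rot": [0,0,0]}
    - {"travel": [0,-0.035,0],"rot": [0,0,0]}
    - {"travel": [0,-0.045,0],"rot": [0,0,0]}
    - {"travel": [0,-0.055,0],"rot": [0,0,0]}
    - {"travel": [0,-0.06,0],"rot": [0,0,0]}

```text
clock: 30.72
eef_pos: [0.5558, -0.0639, 0.0346]
ee_rot: [0.48, -0.519, 0.481, 0.519]
wrist_force: [-0.1, -0.3, 0.4]
opening: 0.0003
```

```bash
python3 -c "
from h import *
gt(c2w(-66.5,-20,68),94.5)"
```

```text
from [ 0.5558 -0.0639  0.0346] head 94.5 travel [ 0.011 -0.009  0.001] rot [-0.    -0.    -0.001] |d| mm 3 t 30.7 F [-0.1 -0.3  0.4] open 0.0003
```

>>> play_rows:
  moves:
    - {"travel": [0,-0.005,0],"rot": [0,0,0]}
    - {"travel": [0,-0.01,0],"rot": [0,0,0]}
    - {"travel": [0,-0.015,0],"rot": [0,0,0]}
    - {"travel": [0,-0.015,0],"rot": [0,0,0]}
    - {"travel": [0,-0.015,0],"rot": [0,0,0]}

```text
clock: 31.13
eef_pos: [0.5569, -0.0639, 0.0342]
ee_rot: [0.479, -0.518, 0.482, 0.52]
wrist_force: [-9.7, -1.0, 6.1]
opening: 0.0003
```

>>> play_rows:
  moves:
    - {"travel": [0,0.05,0],"rot": [0,0,0]}
    - {"travel": [-0.2,0.1,0],"rot": [0,0,0]}
    - {"travel": [-0.4,0.2,-0.1],"rot": [0,0,0]}
    - {"travel": [-0.4,0.3,-0.2],"rot": [0.05,0,0]}
    - {"travel": [-0.4,0.4,-0.4],"rot": [0.1,0,0]}
  jaw: 0.5

```text
clock: 31.55
eef_pos: [0.4877, -0.1447, 0.1177]
ee_rot: [0.519, -0.482, 0.518, 0.479]
wrist_force: [1.5, -0.8, -0.6]
opening: 0.0257
```

```bash
python3 -c "
from h import *
ims=mags('d',[(.3652,-.281,-.54)])
g,h=grasp((.3652,-.281,-.54));print(g,h);gt([*g,.1],h)
cv2.imwrite('pics/z18.png',np.hstack([cv2.resize(ims['side'][150:270,230:350],None,fx=3.3,fy=3.3),cv2.resize(ims['side'][150:270,350:470],None,fx=3.3,fy=3.3)]))"
```

```text
mag top [ 0.3661 -0.2862 -0.344 ] 0.879
mag side [ 0.3654 -0.283  -0.5445] 0.04
[ 0.34633041 -0.26968901] 59.06027906293554
from [ 0.4842 -0.1537  0.1151] head 84.8 travel [ 0.258  0.634 -0.639] rot [ 0.286 -0.003 -0.   ] |d| mm 187 t 31.6 F [ 0.8  0.2 -0.1] open 0.0338
```

View pics/z18.png

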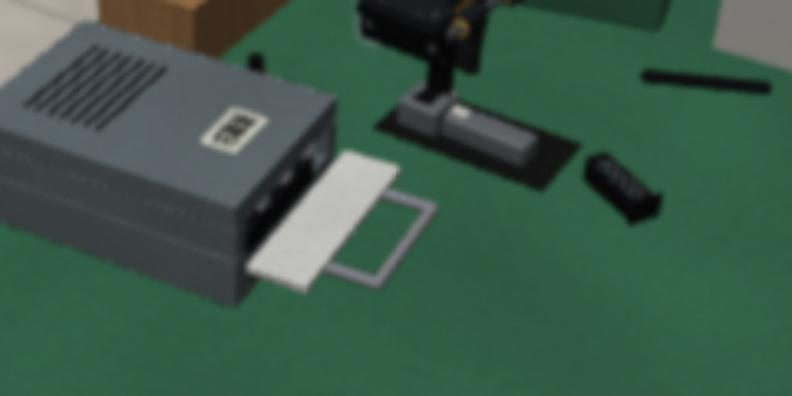

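>>> play_rows:
  moves:
    - {"travel": [0.0,0.634,-0.639],"rot": [0.29,0,0]}
    - {"travel": [0.0,0.634,-0.639],"rot": [0.29,0,0]}
    - {"travel": [0.1,0.634,-0.639],"rot": [0.29,0,0]}
    - {"travel": [0.2,0.634,-0.639],"rot": [0.29,0,0]}
    - {"travel": [0.25,0.634,-0.639],"rot": [0.29,0,0]}

```text
clock: 32.07
eef_pos: [0.347, -0.2674, 0.0648]
ee_rot: [0.615, -0.348, 0.617, 0.347]
wrist_force: [0.7, -0.5, -0.2]
opening: 0.0435
```

>>> play_rows:
  moves:
    - {"travel": [0,0,0],"rot": [0,0,0]}
    - {"travel": [0,0,0],"rot": [0,0,0]}
    - {"travel": [0,0,0],"rot": [0,0,0]}
    - {"travel": [0,0,0],"rot": [0,0,0]}
    - {"travel": [0,0,0],"rot": [0,0,0]}

```text
clock: 32.48
eef_pos: [0.3514, -0.2636, 0.0656]
ee_rot: [0.614, -0.351, 0.614, 0.351]
wrist_force: [0.2, 0.5, 0.8]
opening: 0.0437
```

```bash
python3 -c "
from h import *
g,h=grasp((.3652,-.281,-.543));gt([*g,.006],h)
b=snap('side','s16.png')
cv2.imwrite('pics/z18.png',cv2.resize(b[110:260,340:490],None,fx=4,fy=4))"
```

```text
from [ 0.3514 -0.2636  0.0656] head 59.5 travel [ 0.476  0.007 -0.038] rot [ 0.007 -0.001  0.   ] |d| mm 96 t 32.5 F [0.2 0.5 0.8] open 0.0437
```

View pics/z18.png

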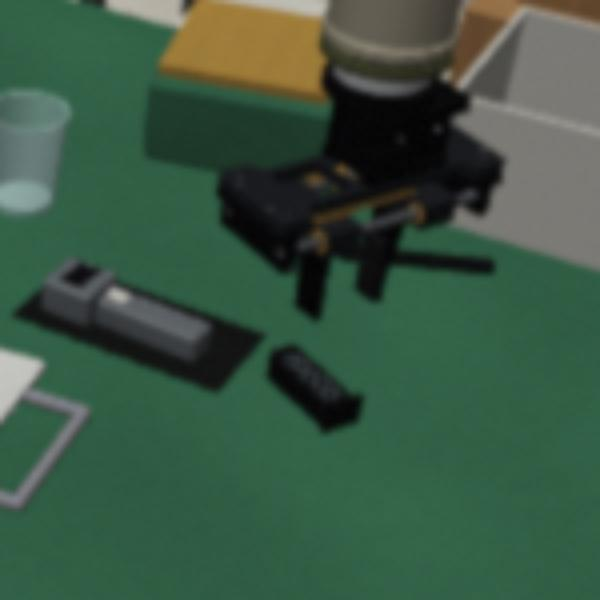

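>>> play_rows:
  moves:
    - {"travel": [0.05,0.007,-0.038],"rot": [0.007,0,0]}
    - {"travel": [0.2,0.007,-0.038],"rot": [0.007,0,0]}
    - {"travel": [0.35,0.007,-0.038],"rot": [0.007,0,0]}
    - {"travel": [0.44,0.007,-0.038],"rot": [0.007,0,0]}
    - {"travel": [0.47,0.007,-0.038],"rot": [0.007,0,0]}

```text
clock: 32.95
eef_pos: [0.3428, -0.2686, -0.0322]
ee_rot: [0.615, -0.345, 0.617, 0.349]
wrist_force: [-1.0, 0.9, 0.7]
opening: 0.0438
```

>>> play_rows:
  moves:
    - {"travel": [0,0,0],"rot": [0,0,0]}
    - {"travel": [0,0,0],"rot": [0,0,0]}
    - {"travel": [0,0,0],"rot": [0,0,0]}
    - {"travel": [0,0,0],"rot": [0,0,0]}
    - {"travel": [0,0,0],"rot": [0,0,0]}
  jaw: 0

```text
clock: 33.37
eef_pos: [0.3456, -0.2707, -0.028]
ee_rot: [0.616, -0.347, 0.617, 0.346]
wrist_force: [-0.1, 1.3, 6.5]
opening: 0.0259
```

```bash
python3 -c "
from h import *
along((.3652,-.281,-.543));gt(c2w(-136,-60,110),94.5)"
```

```text
pinch along mag x: -22.1 mm, across -1.3, tipz 7.7
from [ 0.3456 -0.2707 -0.028 ] head 58.7 travel [-0.513 -0.204  1.069] rot [-0.397 -0.001  0.   ] |d| mm 241 t 33.4 F [-0.1  1.3  6.5] open 0.0259
```

>>> play_rows:
  moves:
    - {"travel": [-0.15,0,0],"rot": [0,0,0]}
    - {"travel": [-0.35,0,0],"rot": [-0.05,0,0]}
    - {"travel": [-0.55,-0.03,0.15],"rot": [-0.12,0,0]}
    - {"travel": [-0.6,-0.06,0.32],"rot": [-0.2,0,0]}
    - {"travel": [-0.6,-0.1,0.5],"rot": [-0.28,0,0]}

```text
clock: 33.78
eef_pos: [0.4166, -0.1957, 0.0953]
ee_rot: [0.525, -0.476, 0.526, 0.471]
wrist_force: [1.3, -0.5, -0.7]
opening: 0.0257
```

```bash
python3 -c "
from h import *
gt(c2w(-137,-60,110),94.5)"
```

```text
from [ 0.4166 -0.1957  0.0953] head 84.0 travel [ 0.104 -0.322  0.47 ] rot [-0.116 -0.003  0.003] |d| mm 116 t 33.8 F [ 1.3 -0.5 -0.7] open 0.0257
```

>>> play_rows:
  moves:
    - {"travel": [0.1,-0.3,0.46],"rot": [-0.116,0,0]}
    - {"travel": [0.1,-0.3,0.46],"rot": [-0.116,0,0]}
    - {"travel": [0.1,-0.3,0.46],"rot": [-0.116,0,0]}
    - {"travel": [0.1,-0.3,0.46],"rot": [-0.116,0,0]}
    - {"travel": [0.1,-0.3,0.46],"rot": [-0.116,0,0]}

```text
clock: 34.2
eef_pos: [0.484, -0.1081, 0.0706]
ee_rot: [0.48, -0.519, 0.48, 0.52]
wrist_force: [0.6, -0.6, -0.3]
opening: 0.0258
```

>>> play_rows:
  moves:
    - {"travel": [0,0,0],"rot": [0,0,0]}
    - {"travel": [0,0,0],"rot": [0,0,0]}
    - {"travel": [0,0,0],"rot": [0,0,0]}
    - {"travel": [0,0,0],"rot": [0,0,0]}
    - {"travel": [0,0,0],"rot": [0,0,0]}

```text
clock: 34.62
eef_pos: [0.4832, -0.1105, 0.0708]
ee_rot: [0.481, -0.518, 0.482, 0.518]
wrist_force: [0.6, -0.6, -1.0]
opening: 0.0255
```

```bash
python3 -c "
from h import *
gt(c2w(-137,-60,69.7),94.5)"
```

```text
from [ 0.4832 -0.1105  0.0708] head 94.2 travel [ 0.184 -0.037  0.005] rot [-0.003 -0.    -0.001] |d| mm 38 t 34.6 F [ 0.6 -0.6 -1. ] open 0.0255
```

>>> play_rows:
  moves:
    - {"travel": [0.05,-0.037,0.005],"rot": [-0.003,0,0]}
    - {"travel": [0.1,-0.037,0.005],"rot": [-0.003,0,0]}
    - {"travel": [0.15,-0.037,0.005],"rot": [-0.003,0,0]}
    - {"travel": [0.18,-0.037,0.005],"rot": [-0.003,0,0]}
    - {"travel": [0.18,-0.037,0.005],"rot": [-0.003,0,0]}

```text
clock: 35.03
eef_pos: [0.4894, -0.1081, 0.0329]
ee_rot: [0.479, -0.518, 0.48, 0.521]
wrist_force: [0.3, -0.5, -0.9]
opening: 0.0262
```

```bash
python3 -c "
from h import *
gt(c2w(-72,-60,69.7),94.5)"
```

```text
from [ 0.4894 -0.1081  0.0329] head 94.6 travel [-0.007 -0.33  -0.005] rot [ 0.001  0.001 -0.002] |d| mm 66 t 35.0 F [ 0.3 -0.5 -0.9] open 0.0262
```

>>> play_rows:
  moves:
    - {"travel": [-0.005,0,-0.005],"rot": [0.001,0,0]}
    - {"travel": [-0.005,-0.08,-0.005],"rot": [0.001,0,0]}
    - {"travel": [-0.005,-0.17,-0.005],"rot": [0.001,0,0]}
    - {"travel": [-0.005,-0.26,-0.005],"rot": [0.001,0,0]}
    - {"travel": [-0.005,-0.33,-0.005],"rot": [0.001,0,0]}

```text
clock: 35.45
eef_pos: [0.558, -0.1041, 0.0361]
ee_rot: [0.48, -0.519, 0.48, 0.519]
wrist_force: [0.6, -0.4, -0.3]
opening: 0.0257
```

>>> play_rows:
  moves:
    - {"travel": [0.005,0,0],"rot": [0,0,0]}
    - {"travel": [0.005,0,0],"rot": [0,0,0]}
    - {"travel": [0.005,0,0],"rot": [0,0,0]}
    - {"travel": [0.005,0,0],"rot": [0,0,0]}
    - {"travel": [0.005,0,0],"rot": [0,0,0]}
  jaw: 0.42

```text
clock: 35.87
eef_pos: [0.556, -0.1043, 0.0347]
ee_rot: [0.48, -0.519, 0.481, 0.519]
wrist_force: [0.9, -1.1, -0.6]
opening: 0.0365
```

```bash
python3 -c "
from h import *
gt(c2w(-72,-60,69),94.5)"
```

```text
from [ 0.556  -0.1043  0.0347] head 94.5 travel [0.007 0.004 0.003] rot [-0.    -0.    -0.001] |d| mm 2 t 35.9 F [ 0.9 -1.1 -0.6] open 0.0365
```

>>> play_rows:
  moves:
    - {"travel": [-0.1,0,0],"rot": [0,0,0]}
    - {"travel": [-0.25,0,0],"rot": [0,0,0]}
    - {"travel": [-0.3,0.1,0],"rot": [0,0,0]}
    - {"travel": [-0.3,0.25,0],"rot": [0,0,0]}
    - {"travel": [-0.3,0.29,0],"rot": [0,0,0]}

```text
clock: 36.28
eef_pos: [0.4959, -0.1092, 0.0949]
ee_rot: [0.479, -0.519, 0.481, 0.519]
wrist_force: [-0.3, -1.1, -0.8]
opening: 0.0363
```

>>> play_rows:
  moves:
    - {"travel": [0,0,0],"rot": [0,0,0]}
    - {"travel": [0,0,0],"rot": [0,0,0]}
    - {"travel": [0.1,0,0],"rot": [0,0,0]}
    - {"travel": [0.2,0,0],"rot": [0,0,0]}
    - {"travel": [0.3,0,0],"rot": [0,0,0]}
  jaw: 0

```text
clock: 36.7
eef_pos: [0.4999, -0.1083, 0.0339]
ee_rot: [0.48, -0.519, 0.48, 0.519]
wrist_force: [0.0, -0.5, 0.6]
opening: 0.0112
```

>>> play_rows:
  moves:
    - {"travel": [0,0,0],"rot": [0,0,0]}
    - {"travel": [0,-0.08,0],"rot": [0,0,0]}
    - {"travel": [0,-0.16,0],"rot": [0,0,0]}
    - {"travel": [0,-0.22,0],"rot": [0,0,0]}
    - {"travel": [0,-0.25,0],"rot": [0,0,0]}

```text
clock: 37.12
eef_pos: [0.5507, -0.104, 0.0352]
ee_rot: [0.48, -0.519, 0.48, 0.52]
wrist_force: [-0.5, 0.4, 0.8]
opening: 0.0002
```

>>> play_rows:
  moves:
    - {"travel": [0,-0.02,0],"rot": [0,0,0]}
    - {"travel": [0,-0.035,0],"rot": [0,0,0]}
    - {"travel": [0,-0.045,0],"rot": [0,0,0]}
    - {"travel": [0,-0.055,0],"rot": [0,0,0]}
    - {"travel": [0,-0.055,0],"rot": [0,0,0]}

```text
clock: 37.53
eef_pos: [0.5596, -0.1038, 0.0346]
ee_rot: [0.48, -0.519, 0.48, 0.519]
wrist_force: [-0.1, -0.8, 0.5]
opening: 0.0003
```

```bash
python3 -c "
from h import *
gt(c2w(-66.5,-60,69),94.5)"
```

```text
from [ 0.5596 -0.1038  0.0346] head 94.5 travel [ 0.006 -0.006  0.001] rot [-0.    -0.    -0.001] |d| mm 2 t 37.5 F [-0.1 -0.8  0.5] open 0.0003
```

>>> play_rows:
  moves:
    - {"travel": [0,-0.005,0],"rot": [0,0,0]}
    - {"travel": [0,-0.01,0],"rot": [0,0,0]}
    - {"travel": [0,-0.015,0],"rot": [0,0,0]}
    - {"travel": [0,-0.015,0],"rot": [0,0,0]}
    - {"travel": [0,-0.015,0],"rot": [0,0,0]}

```text
clock: 37.95
eef_pos: [0.56, -0.1039, 0.0341]
ee_rot: [0.478, -0.518, 0.482, 0.521]
wrist_force: [-11.8, 1.3, 7.8]
opening: 0.0007
```

>>> play_rows:
  moves:
    - {"travel": [0,0.05,0],"rot": [0,0,0]}
    - {"travel": [-0.2,0.15,0],"rot": [0,0,0]}
    - {"travel": [-0.3,0.3,-0.15],"rot": [0,0,0]}
    - {"travel": [-0.3,0.4,-0.3],"rot": [0,0,0]}
    - {"travel": [-0.3,0.4,-0.5],"rot": [0.07,0,0]}
  jaw: 0.4

```text
clock: 38.37
eef_pos: [0.4884, -0.21, 0.0966]
ee_rot: [0.506, -0.494, 0.508, 0.493]
wrist_force: [1.3, -0.2, 0.1]
opening: 0.0263
```

```bash
python3 -c "
from h import *
gt(c2w(-160,0,90),4.5)
b=snap('side','s17.png');a=snap('top','t17.png')
cv2.imwrite('pics/z18.png',np.hstack([cv2.resize(b[160:250,270:360],None,fx=4.4,fy=4.4),cv2.resize(a[150:240,300:390],None,fx=4.4,fy=4.4)]))
for n,i in(('top',a),('side',b)):
  for y in(-60,-20,20,60):
    print(n,y,proj(n,[c2w(-57,y,80),c2w(-57,y,85)]).round(1).tolist())"
```

```text
from [ 0.4884 -0.21    0.0966] head 88.5 travel [0.209 0.149 0.792] rot [ 0.933 -0.002  0.001] |d| mm 166 t 38.4 F [ 1.3 -0.2  0.1] open 0.0263
top -60 [[364.3, 197.6], [364.4, 197.3]]
top -20 [[350.8, 198.7], [350.9, 198.5]]
top 20 [[337.3, 199.9], [337.3, 199.6]]
top 60 [[323.8, 201.1], [323.8, 200.8]]
side -60 [[328.3, 194.7], [328.4, 193.3]]
side -20 [[321.9, 202.0], [321.9, 200.6]]
side 20 [[315.2, 209.7], [315.2, 208.3]]
side 60 [[308.2, 217.8], [308.2, 216.3]]
```

View pics/z18.png

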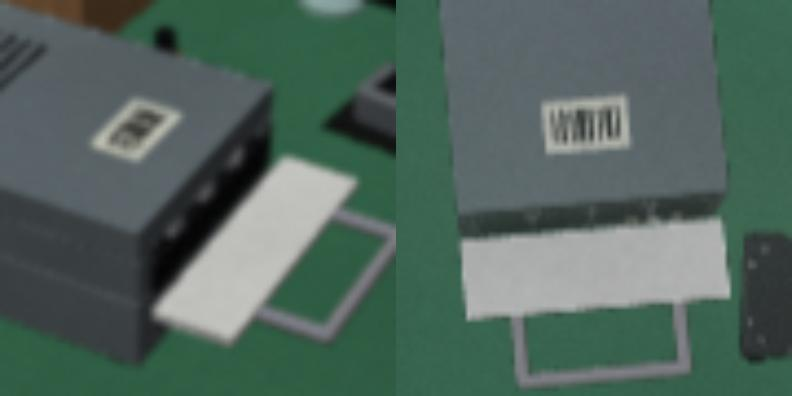

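>>> play_rows:
  moves:
    - {"travel": [-0.05,0.25,0.4],"rot": [0.38,0,0]}
    - {"travel": [-0.05,0.25,0.4],"rot": [0.38,0,0]}
    - {"travel": [-0.05,0.25,0.4],"rot": [0.38,0,0]}
    - {"travel": [-0.05,0.25,0.4],"rot": [0.38,0,0]}
    - {"travel": [-0.05,0.25,0.4],"rot": [0.38,0,0]}

```text
clock: 38.88
eef_pos: [0.4431, -0.1271, 0.105]
ee_rot: [0.63, -0.32, 0.631, 0.319]
wrist_force: [0.2, -0.7, -1.1]
opening: 0.0346
```

```bash
python3 -c "
from h import *
gt(c2w(-162,0,130),4.5)"
```

```text
from [ 0.4431 -0.1271  0.105 ] head 53.7 travel [0.053 0.154 0.358] rot [ 0.547 -0.001  0.001] |d| mm 79 t 38.9 F [ 0.2 -0.7 -1.1] open 0.0346
```

>>> play_rows:
  moves:
    - {"travel": [0,0.154,0.358],"rot": [0.547,0,0]}
    - {"travel": [0,0.154,0.358],"rot": [0.547,0,0]}
    - {"travel": [0,0.154,0.358],"rot": [0.547,0,0]}
    - {"travel": [0,0.154,0.358],"rot": [0.547,0,0]}
    - {"travel": [0,0.154,0.358],"rot": [0.547,0,0]}

```text
clock: 39.3
eef_pos: [0.4607, -0.0506, 0.1047]
ee_rot: [0.696, -0.125, 0.696, 0.125]
wrist_force: [-0.7, -0.9, -0.1]
opening: 0.0347
```

>>> play_rows:
  moves:
    - {"travel": [0,0,0],"rot": [0.17,0,0]}
    - {"travel": [0,0,0],"rot": [0.17,0,0]}
    - {"travel": [0,0,0],"rot": [0.17,0,0]}
    - {"travel": [0,0,0],"rot": [0.17,0,0]}
    - {"travel": [0,0,0],"rot": [0.17,0,0]}

```text
clock: 39.72
eef_pos: [0.4605, -0.0518, 0.1046]
ee_rot: [0.706, -0.034, 0.707, 0.034]
wrist_force: [-0.8, 0.5, -0.3]
opening: 0.0346
```

```bash
python3 -c "
from h import *
gt(c2w(-160,0,36),4.5)"
```

```text
from [ 0.4605 -0.0518  0.1046] head 5.5 travel [0.521 0.003 0.013] rot [ 0.011 -0.001  0.   ] |d| mm 104 t 39.7 F [-0.8  0.5 -0.3] open 0.0346
```

>>> play_rows:
  moves:
    - {"travel": [0.1,0.003,0.01],"rot": [0.011,0,0]}
    - {"travel": [0.25,0.003,0.01],"rot": [0.011,0,0]}
    - {"travel": [0.4,0.003,0.01],"rot": [0.011,0,0]}
    - {"travel": [0.5,0.003,0.01],"rot": [0.011,0,0]}
    - {"travel": [0.52,0.003,0.01],"rot": [0.011,0,0]}

```text
clock: 40.13
eef_pos: [0.4598, -0.0508, -0.0025]
ee_rot: [0.704, -0.027, 0.709, 0.028]
wrist_force: [-0.7, 0.5, -0.5]
opening: 0.0349
```

>>> play_rows:
  moves:
    - {"travel": [0,0,0],"rot": [0,0,0]}
    - {"travel": [0,0,0],"rot": [0,0,0]}
    - {"travel": [0,0,0],"rot": [0,0,0]}
    - {"travel": [0,0,0],"rot": [0,0,0]}
    - {"travel": [0,0,0],"rot": [0,0,0]}
  jaw: 0
  grip_force: 20

```text
clock: 40.55
eef_pos: [0.4638, -0.0513, 0.0018]
ee_rot: [0.707, -0.027, 0.706, 0.026]
wrist_force: [15.8, 0.4, -2.8]
opening: 0.0092
```

```bash
python3 -c "
from h import *
gt(c2w(-160,0,36),4.5)"
```

```text
from [ 0.4638 -0.0513  0.0018] head 4.3 travel [ 0.008  0.002 -0.005] rot [-0.002  0.001  0.001] |d| mm 2 t 40.5 F [15.8  0.4 -2.8] open 0.0092
```

>>> play_rows:
  moves:
    - {"travel": [-0.087,0,0.014],"rot": [0,0,0]}
    - {"travel": [-0.173,0,0.032],"rot": [0,0,0]}
    - {"travel": [-0.254,0,0.064],"rot": [0,0,0]}
    - {"travel": [-0.328,0,0.11],"rot": [0,0,0]}
    - {"travel": [-0.394,0,0.168],"rot": [0,0,0]}

```text
clock: 40.97
eef_pos: [0.4901, -0.0493, 0.0793]
ee_rot: [0.702, -0.027, 0.711, 0.026]
wrist_force: [-26.8, -0.2, 16.8]
opening: 0.009
```

>>> play_rows:
  moves:
    - {"travel": [-0.054,0,0.068],"rot": [0,0,0]}
    - {"travel": [-0.096,0,0.145],"rot": [0,0,0]}
    - {"travel": [-0.124,0,0.228],"rot": [0,0,0]}
    - {"travel": [-0.136,0,0.312],"rot": [0,0,0]}
    - {"travel": [-0.136,0,0.316],"rot": [0,0,0]}

```text
clock: 41.38
eef_pos: [0.5574, -0.0445, 0.1075]
ee_rot: [0.704, -0.027, 0.709, 0.026]
wrist_force: [-15.8, -2.8, 20.0]
opening: 0.009
```

>>> play_rows:
  moves:
    - {"travel": [0,0,0.005],"rot": [0,0,0]}
    - {"travel": [0,0,0.005],"rot": [0,0,0]}
    - {"travel": [0,0,0.005],"rot": [0,0,0]}
    - {"travel": [0,0,0.005],"rot": [0,0,0]}
    - {"travel": [0,0,0.005],"rot": [0,0,0]}

```text
clock: 41.8
eef_pos: [0.5575, -0.0446, 0.1076]
ee_rot: [0.704, -0.027, 0.709, 0.026]
wrist_force: [-16.5, -2.1, 17.2]
opening: 0.0094
```

```bash
python3 -c "
from h import *
gt(c2w(-66,0,142),4.5)
b=snap('side','s18.png')
cv2.imwrite('pics/z18.png',cv2.resize(b[120:250,230:360],None,fx=4.4,fy=4.4))"
```

```text
from [ 0.5575 -0.0446  0.1076] head 4.3 travel [ 0.007  0.005 -0.005] rot [-0.003 -0.004  0.001] |d| mm 2 t 41.8 F [-16.5  -2.1  17.2] open 0.0094
```

View pics/z18.png

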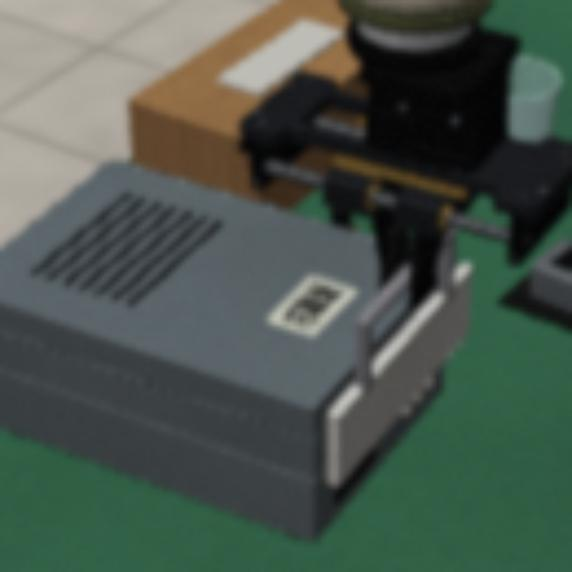

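>>> play_rows:
  moves:
    - {"travel": [0,0,0],"rot": [0,0,0]}
    - {"travel": [0,0,0],"rot": [0,0,0]}
    - {"travel": [0,0,0],"rot": [0,0,0]}
    - {"travel": [0,0,0],"rot": [0,0,0]}
    - {"travel": [0,0,0],"rot": [0,0,0]}
  jaw: 0.45

```text
clock: 42.27
eef_pos: [0.5601, -0.0437, 0.1066]
ee_rot: [0.706, -0.027, 0.707, 0.026]
wrist_force: [-0.1, 0.5, 0.1]
opening: 0.0339
```

>>> play_rows:
  moves:
    - {"travel": [-0.1,0,0],"rot": [0,0,0]}
    - {"travel": [-0.25,0,0],"rot": [0,0,0]}
    - {"travel": [-0.4,0,0],"rot": [0,0,0]}
    - {"travel": [-0.4,0,-0.15],"rot": [0,0,0]}
    - {"travel": [-0.4,0,-0.3],"rot": [0,0,0]}

```text
clock: 42.68
eef_pos: [0.5013, -0.0474, 0.188]
ee_rot: [0.707, -0.027, 0.706, 0.027]
wrist_force: [-0.6, -0.1, -0.4]
opening: 0.0389
```

```bash
cat > sc.py <<'E'
from h import *
import sys
tag=sys.argv[1]
a=snap('top',f'tsc{tag}.png');b=snap('side',f'ssc{tag}.png')
ims={'top':a,'side':b};out=[]
for n in ims:
    c=proj(n,[[.515,-.293,.015]])[0]
    w=36;roi=[int(c[0])-w,int(c[1])-w,int(c[0])+w,int(c[1])+w];u0,v0,u1,v1=roi
    r=cv2.resize(ims[n][v0:v1,u0:u1],None,fx=K,fy=K,interpolation=cv2.INTER_CUBIC).astype(int)
    # grey & brighter than mat
    mat=sil(n,[box(-90,90,-45,45,0,3),box(-90,90,-45,45,0,33)],.5138,-.2935,-.0106,0,roi)
    m=((r[...,1]-r[...,2]<12)&(r.max(2)>58)&(mat>0)).astype(np.uint8)
    m=cv2.morphologyEx(m,cv2.MORPH_OPEN,np.ones((5,5)))
    cs,_=cv2.findContours(m,cv2.RETR_EXTERNAL,cv2.CHAIN_APPROX_NONE);m[:]=0;cv2.drawContours(m,[max(cs,key=cv2.contourArea)],-1,1,-1)
    best=min((fit([(n,cv2.GaussianBlur(m.astype(float),(0,0),K*.7),roi)],SCAN,(.52,-.292,y0),.003) for y0 in(-.1,.05,.2)),key=lambda f:f.fun)
    print('scan',n,best.x.round(4),round(best.fun,3))
    s=sil(n,SCAN,*best.x,.003,roi);out.append(np.hstack([np.dstack([m*255,s,s]),r.clip(0,255).astype(np.uint8)]))
cv2.imwrite('pics/scfit.png',np.vstack(out))
E
python3 sc.py 1; python3 -c "
from h import *
gt([.5,-.2,.2],90)"
```

```text
scan top [ 0.523  -0.2858 -0.0942] 0.137
scan side [ 0.5286 -0.2944 -0.1328] 0.486
from [ 0.4975 -0.0487  0.1868] head 4.3 travel [ 0.114 -0.755 -0.043] rot [-0.953 -0.002 -0.   ] |d| mm 153 t 42.8 F [-0.  -0.2 -0.7] open 0.0395
```

View pics/scfit.png

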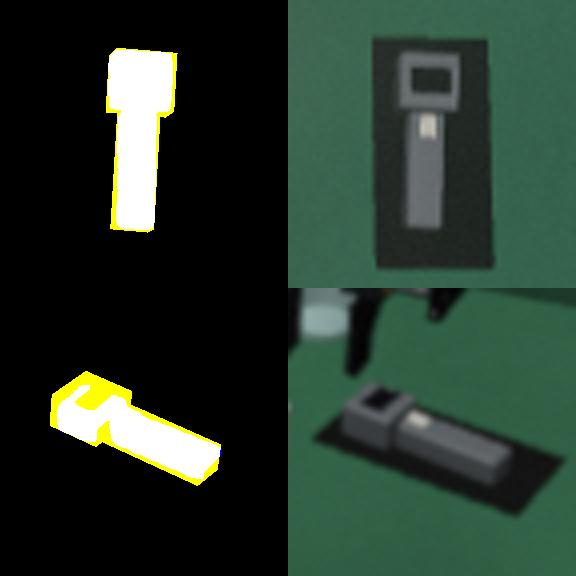

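```bash
sed -i "s/r.max(2)>58/r.max(2)>50/; s/np.ones((5,5))/np.ones((3,3))/; s/<12)/<20)/" sc.py; sed -i "s/^a=snap.*/import os\nif os.path.exists(f'pics\/tsc{tag}.png'): a=cv2.imread(f'pics\/tsc{tag}.png');b=cv2.imread(f'pics\/ssc{tag}.png')\nelse: a=snap('top',f'tsc{tag}.png');b=snap('side',f'ssc{tag}.png')/" sc.py; python3 sc.py 1
```

```text
scan top [ 0.5236 -0.2849 -0.0624] 0.055
scan side [ 0.5266 -0.292  -0.1114] 0.308
```

View pics/scfit.png

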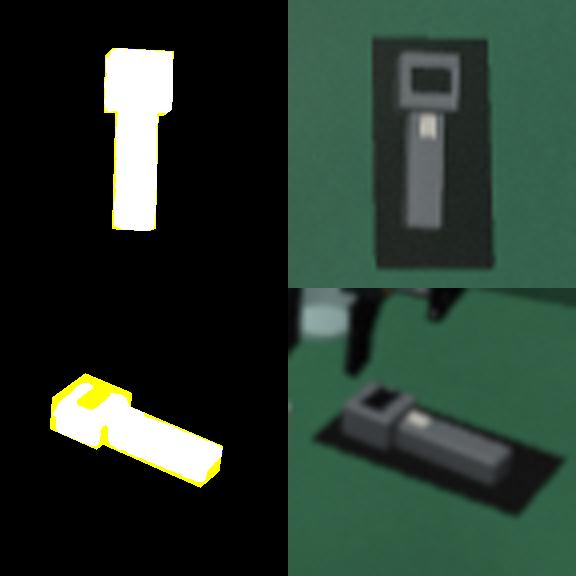

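>>> play_rows:
  moves:
    - {"travel": [0,-0.5,0],"rot": [-0.39,0,0]}
    - {"travel": [0,-0.5,0],"rot": [-0.39,0,0]}
    - {"travel": [0,-0.5,0],"rot": [-0.39,0,0]}
    - {"travel": [0,-0.5,0],"rot": [-0.39,0,0]}
    - {"travel": [0,-0.5,0],"rot": [-0.39,0,0]}
  jaw: 0.6

```text
clock: 43.2
eef_pos: [0.5078, -0.1498, 0.1862]
ee_rot: [0.665, -0.238, 0.666, 0.239]
wrist_force: [0.4, 1.0, -0.9]
opening: 0.0516
```

```bash
python3 -c "
from h import *
gt([.5276,-.2865,.12],86.4)"
```

```text
from [ 0.5078 -0.1498  0.1862] head 39.4 travel [ 0.509 -0.592 -0.357] rot [-0.522 -0.    -0.001] |d| mm 172 t 43.2 F [ 0.4  1.  -0.9] open 0.0516
```

>>> play_rows:
  moves:
    - {"travel": [0.3,-0.592,-0.357],"rot": [-0.522,0,0]}
    - {"travel": [0.3,-0.592,-0.357],"rot": [-0.522,0,0]}
    - {"travel": [0.3,-0.592,-0.357],"rot": [-0.522,0,0]}
    - {"travel": [0.3,-0.592,-0.357],"rot": [-0.522,0,0]}
    - {"travel": [0.3,-0.592,-0.357],"rot": [-0.522,0,0]}

```text
clock: 43.62
eef_pos: [0.525, -0.2911, 0.1229]
ee_rot: [0.56, -0.429, 0.563, 0.432]
wrist_force: [-0.6, 0.3, -1.0]
opening: 0.0526
```

>>> play_rows:
  moves:
    - {"travel": [0,0,0],"rot": [-0.12,0,0]}
    - {"travel": [0,0,0],"rot": [-0.12,0,0]}
    - {"travel": [0,0,0],"rot": [-0.12,0,0]}
    - {"travel": [0,0,0],"rot": [-0.12,0,0]}
    - {"travel": [0,0,0],"rot": [-0.12,0,0]}

```text
clock: 44.03
eef_pos: [0.5273, -0.2848, 0.1265]
ee_rot: [0.518, -0.481, 0.519, 0.481]
wrist_force: [-1.0, -0.3, -0.3]
opening: 0.0521
```

```bash
python3 -c "
from h import *
gt([.5276,-.2865,.011],86.4)
b=snap('side','s19.png')
cv2.imwrite('pics/z18.png',cv2.resize(b[110:230,310:450],None,fx=5,fy=5))"
```

```text
from [ 0.5273 -0.2848  0.1265] head 85.7 travel [ 0.756 -0.003 -0.008] rot [-0.008 -0.    -0.001] |d| mm 151 t 44.0 F [-1.  -0.3 -0.3] open 0.0521
```

View pics/z18.png

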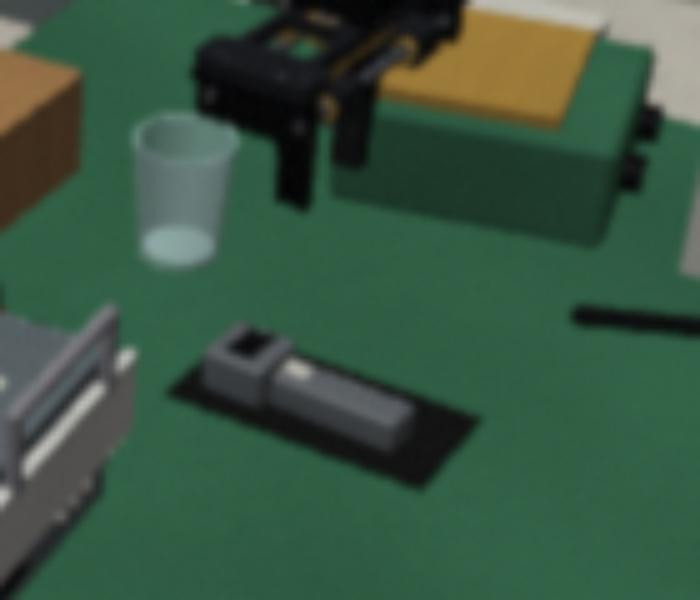

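>>> play_rows:
  moves:
    - {"travel": [0.15,-0.003,-0.008],"rot": [-0.008,0,0]}
    - {"travel": [0.35,-0.003,-0.008],"rot": [-0.008,0,0]}
    - {"travel": [0.5,-0.003,-0.008],"rot": [-0.008,0,0]}
    - {"travel": [0.55,-0.003,-0.008],"rot": [-0.008,0,0]}
    - {"travel": [0.55,-0.003,-0.008],"rot": [-0.008,0,0]}

```text
clock: 44.5
eef_pos: [0.5258, -0.2856, 0.0143]
ee_rot: [0.514, -0.483, 0.516, 0.486]
wrist_force: [-0.1, -0.3, 0.4]
opening: 0.0524
```

```bash
python3 -c "
from h import *
gt([.5276,-.2865,.011],86.4)
b=snap('side','s20.png')
cv2.imwrite('pics/z18.png',cv2.resize(b[110:230,310:450],None,fx=5,fy=5))"
```

```text
from [ 0.5258 -0.2856  0.0143] head 86.5 travel [ 0.195 -0.01  -0.004] rot [ 0.001  0.001 -0.003] |d| mm 39 t 44.5 F [-0.1 -0.3  0.4] open 0.0524
```

View pics/z18.png

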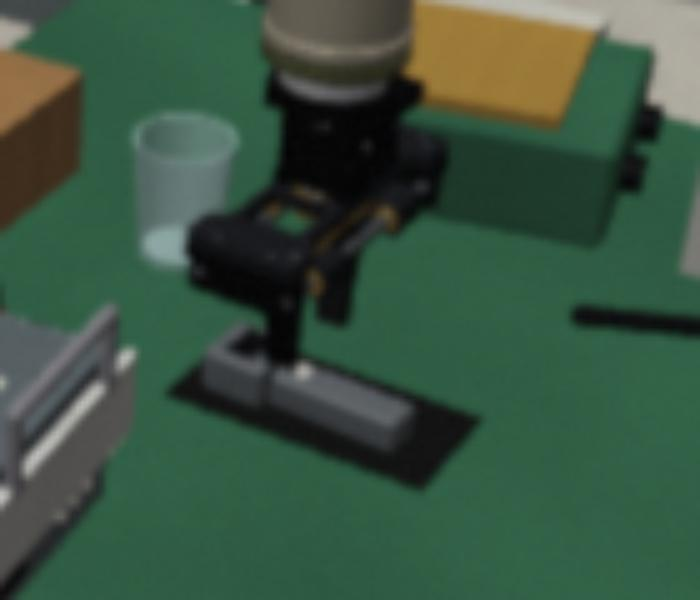

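>>> play_rows:
  moves:
    - {"travel": [0,0.015,-0.004],"rot": [0,0,0]}
    - {"travel": [0.08,0.015,-0.004],"rot": [0,0,0]}
    - {"travel": [0.14,0.015,-0.004],"rot": [0,0,0]}
    - {"travel": [0.18,0.015,-0.004],"rot": [0,0,0]}
    - {"travel": [0.195,0.015,-0.004],"rot": [0,0,0]}

```text
clock: 44.97
eef_pos: [0.524, -0.2871, -0.023]
ee_rot: [0.514, -0.484, 0.515, 0.485]
wrist_force: [-0.5, 0.2, -1.0]
opening: 0.052
```

>>> play_rows:
  moves:
    - {"travel": [0,0,0],"rot": [0,0,0]}
    - {"travel": [0,0,0],"rot": [0,0,0]}
    - {"travel": [0,0,0],"rot": [0,0,0]}
    - {"travel": [0,0,0],"rot": [0,0,0]}
    - {"travel": [0,0,0],"rot": [0,0,0]}
  jaw: 0
  grip_force: 30

```text
clock: 45.38
eef_pos: [0.5247, -0.2871, -0.0219]
ee_rot: [0.514, -0.485, 0.515, 0.485]
wrist_force: [0.1, -1.0, 2.3]
opening: 0.0273
```

```bash
python3 -c "
from h import *
gt([.5236,-.2865,.011],86.4)"; python3 sc.py 2
```

```text
from [ 0.5247 -0.2871 -0.0219] head 86.6 travel [0.014 0.006 0.003] rot [ 0.002 -0.    -0.001] |d| mm 3 t 45.4 F [ 0.1 -1.   2.3] open 0.0273
scan top [ 0.5277 -0.3186  0.1827] 0.522
scan side [ 0.5178 -0.3165 -0.7181] 1.55
```

View pics/scfit.png

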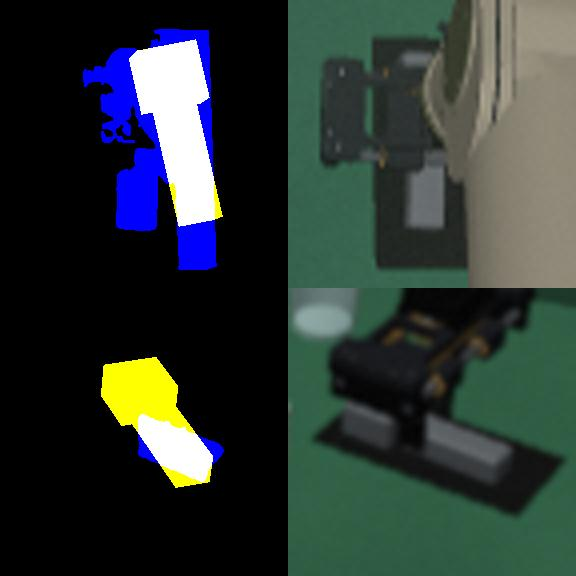

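>>> play_rows:
  moves:
    - {"travel": [-0.1,0,0],"rot": [0,0,0]}
    - {"travel": [-0.28,0,0],"rot": [0,0,0]}
    - {"travel": [-0.48,0,0],"rot": [0,0,0]}
    - {"travel": [-0.68,0,0],"rot": [0,0,0]}
    - {"travel": [-0.88,0,0],"rot": [0,0,0]}

```text
clock: 45.9
eef_pos: [0.5241, -0.2867, 0.1552]
ee_rot: [0.514, -0.484, 0.515, 0.485]
wrist_force: [0.8, -0.4, -1.9]
opening: 0.0276
```

```bash
python3 -c "
from h import *
P=c2w(0,42,240);print(P);gt(P,4.5)
b=snap('side','s21.png')
cv2.imwrite('pics/z18.png',cv2.resize(b[90:230,310:450],None,fx=4,fy=4))"
```

```text
[0.61899382 0.00346967 0.24      ]
from [ 0.5241 -0.2867  0.1552] head 86.6 travel [-0.246 -0.386  1.477] rot [ 0.912 -0.001 -0.001] |d| mm 309 t 45.9 F [ 0.8 -0.4 -1.9] open 0.0276
```

View pics/z18.png

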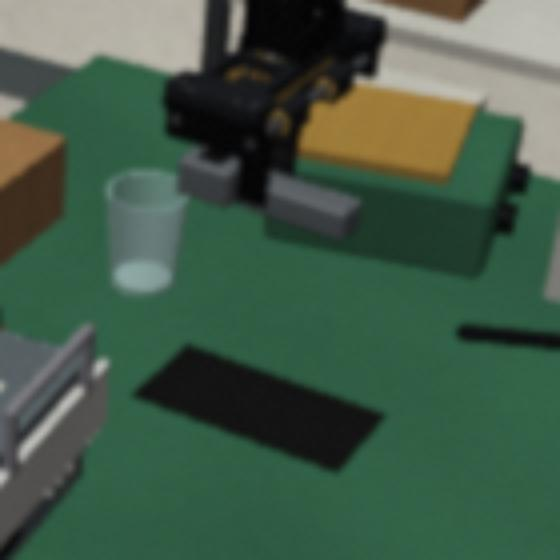

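Held level. Move toward the label, rising a little and turning.

>>> play_rows:
  moves:
    - {"travel": [-0.2,-0.25,0.9],"rot": [0.38,0,0]}
    - {"travel": [-0.25,-0.25,0.9],"rot": [0.38,0,0]}
    - {"travel": [-0.25,-0.25,0.9],"rot": [0.38,0,0]}
    - {"travel": [-0.25,-0.25,0.9],"rot": [0.38,0,0]}
    - {"travel": [-0.25,-0.25,0.9],"rot": [0.38,0,0]}

```text
clock: 46.37
eef_pos: [0.5862, -0.1065, 0.2043]
ee_rot: [0.635, -0.311, 0.635, 0.311]
wrist_force: [0.7, 0.7, -1.3]
opening: 0.0277
```

```bash
python3 -c "
from h import *
gt(c2w(0,42,240),4.5)"
```

```text
from [ 0.5862 -0.1065  0.2043] head 52.1 travel [0.    0.208 0.535] rot [ 0.529 -0.    -0.   ] |d| mm 115 t 46.4 F [ 0.7  0.7 -1.3] open 0.0277
```

>>> play_rows:
  moves:
    - {"travel": [0,0.208,0.535],"rot": [0.529,0,0]}
    - {"travel": [0,0.208,0.535],"rot": [0.529,0,0]}
    - {"travel": [0,0.208,0.535],"rot": [0.529,0,0]}
    - {"travel": [0,0.208,0.535],"rot": [0.529,0,0]}
    - {"travel": [0,0.208,0.535],"rot": [0.529,0,0]}

```text
clock: 46.78
eef_pos: [0.6178, 0.0036, 0.2028]
ee_rot: [0.698, -0.107, 0.7, 0.108]
wrist_force: [-0.1, -1.2, -0.7]
opening: 0.0279
```

>>> play_rows:
  moves:
    - {"travel": [0,0,0],"rot": [0.14,0,0]}
    - {"travel": [0,0,0],"rot": [0.14,0,0]}
    - {"travel": [0,0,0],"rot": [0.14,0,0]}
    - {"travel": [0,0,0],"rot": [0.14,0,0]}
    - {"travel": [0,0,0],"rot": [0.14,0,0]}

```text
clock: 47.2
eef_pos: [0.6177, -0.0003, 0.2031]
ee_rot: [0.706, -0.032, 0.707, 0.032]
wrist_force: [-0.2, -0.9, -1.1]
opening: 0.0279
```

```bash
python3 -c "
from h import *
gt(c2w(0,42,167),4.5)"
```

```text
from [ 6.177e-01 -3.000e-04  2.031e-01] head 5.2 travel [0.359 0.018 0.009] rot [ 0.007 -0.001  0.   ] |d| mm 72 t 47.2 F [-0.2 -0.9 -1.1] open 0.0279
```

>>> play_rows:
  moves:
    - {"travel": [0.08,0.018,0.009],"rot": [0.007,0,0]}
    - {"travel": [0.18,0.018,0.009],"rot": [0.007,0,0]}
    - {"travel": [0.27,0.018,0.009],"rot": [0.007,0,0]}
    - {"travel": [0.33,0.018,0.009],"rot": [0.007,0,0]}
    - {"travel": [0.35,0.018,0.009],"rot": [0.007,0,0]}

```text
clock: 47.62
eef_pos: [0.6181, 0.0031, 0.1311]
ee_rot: [0.705, -0.027, 0.708, 0.027]
wrist_force: [-0.5, -0.2, -1.1]
opening: 0.0279
```

>>> play_rows:
  moves:
    - {"travel": [0,0,0],"rot": [0,0,0]}
    - {"travel": [0,0,0],"rot": [0,0,0]}
    - {"travel": [0,0,0],"rot": [0,0,0]}
    - {"travel": [0,0,0],"rot": [0,0,0]}
    - {"travel": [0,0,0],"rot": [0,0,0]}

```text
clock: 48.03
eef_pos: [0.6197, 0.0035, 0.1342]
ee_rot: [0.706, -0.027, 0.707, 0.027]
wrist_force: [-0.5, 0.2, -1.5]
opening: 0.0279
```

```bash
python3 -c "
from h import *
gt(c2w(0,42,167),4.5)
b=snap('side','s22.png')
for p in proj('side',[c2w(0,0,116),c2w(0,0,156)]): print(p)
for n in('side',):
  for k in('window','scanner'): print(k,[(round(d['confidence'],2),d['at'][0]*640,d['at'][1]*400) for d in arm.tip_of(n,k)[:2]])
cv2.imwrite('pics/z18.png',cv2.resize(b[110:230,240:380],None,fx=5,fy=5))"
```

```text
from [0.6197 0.0035 0.1342] head 4.4 travel [ 0.014  0.    -0.003] rot [-0.002 -0.     0.   ] |d| mm 3 t 48.0 F [-0.5  0.2 -1.5] open 0.0279
[300.40749933 189.31171104]
[300.36727582 177.1282068 ]
window [(0.83, 299.008, 175.6), (0.68, 323.776, 181.0)]
scanner [(0.84, 292.67199999999997, 182.6), (0.6, 299.072, 175.8)]
```

View pics/z18.png

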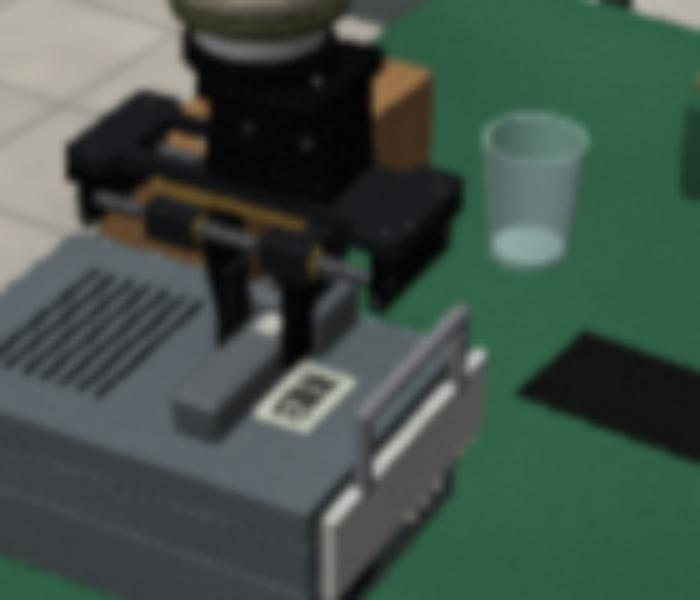

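>>> play_rows:
  moves:
    - {"travel": [0,0,0],"rot": [0,0,0]}
    - {"travel": [0,0,0],"rot": [0,0,0]}
    - {"travel": [0,0,0],"rot": [0,0,0]}
    - {"travel": [0,0,0],"rot": [0,0,0]}
    - {"travel": [0,0,0],"rot": [0,0,0]}

```text
clock: 48.6
eef_pos: [0.6192, 0.0035, 0.1333]
ee_rot: [0.706, -0.027, 0.707, 0.027]
wrist_force: [-0.8, 0.1, -1.4]
opening: 0.0278
```

>>> play_rows:
  moves:
    - {"travel": [0,0,0],"rot": [0,0,0]}
    - {"travel": [0,0,0],"rot": [0,0,0]}
    - {"travel": [0,0,0],"rot": [0,0,0]}
    - {"travel": [0,0,0],"rot": [0,0,0]}
    - {"travel": [0,0,0],"rot": [0,0,0]}

```text
clock: 49.02
eef_pos: [0.6193, 0.0034, 0.1334]
ee_rot: [0.706, -0.027, 0.707, 0.027]
wrist_force: [-0.1, 0.1, -2.4]
opening: 0.0275
```

>>> play_rows:
  moves:
    - {"travel": [0,0,0],"rot": [0,0,0]}
    - {"travel": [0,0,0],"rot": [0,0,0]}
    - {"travel": [0,0,0],"rot": [0,0,0]}
    - {"travel": [0,0,0],"rot": [0,0,0]}
    - {"travel": [0,0,0],"rot": [0,0,0]}

```text
clock: 49.43
eef_pos: [0.6192, 0.0034, 0.1334]
ee_rot: [0.706, -0.027, 0.707, 0.027]
wrist_force: [-0.6, 0.8, -1.6]
opening: 0.0278
```

>>> play_rows:
  moves:
    - {"travel": [0,0,0],"rot": [0,0,0]}
    - {"travel": [0,0,0],"rot": [0,0,0]}
    - {"travel": [0,0,0],"rot": [0,0,0]}
    - {"travel": [0,0,0],"rot": [0,0,0]}
    - {"travel": [0,0,0],"rot": [0,0,0]}

```text
clock: 49.85
eef_pos: [0.6193, 0.0034, 0.1334]
ee_rot: [0.706, -0.027, 0.707, 0.027]
wrist_force: [0.4, 0.2, -1.7]
opening: 0.0279
```

>>> play_rows:
  moves:
    - {"travel": [0,0,0],"rot": [0,0,0]}
    - {"travel": [0,0,0],"rot": [0,0,0]}
    - {"travel": [0,0,0],"rot": [0,0,0]}
    - {"travel": [0,0,0],"rot": [0,0,0]}
    - {"travel": [0,0,0],"rot": [0,0,0]}

```text
clock: 50.27
eef_pos: [0.6192, 0.0035, 0.1334]
ee_rot: [0.706, -0.027, 0.707, 0.027]
wrist_force: [0.4, -0.6, -2.1]
opening: 0.0277
```

>>> play_rows:
  moves:
    - {"travel": [0,0,0],"rot": [0,0,0]}
    - {"travel": [0,0,0],"rot": [0,0,0]}
    - {"travel": [0,0,0],"rot": [0,0,0]}
    - {"travel": [0,0,0],"rot": [0,0,0]}
    - {"travel": [0,0,0],"rot": [0,0,0]}

```text
clock: 50.68
eef_pos: [0.6192, 0.0035, 0.1333]
ee_rot: [0.706, -0.027, 0.707, 0.027]
wrist_force: [0.2, -0.5, -0.8]
opening: 0.0275
```

```bash
python3 -c "
from h import *
gt(c2w(0,42,167),4.5)
b=snap('side','s23.png');a=snap('top','t23.png')
cv2.imwrite('pics/z18.png',np.hstack([cv2.resize(b[110:230,240:380],None,fx=2.8,fy=2.8),cv2.resize(a[130:250,270:410],None,fx=2.8,fy=2.8)]))"
```

```text
from [0.6192 0.0035 0.1333] head 4.4 travel [ 0.01   0.    -0.001] rot [-0.002 -0.001  0.   ] |d| mm 2 t 50.7 F [ 0.2 -0.5 -0.8] open 0.0275
```

View pics/z18.png

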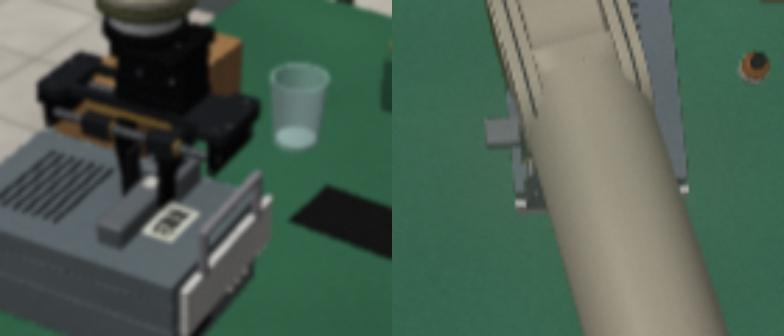

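>>> play_rows:
  moves:
    - {"travel": [-0.1,0,0],"rot": [0,0,0]}
    - {"travel": [-0.25,0,0],"rot": [0,0,0]}
    - {"travel": [-0.38,0,0],"rot": [0,0,0]}
    - {"travel": [-0.4,-0.05,-0.1],"rot": [-0.05,0,0]}
    - {"travel": [-0.4,-0.1,-0.25],"rot": [-0.1,0,0]}

```text
clock: 51.2
eef_pos: [0.5727, -0.0191, 0.2152]
ee_rot: [0.703, -0.084, 0.701, 0.084]
wrist_force: [-0.4, -1.2, -1.2]
opening: 0.0278
```

```bash
python3 -c "
from h import *
print(proj('top',[c2w(-14,112,180),c2w(14,112,180)]))
gt([.514,-.2925,.2],89)"
```

```text
[[303.74527071 181.55178841]
 [302.93658781 171.70557039]]
from [ 0.5727 -0.0191  0.2152] head 13.7 travel [ 0.253 -1.259 -0.609] rot [-0.837  0.002  0.001] |d| mm 284 t 51.2 F [-0.4 -1.2 -1.2] open 0.0278
```

>>> play_rows:
  moves:
    - {"travel": [0,-0.8,-0.4],"rot": [-0.39,0,0]}
    - {"travel": [0,-0.8,-0.4],"rot": [-0.39,0,0]}
    - {"travel": [0,-0.8,-0.4],"rot": [-0.39,0,0]}
    - {"travel": [0,-0.8,-0.4],"rot": [-0.39,0,0]}
    - {"travel": [0,-0.8,-0.4],"rot": [-0.39,0,0]}

```text
clock: 51.62
eef_pos: [0.5288, -0.1983, 0.2136]
ee_rot: [0.649, -0.28, 0.65, 0.279]
wrist_force: [0.2, 0.1, -2.3]
opening: 0.0277
```

```bash
python3 -c "
from h import *
gt([.514,-.2925,.15],89)"
```

```text
from [ 0.5288 -0.1983  0.2136] head 46.6 travel [ 0.498 -0.27  -0.392] rot [-0.471 -0.001 -0.001] |d| mm 138 t 51.6 F [ 0.2  0.1 -2.3] open 0.0277
```

>>> play_rows:
  moves:
    - {"travel": [0.2,-0.27,-0.392],"rot": [-0.471,0,0]}
    - {"travel": [0.4,-0.27,-0.392],"rot": [-0.471,0,0]}
    - {"travel": [0.45,-0.27,-0.392],"rot": [-0.471,0,0]}
    - {"travel": [0.45,-0.27,-0.392],"rot": [-0.471,0,0]}
    - {"travel": [0.45,-0.27,-0.392],"rot": [-0.471,0,0]}

```text
clock: 52.03
eef_pos: [0.512, -0.2907, 0.1197]
ee_rot: [0.531, -0.464, 0.533, 0.468]
wrist_force: [-0.8, 1.4, -2.0]
opening: 0.0276
```

>>> play_rows:
  moves:
    - {"travel": [0,0,0],"rot": [-0.07,0,0]}
    - {"travel": [0,0,0],"rot": [-0.07,0,0]}
    - {"travel": [0,0,0],"rot": [-0.07,0,0]}
    - {"travel": [0,0,0],"rot": [-0.07,0,0]}
    - {"travel": [0,0,0],"rot": [-0.07,0,0]}

```text
clock: 52.45
eef_pos: [0.5153, -0.2884, 0.1238]
ee_rot: [0.506, -0.493, 0.507, 0.493]
wrist_force: [0.4, -0.9, -1.4]
opening: 0.0277
```

```bash
python3 -c "
from h import *
gt([.514,-.2925,.0145],89)"
```

```text
from [ 0.5153 -0.2884  0.1238] head 88.4 travel [ 0.725  0.005 -0.02 ] rot [-0.006 -0.    -0.001] |d| mm 145 t 52.5 F [ 0.4 -0.9 -1.4] open 0.0277
```

>>> play_rows:
  moves:
    - {"travel": [0.15,0.005,-0.02],"rot": [-0.006,0,0]}
    - {"travel": [0.32,0.005,-0.02],"rot": [-0.006,0,0]}
    - {"travel": [0.48,0.005,-0.02],"rot": [-0.006,0,0]}
    - {"travel": [0.56,0.005,-0.02],"rot": [-0.006,0,0]}
    - {"travel": [0.6,0.005,-0.02],"rot": [-0.006,0,0]}

```text
clock: 52.87
eef_pos: [0.5122, -0.2916, 0.0008]
ee_rot: [0.503, -0.494, 0.505, 0.497]
wrist_force: [-0.9, -0.8, -1.6]
opening: 0.0278
```

>>> play_rows:
  moves:
    - {"travel": [0.03,0,0],"rot": [0,0,0]}
    - {"travel": [0.06,0,0],"rot": [0,0,0]}
    - {"travel": [0.09,0,0],"rot": [0,0,0]}
    - {"travel": [0.1,0,0],"rot": [0,0,0]}
    - {"travel": [0.1,0,0],"rot": [0,0,0]}

```text
clock: 53.28
eef_pos: [0.514, -0.2926, -0.0163]
ee_rot: [0.503, -0.496, 0.504, 0.496]
wrist_force: [0.1, -0.6, -1.6]
opening: 0.0274
```

```bash
python3 -c "
from h import *
gt([.514,-.2925,.0145],89)"
```

```text
from [ 0.514  -0.2926 -0.0163] head 89.1 travel [ 0.025 -0.     0.   ] rot [ 0.001 -0.    -0.001] |d| mm 5 t 53.3 F [ 0.1 -0.6 -1.6] open 0.0274
```

>>> play_rows:
  moves:
    - {"travel": [0.01,0,0],"rot": [0,0,0]}
    - {"travel": [0.018,0,0],"rot": [0,0,0]}
    - {"travel": [0.024,0,0],"rot": [0,0,0]}
    - {"travel": [0.026,0,0],"rot": [0,0,0]}
    - {"travel": [0.026,0,0],"rot": [0,0,0]}

```text
clock: 53.7
eef_pos: [0.5138, -0.2925, -0.0216]
ee_rot: [0.503, -0.496, 0.504, 0.496]
wrist_force: [-0.8, 0.4, -0.9]
opening: 0.0277
```

>>> play_rows:
  moves:
    - {"travel": [0,0,0],"rot": [0,0,0]}
    - {"travel": [0,0,0],"rot": [0,0,0]}
    - {"travel": [0,0,0],"rot": [0,0,0]}
    - {"travel": [0,0,0],"rot": [0,0,0]}
    - {"travel": [0,0,0],"rot": [0,0,0]}
  jaw: 0.6

```text
clock: 54.12
eef_pos: [0.5139, -0.2925, -0.0215]
ee_rot: [0.503, -0.496, 0.504, 0.496]
wrist_force: [-0.5, 0.4, 0.9]
opening: 0.0496
```

>>> play_rows:
  moves:
    - {"travel": [-0.1,0,0],"rot": [0,0,0]}
    - {"travel": [-0.25,0,0],"rot": [0,0,0]}
    - {"travel": [-0.45,0,0],"rot": [0,0,0]}
    - {"travel": [-0.65,0,0],"rot": [0,0,0]}
    - {"travel": [-0.85,0,0],"rot": [0,0,0]}

```text
clock: 54.53
eef_pos: [0.5138, -0.2921, 0.1502]
ee_rot: [0.503, -0.496, 0.504, 0.497]
wrist_force: [0.7, -0.6, -0.5]
opening: 0.0523
```

>>> play_rows:
  moves:
    - {"travel": [-0.1,0.9,0.1],"rot": [0,0,0]}
    - {"travel": [-0.1,0.9,0.1],"rot": [0,0,0]}
    - {"travel": [-0.1,0.9,0.1],"rot": [0,0,0]}
    - {"travel": [-0.1,0.9,0.1],"rot": [0,0,0]}
    - {"travel": [-0.1,0.9,0.1],"rot": [0,0,0]}

```text
clock: 54.95
eef_pos: [0.3301, -0.2697, 0.1689]
ee_rot: [0.503, -0.495, 0.506, 0.496]
wrist_force: [0.4, 0.0, -0.6]
opening: 0.0524
```

```bash
python3 sc.py 9; python3 -c "
from h import *
a=cv2.imread('pics/tsc9.png');b=cv2.imread('pics/ssc9.png')
cv2.imwrite('pics/z18.png',np.vstack([b[100:400,100:500],a[60:360,130:530]]))
gt([.5,-.3,.2],89)"
```

```text
scan top [ 0.5127 -0.292  -0.0139] 0.058
scan side [ 0.5146 -0.298  -0.0774] 0.321
from [ 0.3318 -0.2704  0.1693] head 88.9 travel [ 0.024 -0.844 -0.132] rot [-0.001 -0.002 -0.001] |d| mm 171 t 55.0 F [ 0.4 -1.3 -0.8] open 0.0525
```

View pics/scfit.png

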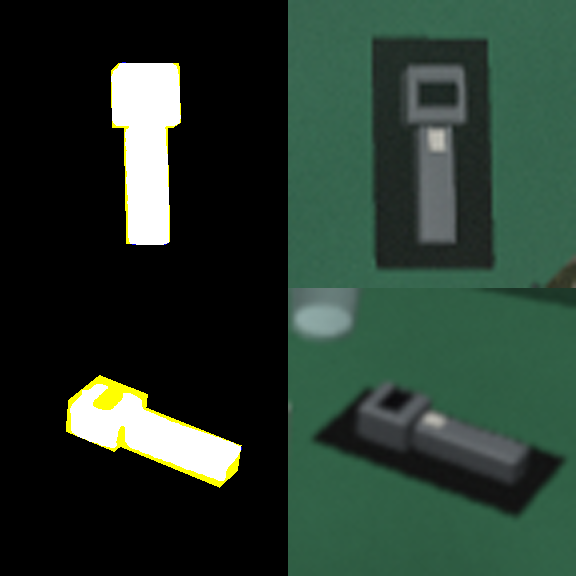

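View pics/z18.png

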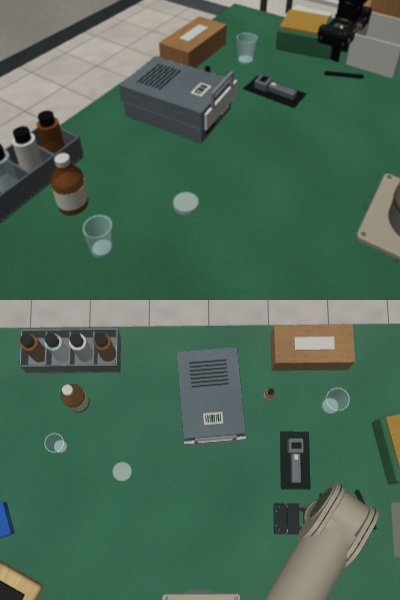

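```bash
python3 -c "
from h import *
im=cv2.imread('pics/tsc9.png');roi=[290,90,395,215];u0,v0,u1,v1=roi
e=im[v0:v1,u0:u1].astype(int);e=cv2.resize((e[...,1]-e[...,2]).astype(np.float32),None,fx=K,fy=K)
m8=(e<24).astype(np.uint8);k,l,st,ce=cv2.connectedComponentsWithStats(m8);i=1+np.argmax(st[1:,4]);m=(l==i)
for d in(0,.03,.06,.1,.15): print(d,int((m!=(sil('top',cabparts(d),*CAB,0,roi)>0)).sum()))
print(arm.sense()['wrist_force'])
print(arm.close_job())"
```

```text
0 1647
0.03 1681
0.06 1711
0.1 1775
0.15 2460
[ 0.43637255 -1.28270618 -0.78754982]
the job is handed in; nothing more can be done
None
```

The run is finished and handed in at 55 s of the 210 s allowed. No verdict was reported. My last checks were good, except that the side camera's scanner fit disagreed with the top camera's.

- **Door:** I pulled it fully down by its bar, and after loading pushed it back to its stop. In the last picture a shut door fits best, but that check separates angles below 0.1 rad only weakly.
- **Magazines:** There were four on the bench. Each went upright and nose first into its own bay and was pushed until it met 6–12 N of resistance, with the fingertips where a home end plate should be. After the last push, both cameras showed all four end plates at the bay mouths, and none was left on the bench.
- **Scan:** I held the scanner level for about 3 s with its window about 40 mm above the label. The detected window position agreed with the label centre to about 2 pixels.
- **Scanner on its mat:** The top camera puts it within about 2 mm of the mat's centre and flat. The side camera's fit was poor (residual 0.32) and read about 5 mm off in y, still well inside the tolerance.
- **Bystanders:** I did not re-measure them, but they look undisturbed in the final pictures and no contact was noticed.

**Reported height was wrong:** The arm gives its fingertip height about 36 mm too low. My first grasp at the door bar closed on nothing because of this. I measured the error by touching the cabinet roof and corrected for it in every later move.

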